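# Mix a charge of grinding media and set it under the stirrer

## Robot

A 6-joint arm with a two-finger parallel gripper is mounted at the origin on a cart in front of the work surface, level with it; the furniture and walls round the work are solid. World frame = base frame: x ahead of the robot, y to its left, z up, the work surface at z = 0. Lengths are in m, angles in rad, forces in N, time in s.
With the tool pointing down it reaches from about 0.375 to 0.9 m from the base axis. Payload 3.1 kg.
Tool frame: the origin (TCP) lies at the very end of the fingers, on their centre line; the grasp point (between the pads) lies 19 mm behind it (tcp_to_grasp is the distance from the TCP to the grasp point, in m); z points along the fingers, y is the direction in which the jaws open and shut (so a half turn about z gives the same grasp; the last joint's range is limited). The gripper opens to 85 mm and grips with 20 to 120 N. Pads are 22 mm wide; open, the fingers measure 114 mm over their backs; the gripper's body (76 mm by 85 mm) begins 54 mm behind the grasp point. The pads swing forward as they close: fully open they stand 13 mm farther back than shut.
Start: joints at [0.934, 0.527, 1.433, -0, 1.181, -0.178], TCP at [0.276, 0.561, 0.205] pointing down, gripper open.
Joint ranges: [-3.08, 3.08], [-0.75, 2.2], [0.22, 2.44], [-1.43, 4.57], [0, 2.65], [-2.85, 2.85]. Speed limits (rad/s): [2.79, 2.79, 3.14, 3.14, 3.14, 3.14].

## Interface

Orientations are given as a unit quaternion [x, y, z, w].
In Python, from station import sense, snapshot, camera_info, sign_off, tcp_to_grasp gives the robot as it stands.
- The arm moves only by the shell command python3 -m inch 'ROWS' [FORCE]. ROWS is JSON, a list of rows, each a list of 3 entries, a list of its own where there are three numbers: the closure, from -1 (fully open) to 1 (shut), so that 0 is half open, then the shift along the tool's x, y, z normalised to -1 to 1, where 1 is 10 cm, then the turn, a rotation vector about the tool's x, y, z normalised to -1 to 1, where 1 is 360 degrees. In form: [[jaw, [dx, dy, dz], [ax, ay, az]], ...]. A call has 1 to 20 rows; each row is the pose to reach, as a shift and turn from the pose commanded when the call began, along the tool's axes at that moment, turning the shorter way round; what a row does not reach only later rows make up. A row lasts 1/10 s, in which the tool goes at most 50 mm and 8.59 degrees, less where a joint would pass 70% of its speed; a pose out of reach is approached as far as the arm can. A call with a number of a shift or a turn outside -1 to 1 is refused whole. A call with a gripper value outside its range is refused whole. The fingers move at their own pace and stop on an object; FORCE is the grip in N (left out, the last holds). Time passes only in rows, so rows that repeat a pose let the fingers close. It gives the time, the measured TCP pose, the force and the opening at its end, in the units of the state.
- sense(): the state, without advancing time (a new reading comes with each control period).
- snapshot(name): name is "scene" or "side" or "wrist"; returns (picture, depth): 420x560x3 uint8, blue, green, red; 420x560 float32, m along the optical axis (not along the pixel's ray), 0 where there is no reading.
- camera_info(name): a dict with "K" (3x3 intrinsics, pixels), "origin" and "orientation" of the camera in the world. Camera axes: x right, y down, z forward; pixel columns grow to the right and rows downward; lengths in m; the calibration is good to about 2 mm. A picture is of the moment at which its call begins: read the wrist's pose just before it. camera_info takes no time and is no camera call; for the wrist camera it gives the pose at the moment of the call.
- sign_off(): hands the job in, once; it reports no verdict.
The state is a dict: "t": time; "q": joint angles; "qd": joint speeds; "tau": joint torques, N m; "tcp_pos": TCP position; "tool_rot": TCP orientation; "force": force on the tool from outside, world axes, zero at the start; "ft_torque": the same for the moment, N m; "finger_gap": opening from 0.0 (shut) to 1.0 (fully open).
Only numpy, scipy, OpenCV 4.12 (cv2) and the standard library are available. Lean on these libraries where they do the work, as an engineer would, in place of code of your own. Each camera call takes 0.05 s, during which the arm holds its last target.

## Task

Make up the charge for the stirrer: put every brown grinding cylinder from the white tray into the steel pot with the white ones, then take the stirring rod from its block and stir them together by hand, with the tip down among the cylinders and well out from the middle of the pot, round and round for about three turns and until every white one has been shifted from its place. Afterwards stand the rod back upright in a hole of the block and slide the pot along the bench, without lifting or tipping it, in between the legs of the stirrer until it stands centred under the shaft. Keep all the cylinders in the pot and do not shift the three lidded jars beside the work.

Things in the scene. Friction and masses are not known exactly. Their poses are not given: they have to be found in the camera images.
- brown0: brown ceramic grinding cylinder, 16 mm diameter and 16 mm long, edges slightly rounded, smooth, 13 g; origin at the centre of one end face, +z along its axis into the cylinder (its middle is 8 mm along +z). It may stand on end or lie on its side; it starts standing on end in the white tray; three to five brown ones are there at a start (None: not there)
- brown1: brown ceramic grinding cylinder, 16 mm diameter and 16 mm long, edges slightly rounded, smooth, 13 g; origin at the centre of one end face, +z along its axis into the cylinder (its middle is 8 mm along +z). It may stand on end or lie on its side; it starts standing on end in the white tray; three to five brown ones are there at a start (None: not there)
- brown2: brown ceramic grinding cylinder, 16 mm diameter and 16 mm long, edges slightly rounded, smooth, 13 g; origin at the centre of one end face, +z along its axis into the cylinder (its middle is 8 mm along +z). It may stand on end or lie on its side; it starts standing on end in the white tray; three to five brown ones are there at a start (None: not there)
- brown3: brown ceramic grinding cylinder, 16 mm diameter and 16 mm long, edges slightly rounded, smooth, 13 g; origin at the centre of one end face, +z along its axis into the cylinder (its middle is 8 mm along +z). It may stand on end or lie on its side; it starts standing on end in the white tray; three to five brown ones are there at a start (None: not there)
- brown4: brown ceramic grinding cylinder, 16 mm diameter and 16 mm long, edges slightly rounded, smooth, 13 g; origin at the centre of one end face, +z along its axis into the cylinder (its middle is 8 mm along +z). It may stand on end or lie on its side; it starts standing on end in the white tray; three to five brown ones are there at a start (None: not there)
- white0: white ceramic grinding cylinder, 16 mm diameter and 16 mm long, edges slightly rounded, smooth, 13 g; origin at the centre of one end face, +z along its axis into the cylinder (its middle is 8 mm along +z). It may stand on end or lie on its side; it starts standing on end in the pot
- white1: white ceramic grinding cylinder, 16 mm diameter and 16 mm long, edges slightly rounded, smooth, 13 g; origin at the centre of one end face, +z along its axis into the cylinder (its middle is 8 mm along +z). It may stand on end or lie on its side; it starts standing on end in the pot
- white2: white ceramic grinding cylinder, 16 mm diameter and 16 mm long, edges slightly rounded, smooth, 13 g; origin at the centre of one end face, +z along its axis into the cylinder (its middle is 8 mm along +z). It may stand on end or lie on its side; it starts standing on end in the pot
- white3: white ceramic grinding cylinder, 16 mm diameter and 16 mm long, edges slightly rounded, smooth, 13 g; origin at the centre of one end face, +z along its axis into the cylinder (its middle is 8 mm along +z). It may stand on end or lie on its side; it starts standing on end in the pot
- white4: white ceramic grinding cylinder, 16 mm diameter and 16 mm long, edges slightly rounded, smooth, 13 g; origin at the centre of one end face, +z along its axis into the cylinder (its middle is 8 mm along +z). It may stand on end or lie on its side; it starts standing on end in the pot
- pot: open round stainless mixing pot with a rolled rim, loose, 0.4 kg empty: outside diameter 98 mm at the foot and 105 mm at the mouth (112 mm over the rolled rim, which is only a look), 80 mm tall, wall 4 mm, floor 5 mm thick; origin at the centre of its underside, z up
- rod: stirring rod standing upright in the block, 60 g, 168 mm long: round steel stem 8 mm across for the lower 110 mm, above it a black square handle 16 x 16 x 58 mm with rounded edges; origin at the tip (lower end), +z along the rod towards the handle, x and y square to the handle's faces. In its hole it has play and may lean up to 8 degrees
- block: blue plastic rod block fixed to the bench, 54 x 118 mm at its foot and 56 mm high, with three round upright holes in a row along its y, 36 mm apart; origin at the centre of its underside
- tray: shallow white tray fixed to the bench, 150 mm (x) by 180 mm (y), rim 10 mm high, floor and walls 3 mm thick; origin at the centre of its underside
- stirrer: blue and grey overhead stirrer, fixed, its motor head raised. Its foot has two low blue legs (44 mm wide, 25 mm high) that run along its own -x, open at their ends: the gap between them is 168 mm wide, from y = -70 to +98 mm in its frame; the legs end at x = -202 mm and the foot's 45 mm high crossbar begins at x = +5 mm. The motor (116 mm across) hangs over the shaft from 422 mm above the bench up. Origin on the bench between the legs, z up
- impeller_foot (a point): lowest point of the stirrer's upright shaft and four-bladed impeller (64 mm across), 115 mm above the bench, at x = -70, y = +32 mm in the stirrer's frame: 66 mm from the inner face of the +y leg, so a pot slid in along the stirrer's +x passes under it
- adapter: small white mains adapter box lying fixed on the bench near the ends of the stirrer's legs, 80 mm along the world x, 36 mm along y, 28 mm high; origin on the bench, 6 mm to the -x side of its middle
- jar_red: white screw jar with a red lid, 68 mm across, 65 mm high, loose bystander; origin at the centre of its underside
- jar_yellow: white screw jar with a yellow lid, 72 mm across, 74 mm high, loose bystander; origin at the centre of its underside
- jar_white: white screw jar with a white lid, 73 mm across, 70 mm high, loose bystander; origin at the centre of its underside
- hole0 (a point): centre of the floor of the block's -y hole: 15 mm wide, 50 mm deep, floor 6 mm above the bench, mouth 56 mm above it
- hole1 (a point): centre of the floor of the block's middle hole: 15 mm wide, 50 mm deep, floor 6 mm above the bench, mouth 56 mm above it
- hole2 (a point): centre of the floor of the block's +y hole: 15 mm wide, 50 mm deep, floor 6 mm above the bench, mouth 56 mm above it
Not all that is in view belongs to the job. Leave any yellow look-alike of the rod alone.

How it is judged:
By the outcome, as a careful person would: the job done as asked, in the order asked, and still so for the second after the job is handed in, with the robot touching nothing.
Of brown0, brown1, brown2, brown3, brown4 only 3 to 5 are there at a start; the rules pass over those that are not, and their reading is None.
At some moment in a run one of brown0, brown1, brown2, brown3, brown4 may be knocked a few centimetres aside while the robot is not near it.
Once in a run the grip may slacken for a moment while it holds something.
It also fails if it takes over 208 s, if anything falls off the work surface, if the arm or the gripper's body presses on something with over 40 N, if the wrist force passes 120 N, or if a joint passes its speed limit or range.

## Working session

There is one attempt and no reset: what is moved stays moved. The work goes in short steps, Python scripts to look and compute and a shell command to move; the robot and the scene stay as the last step left them, time stands still between calls to the robot, and variables do not carry over. Pictures are saved under pics/ and viewed, and the job is handed in when it is done.

```bash
ls; mkdir -p pics; python3 - <<'E'
from station import *
import cv2
s=sense();print(s)
print(tcp_to_grasp if not callable(tcp_to_grasp) else tcp_to_grasp())
for n in ["scene","side","wrist"]:
    c=camera_info(n);print(n,c)
    p,d=snapshot(n);cv2.imwrite(f"pics/{n}0.png",p)
E
```

```text
pics
{'t': 0.0, 'q': array([ 9.34489830e-01,  5.28450452e-01,  1.43391407e+00,  3.33528046e-06,
        1.18137535e+00, -1.78499953e-01]), 'qd': array([-0.00015123, -0.00032623,  0.00076674,  0.0009877 , -0.0018266 ,
       -0.00058897]), 'tau': array([ 7.62738127e-04, -4.42346478e+01, -1.78024650e+01, -2.78950283e-04,
        8.40546418e-03, -2.67237240e-06]), 'tcp_pos': array([0.27574626, 0.56002435, 0.20413958]), 'tool_rot': array([ 2.26910027e-01,  9.73915133e-01, -9.85123335e-04, -4.26806945e-04]), 'force': array([0.33094379, 0.35594199, 0.98037156]), 'ft_torque': array([-0.01250628, -0.00661776, -0.00872419]), 'finger_gap': 1.0029356432912648}
0.0187
scene {'K': array([[499.87179585,   0.        , 274.25147048],
       [  0.        , 499.87179585, 200.07855284],
       [  0.        ,   0.        ,   1.        ]]), 'origin': array([-0.13259485, -0.86983097,  1.00514675]), 'orientation': array([ 0.86250949, -0.2794628 ,  0.13771604, -0.39876337])}
side {'K': array([[468.64968307,   0.        , 273.2457587 ],
       [  0.        , 468.64968307, 214.06590265],
       [  0.        ,   0.        ,   1.        ]]), 'origin': array([0.48554135, 0.97533023, 0.9755121 ]), 'orientation': array([-0.03318927,  0.91347644, -0.40524799,  0.01527515])}
wrist {'K': array([[318.05561505,   0.        , 281.48819247],
       [  0.        , 318.05561505, 207.46378747],
       [  0.        ,   0.        ,   1.        ]]), 'origin': array([0.20287619, 0.59590615, 0.37261848]), 'orientation': array([0.83830453, 0.52168225, 0.08281446, 0.1350367 ])}
```

View pics/scene0.png

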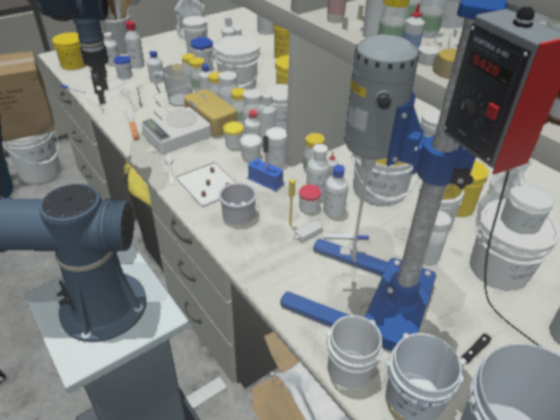

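View pics/side0.png

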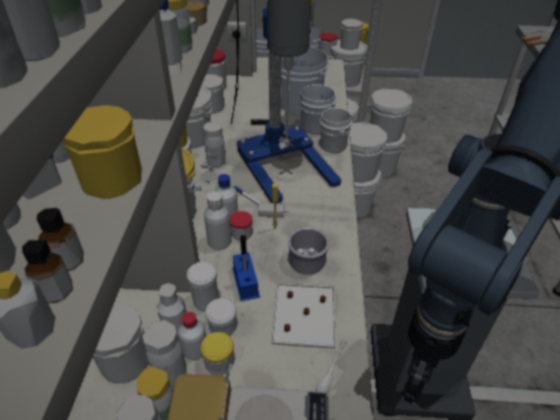

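View pics/wrist0.png

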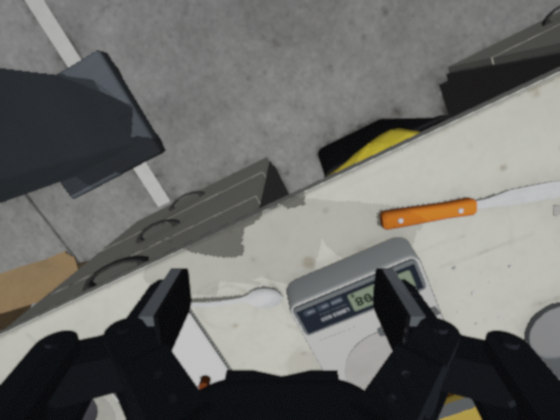

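```bash
cat > h.py <<'E'
import numpy as np, cv2
from scipy.spatial.transform import Rotation as R
from station import *
def ray(c,u,v):
    d=np.linalg.inv(c["K"])@np.array([u,v,1.0]); return c["origin"],R.from_quat(c["orientation"]).as_matrix()@d
def onz(c,u,v,z):
    o,d=ray(c,u,v); return o+d*(z-o[2])/d[2]
def proj(c,P):
    p=R.from_quat(c["orientation"]).as_matrix().T@(np.asarray(P)-c["origin"]); q=c["K"]@p; return q[:2]/q[2]
def dep(c,u,v,d):
    o,r=ray(c,u,v); return o+r*d
def cloud(c,d):
    v,u=np.mgrid[0:d.shape[0],0:d.shape[1]]
    x=np.stack([(u-c["K"][0,2])/c["K"][0,0]*d,(v-c["K"][1,2])/c["K"][1,1]*d,d],-1)
    return x@R.from_quat(c["orientation"]).as_matrix().T+c["origin"]
def two(c1,p1,c2,p2):
    o1,d1=ray(c1,*p1);o2,d2=ray(c2,*p2)
    A=np.stack([d1,-d2],1);t=np.linalg.lstsq(A,o2-o1,rcond=None)[0]
    a=o1+d1*t[0];b=o2+d2*t[1];return (a+b)/2,np.linalg.norm(a-b)
def st():
    s=sense();print("t %.2f tcp"%s["t"],s["tcp_pos"].round(4),"q",s["q"].round(2),"gap %.3f"%s["finger_gap"],"F",s["force"].round(1)); return s
def crop(p,x0,x1,y0,y1,k,name):
    cv2.imwrite("pics/"+name,cv2.resize(p[y0:y1,x0:x1],None,fx=k,fy=k,interpolation=cv2.INTER_CUBIC))
def totool(dw,s=None):
    s=s or sense(); return R.from_quat(s["tool_rot"]).inv().apply(dw)/0.1
def blobs(m,amin=4):
    n,l,stt,ce=cv2.connectedComponentsWithStats(m.astype(np.uint8)); return [(ce[i].round(1),stt[i,4]) for i in range(1,n) if stt[i,4]>=amin]
E
python3 - <<'E'
from h import *
p=cv2.imread("pics/scene0.png");crop(p,160,360,130,270,4,"sc_a.png")
crop(p,270,470,200,340,4,"sc_b.png")
p=cv2.imread("pics/side0.png");crop(p,190,360,180,360,3.3,"si_a.png")
E
```

```text
(no output)
```

View pics/sc_a.png

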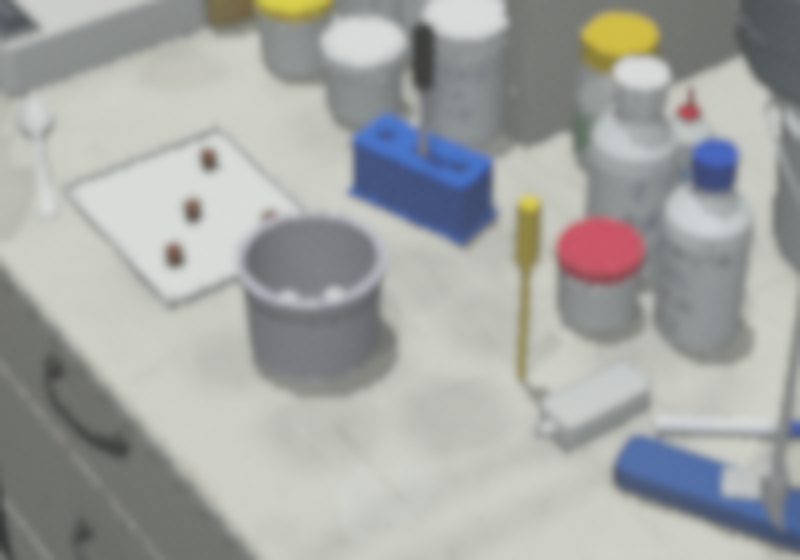

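View pics/si_a.png

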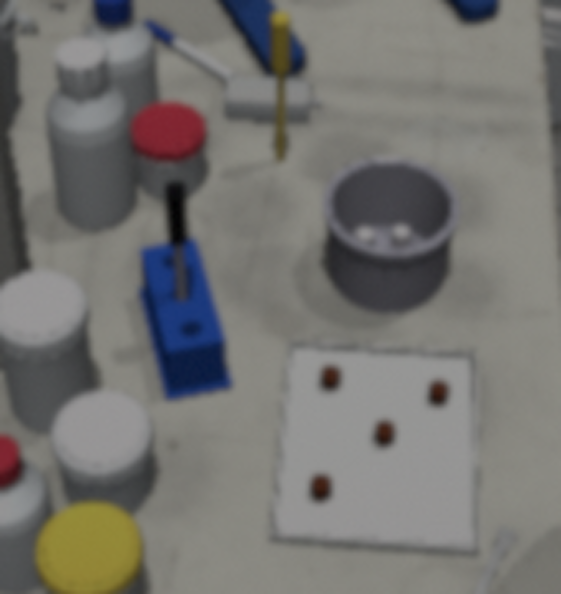

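View pics/sc_b.png

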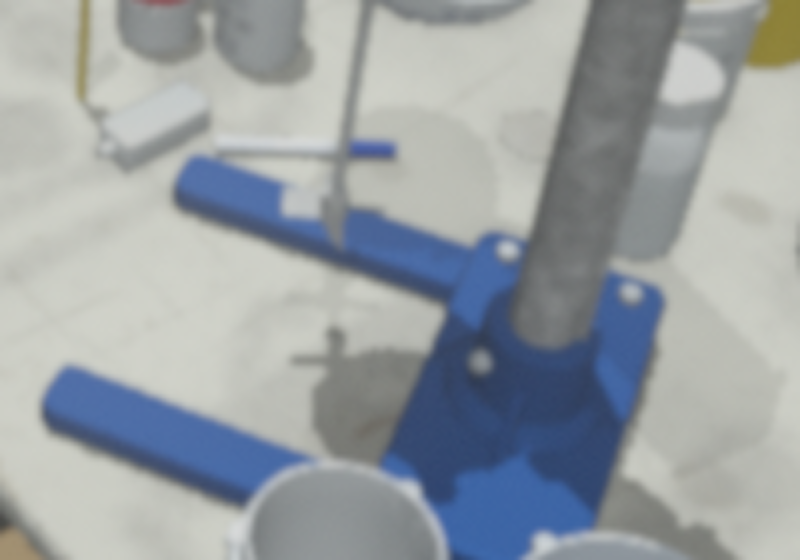

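```bash
python3 - <<'E'
from h import *
cs=camera_info("scene");ci=camera_info("side")
pi=cv2.imread("pics/side0.png");hs=cv2.cvtColor(pi,cv2.COLOR_BGR2HSV)
b,g,r=[pi[...,k].astype(int) for k in range(3)]
print("browns side")
m=(r-b>40)&(r-g>25)&(r>g*1.2); 
for c,a in blobs(m,5):
    P=onz(ci,*c,0.011)
    if 0.2<P[0]<0.8 and -.3<P[1]<.6: print(c,a,P.round(4))
P0=cv2.imread("pics/scene0.png");b,g,r=[P0[...,k].astype(int) for k in range(3)]
m=(r-b>40)&(r-g>25)&(r>g*1.2)
print("scene")
for c,a in blobs(m,4):
    P=onz(cs,*c,0.011)
    if 0.2<P[0]<0.8 and -.3<P[1]<.6: print(c,a,P.round(4))
# depth clouds
_,ds=snapshot("scene");_,di=snapshot("side")
np.save("ds.npy",ds);np.save("di.npy",di)
for n,c,d,img in (("scene",cs,ds,P0),("side",ci,di,pi)):
    C=cloud(c,d)
    ok=(d>0)&(C[...,0]>.2)&(C[...,0]<1)&(C[...,1]>-.6)&(C[...,1]<.6)
    print(n,"table z",np.median(C[ok&(abs(C[...,2])<.02)][:,2]))
    # top-down height map
    H=np.zeros((600,400,3),np.uint8);Z=np.full((600,400),-1.)
    P=C[ok];I=img[ok]
    o=np.argsort(P[:,2]);P=P[o];I=I[o]
    m=(P[:,2]<.35)
    P=P[m];I=I[m]
    H[((.6-P[:,1])*500).astype(int)%600,((P[:,0]-.2)*500).astype(int)]=I
    cv2.imwrite(f"pics/top_{n}.png",H)
print(np.sum(ds>0)/ds.size)
E
```

```text
browns side
[240.4 219. ] 307 [ 0.662  -0.0579  0.011 ]
[188.5 318.5] 163 [0.7444 0.3097 0.011 ]
scene
[309.5 191.8] 289 [0.6929 0.0416 0.011 ]
scene table z -0.00038952526353330796
side table z 0.0013850749482830493
0.9957142857142857
```

View pics/top_scene.png

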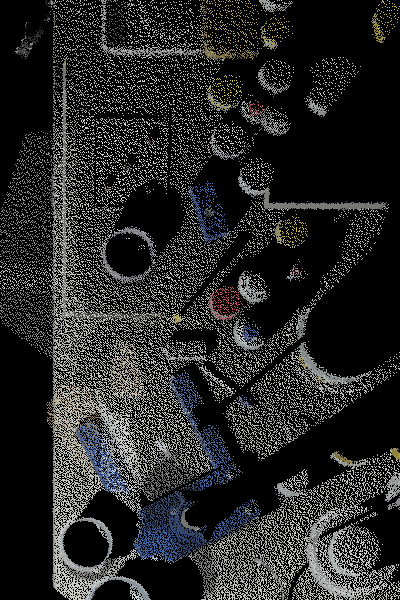

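View pics/top_side.png

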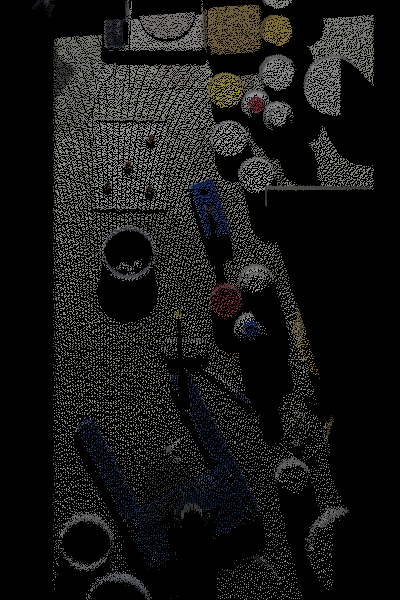

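```bash
cat >> h.py <<'E'
def circfit(P):
    A=np.c_[2*P[:,0],2*P[:,1],np.ones(len(P))];s=np.linalg.lstsq(A,(P**2).sum(1),rcond=None)[0]
    return s[:2],np.sqrt(s[2]+s[0]**2+s[1]**2)
E
python3 - <<'E'
from h import *
cs=camera_info("scene");ci=camera_info("side")
for n,c in (("scene",cs),("side",ci)):
    d=np.load("ds.npy" if n=="scene" else "di.npy");img=cv2.imread(f"pics/{n}0.png")
    C=cloud(c,d);X,Y,Z=C[...,0],C[...,1],C[...,2]
    b,g,r=[img[...,k].astype(int) for k in range(3)]
    print("==",n)
    m=(X>.37)&(X<.56)&(Y>.17)&(Y<.37)&(r-b>15)&(r-g>8)&(Z<.03)
    for ce,a in blobs(m,5): print("brown",ce,a,onz(c,*ce,0.011).round(4),np.median(C[int(ce[1]),int(ce[0])]).round(3), (r-b)[int(ce[1]),int(ce[0])])
    m=(Z>.072)&(Z<.088)&(X>.36)&(X<.56)&(Y>.0)&(Y<.2)
    P=C[m][:,:2];
    for _ in range(3):
        ctr,rr=circfit(P);e=abs(np.linalg.norm(P-ctr,axis=1)-rr);P=P[e<.006]
    print("pot",ctr,rr,len(P))
    bl=(b-r>50)
    m=bl&(Z>.05)&(Z<.062)&(X>.55)&(X<.68)&(Y>.08)&(Y<.27)
    P=C[m][:,:2].astype(np.float32);print("block",len(P),cv2.minAreaRect(P))
    m=bl&(Z>.018)&(Z<.031)&(X>.33)&(X<.75)&(Y>-.45)&(Y<-.1)
    P=C[m][:,:2].astype(np.float32)
    cv2.imwrite(f"pics/m_{n}.png",m*np.uint8(255))
    np.save(f"leg_{n}.npy",C[m])
    for nm,lo,hi in (("red",(.60,-.05),(.70,.05)),("adapter",(.5,-.14),(.64,-.04))):
        zr=(.060,.07) if nm=="red" else (.022,.033)
        m=(X>lo[0])&(X<hi[0])&(Y>lo[1])&(Y<hi[1])&(Z>zr[0])&(Z<zr[1])
        P=C[m][:,:2].astype(np.float32)
        print(nm,len(P),cv2.minAreaRect(P) if len(P)>3 else "", P.min(0),P.max(0))
E
```

```text
== scene
brown [211.6 168.5] 11 [0.5045 0.3252 0.011 ] 0.318 35
brown [207.8 181.3] 12 [0.459  0.2726 0.011 ] 0.266 38
brown [203.  192.7] 13 [0.4172 0.2311 0.011 ] 0.226 42
pot [0.45714025 0.0903098 ] 0.0515262165032494 283
block 308 ((0.6174352169036865, 0.1775861382484436), (0.05461344122886658, 0.11311120539903641), 19.24221420288086)
red 267 ((0.6599120497703552, -0.006341814994812012), (0.0818658396601677, 0.07958357036113739), 22.593900680541992) [ 0.6184072  -0.04321425] [0.69977474 0.04606495]
adapter 261 ((0.5711596608161926, -0.10031939297914505), (0.08169769495725632, 0.040116190910339355), 0.3718142807483673) [ 0.53030664 -0.12022953] [ 0.6120281  -0.08003933]
== side
brown [289.8 293.4] 23 [0.4994 0.2142 0.011 ] 0.22 40
brown [322.4 297.9] 19 [0.4154 0.2226 0.011 ] 0.225 39
brown [306.  310.4] 24 [0.4565 0.2646 0.011 ] 0.27 45
brown [286.9 326.6] 26 [0.5016 0.3157 0.011 ] 0.321 42
pot [0.45741644 0.09484827] 0.05160120463624375 362
block 493 ((0.6189877986907959, 0.18007905781269073), (0.04506552964448929, 0.11242790520191193), 18.262004852294922)
red 348 ((0.6529518961906433, -0.0006350316107273102), (0.06829889118671417, 0.0960300862789154), 4.084740161895752) [ 0.6185218  -0.04747243] [0.689322   0.04969056]
adapter 205 ((0.568915069103241, -0.09674113243818283), (0.08637595921754837, 0.0393160805106163), 1.614382266998291) [ 0.525539   -0.11697819] [ 0.6122525  -0.07686303]
```

```bash
python3 - <<'E'
from h import *
for n in("scene","side"):
    P=np.load(f"leg_{n}.npy")
    for th in [np.deg2rad(a) for a in (-63,-65,-67,-69)]:
        u=np.array([np.cos(th),np.sin(th)]);v=np.array([-u[1],u[0]])
        a=P[:,:2]@u;b=P[:,:2]@v
        h,e=np.histogram(b,bins=np.arange(b.min(),b.max()+.008,.008))
        print(n,np.rad2deg(th),dict(zip(e.round(3),h)))
E
```

```text
scene -63.0 {np.float64(0.194): np.int64(193), np.float64(0.202): np.int64(154), np.float64(0.21): np.int64(158), np.float64(0.218): np.int64(164), np.float64(0.226): np.int64(159), np.float64(0.234): np.int64(11), np.float64(0.242): np.int64(0), np.float64(0.25): np.int64(0), np.float64(0.258): np.int64(0), np.float64(0.266): np.int64(0), np.float64(0.274): np.int64(0), np.float64(0.282): np.int64(0), np.float64(0.29): np.int64(0), np.float64(0.298): np.int64(0), np.float64(0.306): np.int64(0), np.float64(0.314): np.int64(0), np.float64(0.322): np.int64(0), np.float64(0.33): np.int64(0), np.float64(0.338): np.int64(0), np.float64(0.346): np.int64(0), np.float64(0.354): np.int64(0), np.float64(0.362): np.int64(0), np.float64(0.37): np.int64(0), np.float64(0.378): np.int64(0), np.float64(0.386): np.int64(0), np.float64(0.394): np.int64(0), np.float64(0.402): np.int64(68), np.float64(0.41): np.int64(179), np.float64(0.418): np.int64(125), np.float64(0.426): np.int64(131), np.float64(0.434): np.int64(112), np.float64(0.442): np.int64(47), np.float64(0.45): np.int64(1)}
scene -65.0 {np.f
[... 6781 characters left out ...]
.float64(0.332): np.int64(0), np.float64(0.34): np.int64(0), np.float64(0.348): np.int64(0), np.float64(0.356): np.int64(0), np.float64(0.364): np.int64(0), np.float64(0.372): np.int64(0), np.float64(0.38): np.int64(0), np.float64(0.388): np.int64(0), np.float64(0.396): np.int64(0), np.float64(0.404): np.int64(0), np.float64(0.412): np.int64(0), np.float64(0.42): np.int64(0), np.float64(0.428): np.int64(0), np.float64(0.436): np.int64(0), np.float64(0.444): np.int64(1), np.float64(0.452): np.int64(5), np.float64(0.46): np.int64(15), np.float64(0.468): np.int64(61), np.float64(0.476): np.int64(78), np.float64(0.484): np.int64(70), np.float64(0.492): np.int64(39), np.float64(0.5): np.int64(6)}
```

```bash
python3 -m inch '[[-1,[-0.5,-0.3,0],[0,0,-0.024]],[-1,[-0.98,-0.6,0],[0,0,-0.048]],[-1,[-0.98,-0.6,0],[0,0,-0.0728]],[-1,[-0.98,-0.6,0],[0,0,-0.0728]],[-1,[-0.98,-0.6,0],[0,0,-0.0728]]]' 30; python3 - <<'E'
from h import *
s=st(); print(R.from_quat(s["tool_rot"]).as_matrix().round(4)); print(totool(np.array([.46,.27,.2])-s["tcp_pos"]))
E
```

```text
t: 0.75
tcp_pos: [0.3377, 0.4637, 0.2052]
tool_rot: [0.002, 1.0, 0.0, -0.0]
force: [0.1, 0.1, 0.4]
finger_gap: 0.998
t 0.75 tcp [0.3377 0.4637 0.2052] q [ 0.75  0.46  1.56  0.    1.12 -0.82] gap 0.998 F [0.1 0.1 0.4]
[[-1.0e+00  3.5e-03 -2.0e-04]
 [ 3.5e-03  1.0e+00  7.0e-04]
 [ 2.0e-04  7.0e-04 -1.0e+00]]
[-1.2293452  -1.93242526  0.05055144]
```

```bash
python3 -m inch '[[-1,[-0.3,-0.5,0],[0,0,0]],[-1,[-0.62,-0.97,0],[0,0,0]],[-1,[-0.62,-0.97,0],[0,0,0]]]'; python3 -m inch '[[-1,[-0.3,-0.5,0],[0,0,0]],[-1,[-0.62,-0.97,0],[0,0,0]],[-1,[-0.62,-0.97,0],[0,0,0]],[-1,[-0.62,-0.97,0],[0,0,0]]]'; python3 - <<'E'
from h import *
s=st(); c=camera_info("wrist");p,d=snapshot("wrist");cv2.imwrite("pics/w1.png",p);np.save("w1.npy",d)
print(c["origin"],R.from_quat(c["orientation"]).as_matrix().round(3))
C=cloud(c,d);b,g,r=[p[...,k].astype(int) for k in range(3)]
m=(r-b>25)&(r-g>15)&(C[...,2]<.05)
for ce,a in blobs(m,20): print(ce,a,C[int(ce[1]),int(ce[0])].round(4))
E
```

```text
t: 1.05
tcp_pos: [0.401, 0.3651, 0.2051]
tool_rot: [0.002, 1.0, -0.0, 0.0]
force: [0.3, 0.8, 0.4]
finger_gap: 1.0
t: 1.45
tcp_pos: [0.4627, 0.2692, 0.2051]
tool_rot: [0.002, 1.0, 0.0, 0.0]
force: [0.8, 0.1, 0.8]
finger_gap: 1.003
t 1.45 tcp [0.4627 0.2692 0.2051] q [ 0.32  0.41  1.66  0.    1.08 -1.25] gap 1.003 F [0.8 0.1 0.8]
[0.38121627 0.26928926 0.37345791] [[ 0.004  0.95   0.314]
 [ 1.    -0.004 -0.   ]
 [ 0.001  0.314 -0.95 ]]
[245.  135.1] 128 [0.4149 0.2296 0.018 ]
[281.9 170.9] 113 [0.4538 0.2688 0.0186]
[240.8 207.2] 115 [0.4974 0.2206 0.0192]
[325.3 208.6] 114 [0.4995 0.3204 0.0181]
```

View pics/w1.png

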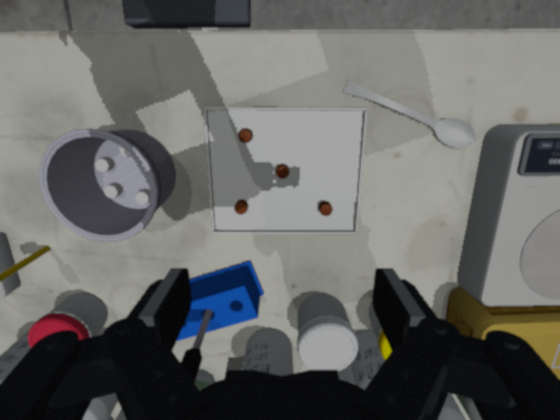

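```bash
python3 -m inch '[[0,[0.08,0,0.4],[0,0,0]],[0,[0.08,0,0.8],[0,0,0]],[0,[0.08,0,1],[0,0,0]],[0,[0.08,0,1],[0,0,0]]]'; python3 -m inch '[[0,[0,0,0.4],[0,0,0]],[0,[0,0,0.7],[0,0,0]],[0,[0,0,0.9],[0,0,0]],[0,[0,0,0.98],[0,0,0]],[0,[0,0,0.98],[0,0,0]],[0,[0,0,0.98],[0,0,0]]]'; python3 - <<'E'
from h import *
s=st(); p,d=snapshot("wrist");cv2.imwrite("pics/w2.png",p)
E
```

```text
t: 1.9
tcp_pos: [0.4496, 0.2708, 0.1024]
tool_rot: [-0.001, 1.0, -0.001, -0.004]
force: [-0.8, 0.4, -0.4]
finger_gap: 0.498
t: 2.5
tcp_pos: [0.4543, 0.2705, 0.0083]
tool_rot: [-0.0, 1.0, 0.0, 0.001]
force: [-0.7, -1.1, -0.1]
finger_gap: 0.498
t 2.50 tcp [0.4543 0.2705 0.0083] q [ 0.33  0.72  1.82  0.    0.61 -1.25] gap 0.498 F [-0.7 -1.1 -0.1]
```

View pics/w2.png

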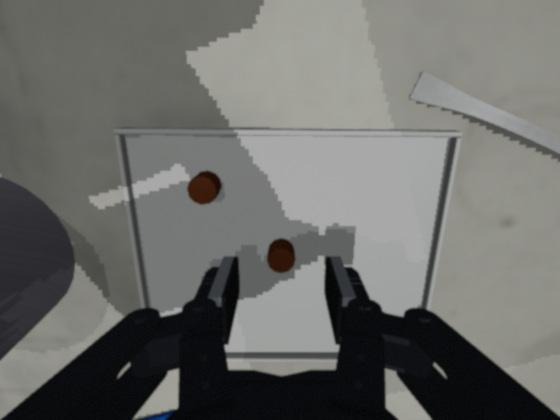

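```bash
python3 - <<'E'
from h import *
s=sense();c=camera_info("wrist");print(proj(c,s["tcp_pos"]),proj(c,s["tcp_pos"]+[0,0,.019]))
p,d=snapshot("wrist");C=cloud(c,d)
print(C[255,281],C[240,281],C[290,230],C[270,232], C[270,335],C[300,335])
b,g,r=[p[...,k].astype(int) for k in range(3)]
m=(r-b>15)&(r-g>8)&(C[...,2]<.05)
for ce,a in blobs(m,20): print(ce,a,C[int(ce[1]),int(ce[0])].round(4))
m=m&(C[...,2]>.0155)
for ce,a in blobs(m,20): print(ce,a,C[int(ce[1]),int(ce[0])].round(4))
E
```

```text
[281.54934044 249.6327296 ] [281.6045554  265.57492533]
[0.45269568 0.27000009 0.0189109 ] [0.44871005 0.27000019 0.00777117] [0.44691995 0.24881131 0.06205635] [0.44230812 0.24863881 0.05365076] [0.4425385  0.2936364  0.05329246] [0.44765768 0.29153164 0.06805825]
[203.8 187.2] 770 [0.4143 0.2299 0.0182]
[280.9 255.3] 690 [0.4528 0.2694 0.0188]
[202.5 188.8] 665 [0.4148 0.2294 0.0182]
[280.9 258.5] 539 [0.4545 0.2694 0.0189]
```

```bash
python3 -m inch '[[0.9,[0,0,0],[0,0,0]],[0.9,[0,0,0],[0,0,0]],[0.9,[0,0,0],[0,0,0]],[0.9,[0,0,0],[0,0,0]],[0.9,[0,0,0],[0,0,0]],[0.9,[0,0,0],[0,0,0]],[0.9,[0,0,-0.4],[0,0,0]],[0.9,[0,0,-0.8],[0,0,0]],[0.9,[0,0,-1],[0,0,0]],[0.9,[0,0,-1],[0,0,0]],[0.9,[0,0,-1],[0,0,0]]]' 40; python3 - <<'E'
from h import *
s=st(); p,d=snapshot("wrist");cv2.imwrite("pics/w3.png",p);C=cloud(camera_info("wrist"),d)
b,g,r=[p[...,k].astype(int) for k in range(3)]
m=(r-b>20)&(r-g>12)
for ce,a in blobs(m,20): print(ce,a,C[int(ce[1]),int(ce[0])].round(4))
print(totool(np.array([.457,.093,.11])-s["tcp_pos"]))
# pot rim fit
X,Y,Z=C[...,0],C[...,1],C[...,2]
m=(Z>.074)&(Z<.086)&(X>.36)&(X<.56)&(Y>.0)&(Y<.2);P=C[m][:,:2]
print(len(P))
for _ in range(4):
    ctr,rr=circfit(P);e=abs(np.linalg.norm(P-ctr,axis=1)-rr);P=P[e<.004]
print(ctr,rr,len(P))
E
```

```text
t: 3.7
tcp_pos: [0.4534, 0.2694, 0.1072]
tool_rot: [0.0, 1.0, 0.0, 0.0]
force: [0.3, -0.8, 0.3]
finger_gap: 0.048
t 3.70 tcp [0.4534 0.2694 0.1072] q [ 0.32  0.54  1.77 -0.    0.83 -1.25] gap 0.048 F [ 0.3 -0.8  0.3]
[232.6 158.4] 260 [0.4138 0.229  0.0176]
[282.3 204.6] 228 [0.4531 0.2695 0.017 ]
[227.8 250.1] 249 [0.4964 0.2203 0.0164]
[338.5 252.3] 250 [0.4978 0.3195 0.0177]
[555.2 389.1] 92 [0.6085 0.5075 0.0608]
[  8.9 405.7] 492 [0.6309 0.0217 0.0573]
[-0.03696311 -1.76413982 -0.0268733 ]
3299
[0.45669602 0.09642816] 0.05126563290926124 3097
```

View pics/w3.png

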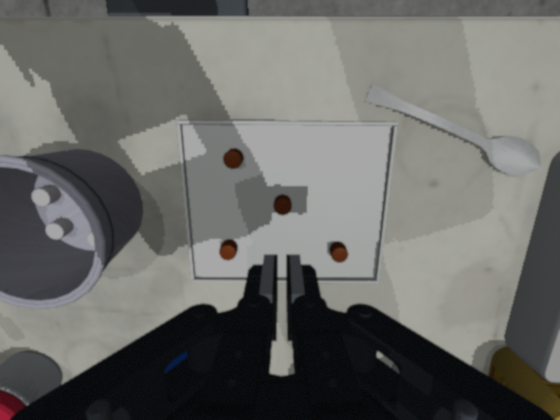

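```bash
python3 - <<'E'
from h import *
s=sense();c=camera_info("wrist");t=s["tcp_pos"]
for dx in(-.011,0,.011):
  for dz in (0,.01,.02): print(dx,dz,proj(c,t+[dx,0,dz]).round(1))
p,d=snapshot("wrist");C=cloud(c,d)
for v in range(246,300,4): print(v,C[v,268].round(4),C[v,272].round(4),C[v,293].round(4))
E
```

```text
-0.011 0 [281.6 232.2]
-0.011 0.01 [281.6 239.3]
-0.011 0.02 [281.6 247.2]
0 0 [281.6 249.7]
0 0.01 [281.6 257.6]
0 0.02 [281.6 266.4]
0.011 0 [281.6 266.5]
0.011 0.01 [281.6 275.1]
0.011 0.02 [281.6 284.8]
246 [0.4992 0.2564 0.0023] [0.4987 0.2602 0.0033] [0.4995 0.2799 0.0017]
250 [0.5031 0.2564 0.0027] [0.5028 0.2602 0.0034] [0.5034 0.28   0.0021]
254 [0.5073 0.2563 0.0027] [0.5071 0.2601 0.003 ] [0.5074 0.28   0.0024]
258 [0.4407 0.2628 0.1404] [0.4411 0.2647 0.1396] [0.441  0.2746 0.1399]
262 [0.4414 0.2629 0.1431] [0.4412 0.2648 0.1434] [0.4412 0.2744 0.1434]
266 [0.4411 0.2631 0.1475] [0.441  0.2649 0.1477] [0.4414 0.2743 0.1469]
270 [0.4415 0.2632 0.1503] [0.4409 0.265  0.1513] [0.4413 0.2742 0.1507]
274 [0.4413 0.2634 0.1542] [0.441  0.2651 0.1547] [0.4412 0.2741 0.1542]
278 [0.4403 0.2636 0.159 ] [0.4408 0.2652 0.1582] [0.4404 0.2739 0.1588]
282 [0.4411 0.2636 0.1609] [0.4407 0.2653 0.1615] [0.4414 0.2739 0.1604]
286 [0.3716 0.2692 0.2749] [0.4411 0.2654 0.1639] [0.441  0.2737 0.1639]
290 [0.4413 0.2638 0.1663] [0.4405 0.2655 0.1676] [0.441  0.2736 0.1669]
294 [0.4413 0.264  0.1691] [0.441  0.2655 0.1696] [0.441  0.2735 0.1696]
298 [0.4425 0.264  0.17  ] [0.4431 0.2655 0.1692] [0.4426 0.2736 0.1699]
```

```bash
python3 - <<'E'
from h import *
s=st()
for n in("scene","side"):
    c=camera_info(n);p,d=snapshot(n);C=cloud(c,d);X,Y,Z=C[...,0],C[...,1],C[...,2]
    m=(abs(X-.4534)<.03)&(abs(Y-.2694)<.05)&(Z>.04)
    z=np.sort(Z[m]);print(n,len(z),z[:12].round(3))
    u,v=proj(c,s["tcp_pos"]).astype(int);print(u,v)
    q=p.copy();cv2.circle(q,(u,v),1,(0,255,0),-1);crop(q,max(u-60,0),u+60,max(v-60,0),v+40,5,f"g_{n}.png")
E
```

```text
t 3.80 tcp [0.4525 0.2691 0.106 ] q [ 0.32  0.54  1.77 -0.    0.83 -1.25] gap 0.050 F [-0.8  0.6  0.5]
scene 1294 [0.131 0.132 0.133 0.137 0.137 0.137 0.138 0.138 0.139 0.14  0.14  0.141]
204 158
side 2963 [0.133 0.134 0.134 0.137 0.138 0.141 0.142 0.142 0.143 0.143 0.143 0.143]
309 287
```

View pics/g_side.png

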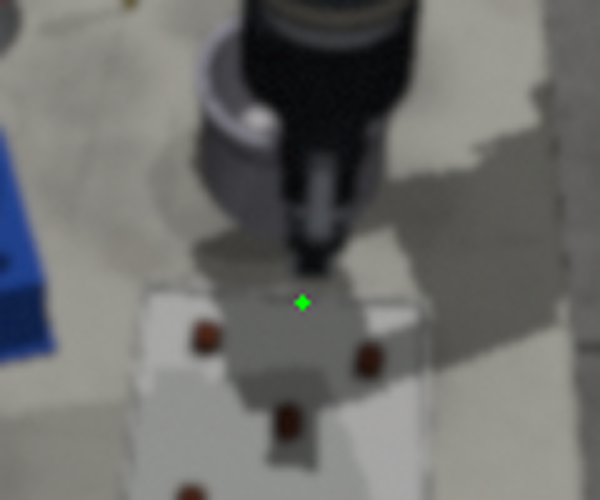

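View pics/g_scene.png

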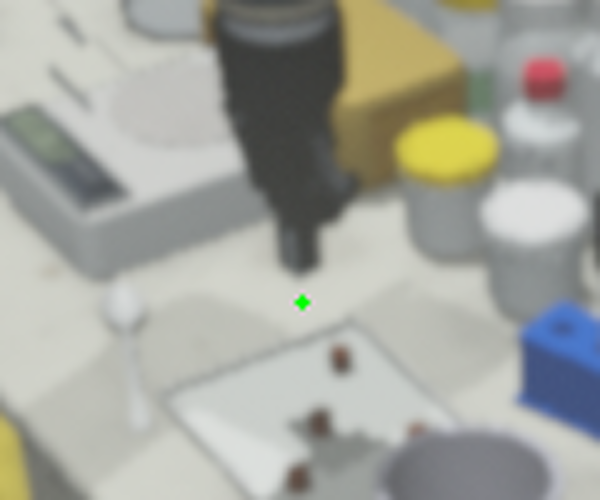

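```bash
python3 -m inch '[[1,[0,-0.28,0.3],[0,0,0]],[1,[0,-0.28,0.7],[0,0,0]],[1,[0,-0.28,1],[0,0,0]],[1,[0,-0.28,1],[0,0,0]],[1,[0,-0.28,1],[0,0,0]],[1,[0,-0.28,1.0],[0,0,0]]]';python3 -m inch '[[1,[0,0,0.05],[0,0,0]],[1,[0,0,0.1],[0,0,0]],[1,[0,0,0.1],[0,0,0]]]';python3 -m inch '[[1,[0,0,0.04],[0,0,0]],[1,[0,0,0.07],[0,0,0]],[1,[0,0,0.07],[0,0,0]]]'
```

```text
t: 4.5
tcp_pos: [0.4543, 0.2418, 0.0081]
tool_rot: [0.0, 1.0, 0.0, 0.001]
force: [0.1, -0.5, 1.1]
finger_gap: -0.0
t: 4.8
tcp_pos: [0.4535, 0.2415, -0.0028]
tool_rot: [0.0, 1.0, 0.0, 0.0]
force: [-0.3, 0.4, 0.3]
finger_gap: -0.001
t: 5.1
tcp_pos: [0.4532, 0.2414, -0.0103]
tool_rot: [0.0, 1.0, -0.0, -0.0]
force: [0.8, 0.3, 0.3]
finger_gap: -0.003
```

```bash
python3 -m inch '[[1,[0,0,0.04],[0,0,0]],[1,[0,0,0.06],[0,0,0]],[1,[0,0,0.06],[0,0,0]]]'; python3 -m inch '[[1,[0,0,0.03],[0,0,0]],[1,[0,0,0.03],[0,0,0]]]'
```

```text
t: 5.4
tcp_pos: [0.4532, 0.2414, -0.0163]
tool_rot: [0.0, 1.0, -0.0, -0.0]
force: [0.1, -0.1, 0.5]
finger_gap: -0.002
t: 5.6
tcp_pos: [0.4533, 0.2414, -0.0192]
tool_rot: [0.0, 1.0, -0.0, -0.0]
force: [0.3, 0.1, 0.7]
finger_gap: -0.0
```

```bash
python3 -m inch '[[1,[0,0,0.02],[0,0,0]],[1,[0,0,0.02],[0,0,0]]]'; python3 -m inch '[[1,[0,0,0.02],[0,0,0]],[1,[0,0,0.02],[0,0,0]]]'; python3 - <<'E'
from h import *
s=st();c=camera_info("wrist")
p,d=snapshot("wrist");C=cloud(c,d);cv2.imwrite("pics/w4.png",p)
for v in range(246,280,2): print(v,C[v,272].round(4),C[v,293].round(4))
E
```

```text
t: 5.8
tcp_pos: [0.4534, 0.2414, -0.0211]
tool_rot: [0.0, 1.0, -0.0, -0.0]
force: [0.1, -1.1, 0.3]
finger_gap: -0.002
t: 6.0
tcp_pos: [0.4535, 0.2414, -0.023]
tool_rot: [0.0, 1.0, -0.0, -0.0]
force: [0.0, 1.2, -0.1]
finger_gap: -0.003
t 6.00 tcp [ 0.4535  0.2414 -0.023 ] q [ 0.27  0.77  1.86 -0.    0.51 -1.3 ] gap -0.003 F [ 0.   1.2 -0.1]
246 [0.4393 0.2367 0.0023] [0.4393 0.2471 0.0024]
248 [0.4406 0.2367 0.0018] [0.4404 0.2471 0.0022]
250 [0.4414 0.2367 0.0024] [0.4417 0.2471 0.0019]
252 [0.4427 0.2367 0.002 ] [0.4421 0.2471 0.0032]
254 [0.4437 0.2367 0.0022] [0.4437 0.2471 0.0023]
256 [0.4421 0.2368 0.0076] [0.4417 0.2469 0.0084]
258 [0.442  0.2369 0.0099] [0.4421 0.2469 0.0096]
260 [0.4415 0.237  0.0127] [0.4418 0.2468 0.0122]
262 [0.4415 0.237  0.0147] [0.4413 0.2467 0.015 ]
264 [0.4413 0.2371 0.017 ] [0.4423 0.2467 0.0152]
266 [0.4423 0.2371 0.017 ] [0.4419 0.2466 0.0178]
268 [0.4414 0.2372 0.0205] [0.4415 0.2465 0.0203]
270 [0.4415 0.2373 0.0221] [0.4411 0.2464 0.0228]
272 [0.4419 0.2373 0.023 ] [0.4413 0.2463 0.0242]
274 [0.4416 0.2373 0.0253] [0.4413 0.2463 0.0259]
276 [0.4416 0.2374 0.0269] [0.4415 0.2462 0.0271]
278 [0.4412 0.2375 0.0292] [0.4418 0.2462 0.0282]
```

View pics/w4.png

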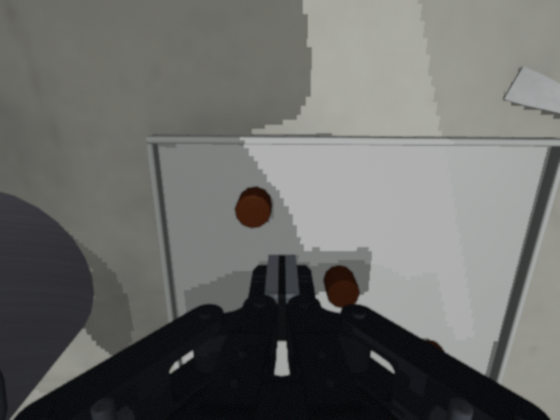

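```bash
python3 -m inch '[[1,[0,0,-0.3],[0,0,0]],[0,[0,0,-0.35],[0,0,0]],[0,[0,0.28,-0.35],[0,0,0]],[0,[0,0.28,-0.35],[0,0,0]],[0,[0,0.28,-0.2],[0,0,0]],[0,[0,0.28,0],[0,0,0]],[0,[0,0.28,0.02],[0,0,0]],[0,[0,0.28,0.02],[0,0,0]],[0.9,[0,0.28,0.02],[0,0,0]],[0.9,[0,0.28,0.02],[0,0,0]],[0.9,[0,0.28,0.02],[0,0,0]],[0.9,[0,0.28,0.02],[0,0,0]],[0.9,[0,0.28,0.02],[0,0,0]],[0.9,[0,0.28,-0.3],[0,0,0]],[0.9,[0,0.28,-0.7],[0,0,0]],[0.9,[0,0.28,-1],[0,0,0]],[0.9,[0,0.28,-1],[0,0,0]]]' 40; python3 - <<'E'
from h import *
s=st(); p,d=snapshot("wrist");cv2.imwrite("pics/w5.png",p);C=cloud(camera_info("wrist"),d)
b,g,r=[p[...,k].astype(int) for k in range(3)]
m=(r-b>20)&(r-g>12)
for ce,a in blobs(m,20): print(ce,a,C[int(ce[1]),int(ce[0])].round(4))
print(totool(np.array([.457,.096,.10])-s["tcp_pos"]))
X,Y,Z=C[...,0],C[...,1],C[...,2]
m=(Z>.074)&(Z<.086)&(X>.36)&(X<.56)&(Y>.0)&(Y<.2);P=C[m][:,:2]
for _ in range(4):
    ctr,rr=circfit(P);e=abs(np.linalg.norm(P-ctr,axis=1)-rr);P=P[e<.004]
print(ctr,rr,len(P))
E
```

```text
t: 7.75
tcp_pos: [0.456, 0.27, 0.0805]
tool_rot: [0.0, 1.0, 0.001, 0.004]
force: [0.8, 0.5, -0.6]
finger_gap: 0.164
t 7.75 tcp [0.456  0.27   0.0805] q [ 0.32  0.59  1.79 -0.    0.76 -1.25] gap 0.164 F [ 0.8  0.5 -0.6]
[226.  160.3] 336 [0.413  0.2294 0.017 ]
[221.6 260.6] 323 [0.4937 0.2209 0.0174]
[343.1 263. ] 310 [0.4969 0.3194 0.0167]
[281.5 284.8] 999 [0.4517 0.2692 0.1202]
[-0.01144289 -1.740194   -0.19661172]
[0.45610715 0.09699818] 0.050806504047383974 2836
```

View pics/w5.png

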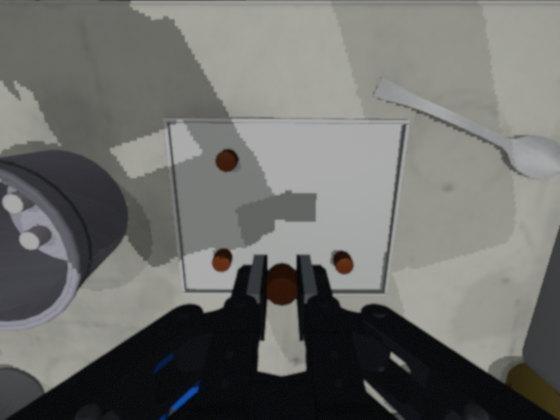

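```bash
python3 -m inch '[[0.9,[0,-0.3,-0.2],[0,0,0]],[0.9,[0,-0.7,-0.3],[0,0,0]],[0.9,[0,-0.94,-0.3],[0,0,0]],[0.9,[0,-0.94,-0.3],[0,0,0]],[0.9,[0,-0.94,-0.3],[0,0,0]]]';python3 - <<'E'
from h import *
s=st(); c=camera_info("wrist");p,d=snapshot("wrist");cv2.imwrite("pics/w6.png",p);C=cloud(c,d)
crop(p,0,330,100,340,2.4,"w6c.png")
X,Y,Z=C[...,0],C[...,1],C[...,2]
m=(Z>.074)&(Z<.086)&(X>.36)&(X<.56)&(Y>.0)&(Y<.2);P=C[m][:,:2]
for _ in range(4):
    ctr,rr=circfit(P);e=abs(np.linalg.norm(P-ctr,axis=1)-rr);P=P[e<.004]
print(ctr,rr,len(P))
m=(np.hypot(X-ctr[0],Y-ctr[1])<.046)&(Z>.017)&(Z<.03)
for ce,a in blobs(m,20): print(ce,a,C[int(ce[1]),int(ce[0])].round(4))
E
```

```text
t: 8.3
tcp_pos: [0.4526, 0.175, 0.1059]
tool_rot: [0.001, 1.0, -0.0, -0.001]
force: [1.1, -0.1, -0.8]
finger_gap: 0.165
t 8.30 tcp [0.4526 0.175  0.1059] q [ 0.14  0.5   1.87  0.    0.77 -1.43] gap 0.165 F [ 1.1 -0.1 -0.8]
[0.45710735 0.09525927] 0.051238763647356925 5722
[141.6 174.4] 49 [0.4252 0.0623 0.0236]
[185.9 181.2] 174 [0.4319 0.0959 0.0198]
[135.4 184.8] 20 [0.4333 0.0565 0.0241]
[153.5 198.3] 278 [0.4461 0.0682 0.0208]
[218.1 207.6] 126 [0.4543 0.1215 0.02  ]
[163.3 232. ] 260 [0.4771 0.0724 0.0195]
[203.9 240.1] 246 [0.4844 0.1066 0.0203]
[229.6 243.3] 27 [0.4883 0.1287 0.0181]
```

View pics/w6c.png

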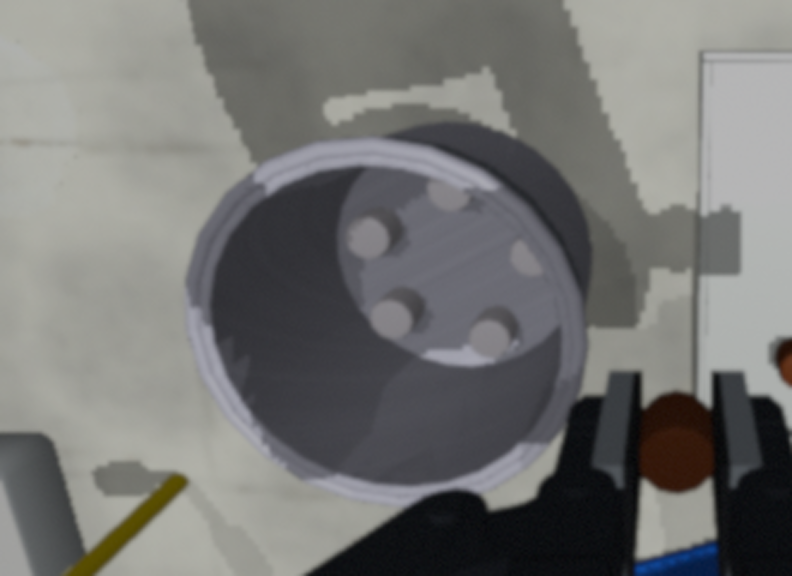

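```bash
python3 - <<'E'
from h import *
s=sense(); c=camera_info("wrist");p,d=snapshot("wrist");C=cloud(c,d)
t=s["tcp_pos"]+[0,0,.0295]
Q=C-t
m=(abs(Q[...,1])<.12)&(abs(Q[...,0])<.06)&(Q[...,2]>0)&(Q[...,2]<.16)&(p.max(-1)<90)
for a in np.arange(0,.16,.01):
    k=m&(Q[...,2]>=a)&(Q[...,2]<a+.01)
    if k.sum(): print(a.round(2),k.sum(),Q[k][:,1].min().round(4),Q[k][:,1].max().round(4),Q[k][:,0].min().round(4),Q[k][:,0].max().round(4))
E
```

```text
0.0 765 -0.0207 0.0201 -0.0125 0.0097
0.01 1454 -0.0206 0.0205 -0.0126 0.009
0.02 842 -0.0205 0.0204 -0.0129 0.0098
0.03 1217 -0.0323 0.0285 -0.0148 0.011
0.04 3548 -0.0425 0.0415 -0.0153 0.0115
0.05 7477 -0.0485 0.0478 -0.0159 0.0123
0.06 7818 -0.0545 0.0545 -0.0189 0.0122
0.07 11867 -0.0613 0.0604 -0.0193 0.0063
0.08 8166 -0.0634 0.063 -0.0209 -0.0062
0.09 511 -0.0193 0.0192 -0.0217 -0.019
```

```bash
python3 -m inch '[[0.9,[-0.04,-0.4,0],[0,0,0]],[0.9,[-0.04,-0.8,0],[0,0,0]],[0.9,[-0.04,-0.8,0],[0,0,0]],[0.9,[-0.04,-0.8,0.4],[0,0,0]],[0.9,[-0.04,-0.8,0.75],[0,0,0]],[0.9,[-0.04,-0.8,0.85],[0,0,0]],[0.9,[-0.04,-0.8,0.85],[0,0,0]],[0.9,[-0.04,-0.8,0.85],[0,0,0]],[0.45,[-0.04,-0.8,0.85],[0,0,0]],[0.45,[-0.04,-0.8,0.85],[0,0,0]],[0.45,[-0.04,-0.8,0.85],[0,0,0]],[0.45,[-0.04,-0.8,0.5],[0,0,0]],[0.45,[-0.04,-0.8,0],[0,0,0]],[0.45,[-0.04,-0.8,0],[0,0,0]]]';python3 - <<'E'
from h import *
s=st(); c=camera_info("wrist");p,d=snapshot("wrist");cv2.imwrite("pics/w7.png",p)
E
```

```text
t: 9.8
tcp_pos: [0.4617, 0.0954, 0.1124]
tool_rot: [0.0, 1.0, -0.0, 0.006]
force: [0.1, 0.4, -0.6]
finger_gap: 0.274
t 9.80 tcp [0.4617 0.0954 0.1124] q [-0.03  0.47  1.91  0.    0.75 -1.6 ] gap 0.274 F [ 0.1  0.4 -0.6]
```

View pics/w7.png

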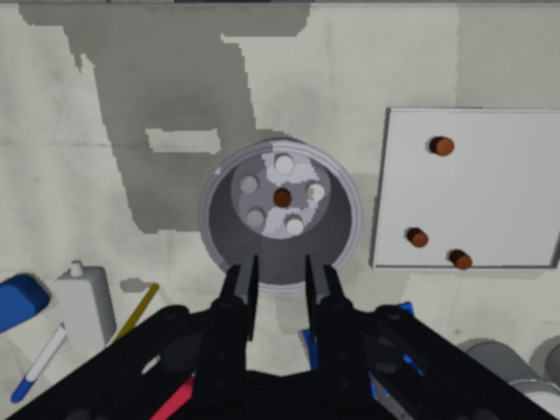

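```bash
cat >> h.py <<'E'
def browns(tag=None):
    s=st();c=camera_info("wrist");p,d=snapshot("wrist");C=cloud(c,d)
    b,g,r=[p[...,k].astype(int) for k in range(3)]
    m=(r-b>20)&(r-g>12)
    t=s["tcp_pos"]
    for ce,a in blobs(m,40):
        P=onz(c,*ce,0.014)
        if .36<P[0]<.57 and .15<P[1]<.4: print(ce,a,P[:2].round(4),"z",C[int(ce[1]),int(ce[0])][2].round(4),"tool",totool(np.r_[P[:2],-.0245]-t,s).round(2))
    if tag: cv2.imwrite("pics/"+tag,p)
    return p,C
E
python3 -c "
from h import *
browns()"
```

```text
t 9.85 tcp [0.4601 0.0954 0.1103] q [-0.03  0.48  1.91 -0.    0.74 -1.6 ] gap 0.273 F [ 0.1 -0.3  0.1]
[443.  148.6] 345 [0.4156 0.2286] z 0.0175 tool [0.46 1.33 1.34]
[418.5 240.7] 274 [0.4987 0.2198] z 0.0188 tool [-0.37  1.24  1.35]
[462. 263.] 283 [0.5215 0.2635] z 0.018 tool [-0.6   1.68  1.35]
```

```bash
python3 -m inch '[[0.2,[-0.2,0.5,0],[0,0,0]],[0.2,[-0.37,0.9,0.3],[0,0,0]],[0.2,[-0.37,0.9,0.35],[0,0,0]],[0.2,[-0.37,0.9,0.35],[0,0,0]]]'; python3 -m inch '[[0.2,[0,0.34,0.3],[0,0,0]],[0.2,[0,0.34,0.6],[0,0,0]],[0.2,[0,0.34,0.7],[0,0,0]],[0.2,[0,0.34,0.7],[0,0,0]],[0.2,[0,0.34,0.7],[0,0,0]]]';  python3 -c "
from h import *
browns('w8.png')"
```

```text
t: 10.3
tcp_pos: [0.4921, 0.1859, 0.0694]
tool_rot: [-0.001, 1.0, -0.001, -0.003]
force: [0.2, -0.2, 1.3]
finger_gap: 0.401
t: 10.8
tcp_pos: [0.4946, 0.2185, 0.0027]
tool_rot: [0.001, 1.0, -0.0, -0.0]
force: [0.4, -0.5, 0.3]
finger_gap: 0.402
t 10.80 tcp [0.4946 0.2185 0.0027] q [ 0.21  0.73  1.79 -0.    0.62 -1.36] gap 0.402 F [ 0.4 -0.5  0.3]
[304.  108.5] 870 [0.4158 0.2291] z 0.0196 tool [0.79 0.11 0.27]
[285.3 265. ] 699 [0.4985 0.2205] z 0.0189 tool [-0.04  0.02  0.27]
[365.8 296.2] 310 [0.5186 0.2666] z 0.0183 tool [-0.24  0.48  0.27]
```

View pics/w8.png

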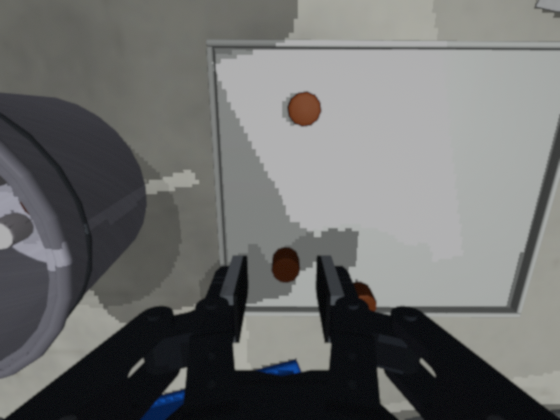

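```bash
python3 -m inch '[[0.2,[-0.04,0.02,0.15],[0,0,0]],[0.2,[-0.04,0.02,0.27],[0,0,0]],[0.2,[-0.04,0.02,0.27],[0,0,0]],[0.2,[-0.04,0.02,0.27],[0,0,0]],[0.9,[-0.04,0.02,0.27],[0,0,0]],[0.9,[-0.04,0.02,0.27],[0,0,0]],[0.9,[-0.04,0.02,0.27],[0,0,0]],[0.9,[-0.04,0.02,0.27],[0,0,0]],[0.9,[-0.04,0.02,0.27],[0,0,0]],[0.9,[-0.04,0.02,0],[0,0,0]],[0.9,[-0.04,0.02,-0.4],[0,0,0]],[0.9,[-0.04,0.02,-0.8],[0,0,0]],[0.9,[-0.04,0.02,-1],[0,0,0]],[0.9,[-0.04,0.02,-1],[0,0,0]],[0.9,[-0.04,0.02,-1],[0,0,0]]]' 40;  python3 -c "
from h import *
p,C=browns('w9.png');print(totool(np.array([.457,.0953,.0205])-sense()['tcp_pos']))"
```

```text
t: 12.35
tcp_pos: [0.498, 0.2212, 0.1023]
tool_rot: [0.0, 1.0, -0.0, -0.0]
force: [0.3, 1.0, -0.6]
finger_gap: 0.166
t 12.35 tcp [0.498  0.2212 0.1023] q [ 0.21  0.57  1.73 -0.    0.85 -1.36] gap 0.166 F [ 0.3  1.  -0.6]
[291.6 101.5] 320 [0.4158 0.229 ] z 0.0187 tool [0.82 0.08 1.27]
[331.  230.2] 263 [0.5221 0.2643] z 0.0191 tool [-0.24  0.43  1.27]
[ 0.40182258 -1.25803955  0.81060562]
```

View pics/w9.png

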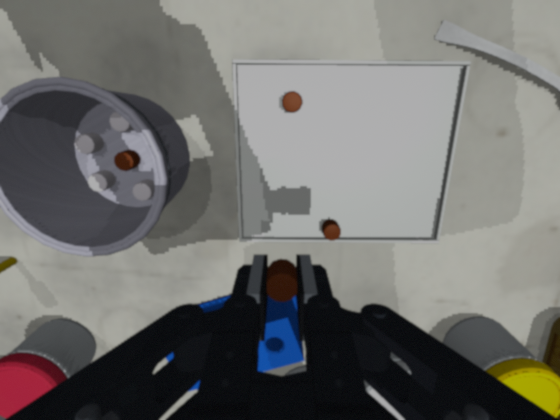

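```bash
python3 -m inch '[[0.9,[0.16,-0.4,0],[0,0,0]],[0.9,[0.32,-0.9,0],[0,0,0]],[0.9,[0.32,-0.9,0],[0,0,0]],[0.9,[0.32,-0.9,0],[0,0,0]]]';python3 -m inch '[[0.9,[0,-0.36,0],[0,0,0]],[0.9,[0,-0.36,0],[0,0,0]],[0.9,[0,-0.36,0.4],[0,0,0]],[0.9,[0,-0.36,0.7],[0,0,0]],[0.9,[0,-0.36,0.8],[0,0,0]],[0.9,[0,-0.36,0.8],[0,0,0]],[0.9,[0,-0.36,0.8],[0,0,0]],[0.45,[0,-0.36,0.8],[0,0,0]],[0.45,[0,-0.36,0.8],[0,0,0]],[0.45,[0,-0.36,0.8],[0,0,0]],[0.45,[0,-0.36,0.4],[0,0,0]],[0.45,[0,-0.36,0],[0,0,0]],[0.45,[0,-0.36,0],[0,0,0]]]'; python3 -c "
from h import *
browns('w10.png')"
```

```text
t: 12.8
tcp_pos: [0.4652, 0.1304, 0.1009]
tool_rot: [0.002, 1.0, 0.0, -0.002]
force: [0.6, 0.0, 1.0]
finger_gap: 0.163
t: 14.1
tcp_pos: [0.47, 0.0954, 0.1065]
tool_rot: [0.0, 1.0, -0.0, 0.005]
force: [1.1, -0.0, -0.6]
finger_gap: 0.274
t 14.10 tcp [0.47   0.0954 0.1065] q [-0.03  0.49  1.89  0.    0.75 -1.6 ] gap 0.274 F [ 1.1 -0.  -0.6]
[447.4 136.6] 374 [0.4156 0.2286] z 0.0189 tool [0.56 1.33 1.3 ]
[466.1 255.2] 301 [0.5216 0.2634] z 0.0189 tool [-0.5   1.68  1.31]
```

View pics/w10.png

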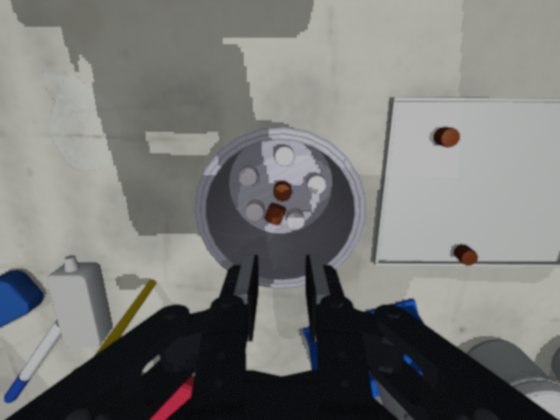

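```bash
python3 -m inch '[[0.2,[-0.24,0.5,0],[0,0,0]],[0.2,[-0.48,0.95,0.3],[0,0,0]],[0.2,[-0.48,0.95,0.35],[0,0,0]],[0.2,[-0.48,0.95,0.35],[0,0,0]]]'; python3 -m inch '[[0.2,[0,0.4,0.2],[0,0,0]],[0.2,[0,0.73,0.4],[0,0,0]],[0.2,[0,0.73,0.6],[0,0,0]],[0.2,[0,0.73,0.6],[0,0,0]],[0.2,[0,0.73,0.6],[0,0,0]],[0.2,[0,0.73,0.6],[0,0,0]]]';  python3 -c "
from h import *
p,C=browns('w11.png')
X,Y,Z=C[...,0],C[...,1],C[...,2]
m=(Z>.007)&(Z<.013)&(X>.52)&(X<.545)&(Y>.2)&(Y<.36)
print(m.sum(),np.percentile(X[m],[2,20,50,80,98]))"
```

```text
t: 14.55
tcp_pos: [0.5129, 0.1913, 0.0646]
tool_rot: [-0.001, 1.0, -0.0, -0.002]
force: [-0.1, -0.6, 0.3]
finger_gap: 0.397
t: 15.15
tcp_pos: [0.5148, 0.2623, 0.0081]
tool_rot: [0.001, 1.0, -0.0, 0.0]
force: [0.5, 0.8, -0.6]
finger_gap: 0.397
t 15.15 tcp [0.5148 0.2623 0.0081] q [ 0.28  0.75  1.69 -0.    0.7  -1.29] gap 0.397 F [ 0.5  0.8 -0.6]
[210.1  62.9] 972 [0.4158 0.229 ] z 0.0178 tool [ 0.99 -0.33  0.33]
[285.3 264.8] 645 [0.5215 0.2644] z 0.0177 tool [-0.07  0.02  0.33]
1101 [0.52525862 0.53294475 0.5337821  0.53484896 0.53604023]
```

View pics/w11.png

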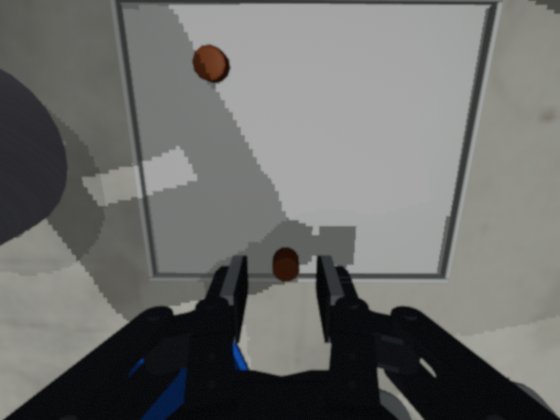

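```bash
python3 -m inch '[[0.2,[-0.03,0.02,0.15],[0,0,0]],[0.2,[-0.03,0.02,0.28],[0,0,0]],[0.2,[-0.03,0.02,0.32],[0,0,0]],[0.2,[-0.03,0.02,0.32],[0,0,0]],[0.9,[-0.03,0.02,0.32],[0,0,0]],[0.9,[-0.03,0.02,0.32],[0,0,0]],[0.9,[-0.03,0.02,0.32],[0,0,0]],[0.9,[-0.03,0.02,0.32],[0,0,0]],[0.9,[-0.03,0.02,0.32],[0,0,0]],[0.9,[-0.03,0.02,0],[0,0,0]],[0.9,[-0.03,0.02,-0.4],[0,0,0]],[0.9,[-0.03,0.02,-0.8],[0,0,0]],[0.9,[-0.03,0.02,-0.95],[0,0,0]],[0.9,[-0.03,0.02,-0.95],[0,0,0]],[0.9,[-0.03,0.02,-0.95],[0,0,0]]]' 40;  python3 -c "
from h import *
p,C=browns('w12.png');print(totool(np.array([.457,.0953,.0205])-sense()['tcp_pos']))"
```

```text
t: 16.7
tcp_pos: [0.5167, 0.2652, 0.1011]
tool_rot: [0.0, 1.0, -0.0, -0.001]
force: [-0.2, -0.3, -1.1]
finger_gap: 0.167
t 16.70 tcp [0.5167 0.2652 0.1011] q [ 0.28  0.61  1.64 -0.    0.9  -1.29] gap 0.167 F [-0.2 -0.3 -1.1]
[232.8  75. ] 360 [0.4157 0.2289] z 0.0181 tool [ 1.01 -0.36  1.26]
[ 0.58895142 -1.69645471  0.80275706]
```

View pics/w12.png

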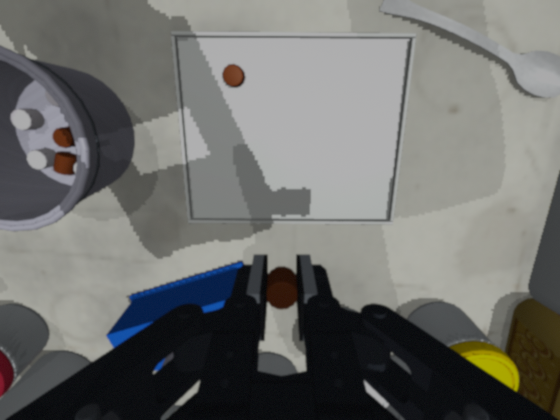

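```bash
python3 -m inch '[[0.9,[0.35,-0.4,0],[0,0,0]],[0.9,[0.64,-0.9,0],[0,0,0]],[0.9,[0.64,-0.9,0],[0,0,0]],[0.9,[0.64,-0.9,0],[0,0,0]]]';python3 -m inch '[[0.9,[0,-0.4,0],[0,0,0]],[0.9,[0,-0.8,0],[0,0,0]],[0.9,[0,-0.8,0.3],[0,0,0]],[0.9,[0,-0.8,0.7],[0,0,0]],[0.9,[0,-0.8,0.8],[0,0,0]],[0.9,[0,-0.8,0.8],[0,0,0]],[0.9,[0,-0.8,0.8],[0,0,0]],[0.45,[0,-0.8,0.8],[0,0,0]],[0.45,[0,-0.8,0.8],[0,0,0]],[0.45,[0,-0.8,0.8],[0,0,0]],[0.45,[0,-0.8,0.4],[0,0,0]],[0.45,[0,-0.8,0],[0,0,0]],[0.45,[0,-0.8,0],[0,0,0]],[0.45,[0,-0.8,0],[0,0,0]]]'; python3 -c "
from h import *
browns('w13.png')"
```

```text
t: 17.15
tcp_pos: [0.4512, 0.1741, 0.1006]
tool_rot: [0.001, 1.0, -0.0, -0.002]
force: [-0.1, -0.3, 0.6]
finger_gap: 0.165
t: 18.55
tcp_pos: [0.4542, 0.0955, 0.1034]
tool_rot: [0.0, 1.0, -0.0, 0.002]
force: [-0.3, 0.7, -0.2]
finger_gap: 0.275
t 18.55 tcp [0.4542 0.0955 0.1034] q [-0.03  0.48  1.93 -0.    0.73 -1.6 ] gap 0.275 F [-0.3  0.7 -0.2]
[445.5 157.7] 361 [0.4155 0.2285] z 0.2714 tool [0.39 1.33 1.28]
```

View pics/w13.png

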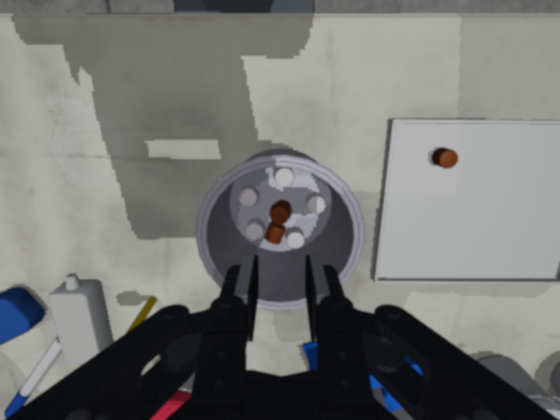

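```bash
python3 -m inch '[[0.2,[0.2,0.5,0],[0,0,0]],[0.2,[0.38,0.95,0.3],[0,0,0]],[0.2,[0.38,0.95,0.35],[0,0,0]],[0.2,[0.38,0.95,0.35],[0,0,0]]]'; python3 -m inch '[[0.2,[0,0.38,0.3],[0,0,0]],[0.2,[0,0.38,0.6],[0,0,0]],[0.2,[0,0.38,0.6],[0,0,0]],[0.2,[0,0.38,0.6],[0,0,0]],[0.2,[0,0.38,0.6],[0,0,0]]]';  python3 -c "
from h import *
p,C=browns('w14.png')"
```

```text
t: 19.0
tcp_pos: [0.4126, 0.191, 0.065]
tool_rot: [-0.001, 1.0, -0.001, -0.003]
force: [0.5, -0.0, -0.4]
finger_gap: 0.401
t: 19.5
tcp_pos: [0.4166, 0.2277, 0.0081]
tool_rot: [0.001, 1.0, 0.0, 0.001]
force: [-0.2, -0.9, -0.3]
finger_gap: 0.406
t 19.50 tcp [0.4166 0.2277 0.0081] q [ 0.26  0.69  1.95 -0.    0.5  -1.3 ] gap 0.406 F [-0.2 -0.9 -0.3]
[283.8 252. ] 678 [0.4152 0.2289] z 0.0187 tool [0.01 0.01 0.33]
```

View pics/w14.png

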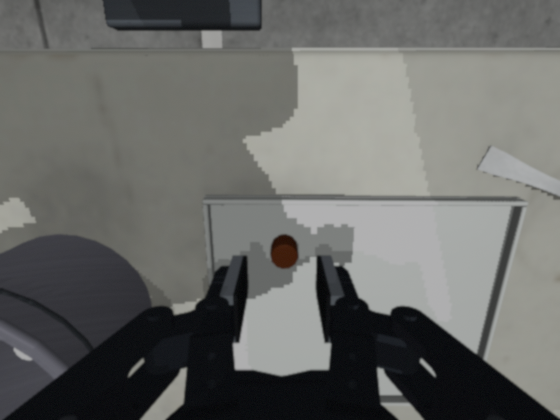

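```bash
python3 -m inch '[[0.2,[0.01,0.01,0.15],[0,0,0]],[0.2,[0.01,0.01,0.28],[0,0,0]],[0.2,[0.01,0.01,0.32],[0,0,0]],[0.2,[0.01,0.01,0.32],[0,0,0]],[0.9,[0.01,0.01,0.32],[0,0,0]],[0.9,[0.01,0.01,0.32],[0,0,0]],[0.9,[0.01,0.01,0.32],[0,0,0]],[0.9,[0.01,0.01,0.32],[0,0,0]],[0.9,[0.01,0.01,0.32],[0,0,0]],[0.9,[0.01,0.01,0],[0,0,0]],[0.9,[0.01,0.01,-0.4],[0,0,0]],[0.9,[0.01,0.01,-0.8],[0,0,0]],[0.9,[0.01,0.01,-0.95],[0,0,0]],[0.9,[0.01,0.01,-0.95],[0,0,0]],[0.9,[0.01,0.01,-0.95],[0,0,0]]]' 40;  python3 -c "
from h import *
p,C=browns('w15.png');print(totool(np.array([.457,.0953,.0205])-sense()['tcp_pos']))"
```

```text
t: 21.05
tcp_pos: [0.4145, 0.2293, 0.1026]
tool_rot: [0.0, 1.0, 0.0, 0.001]
force: [-0.1, 1.2, 0.4]
finger_gap: 0.163
t 21.05 tcp [0.4145 0.2293 0.1026] q [ 0.27  0.5   1.9  -0.    0.74 -1.3 ] gap 0.163 F [-0.1  1.2  0.4]
[281.4 281.7] 991 [0.49   0.2292] z 0.1442 tool [-0.75 -0.    1.27]
[-0.43261654 -1.33806661  0.81263452]
```

View pics/w15.png

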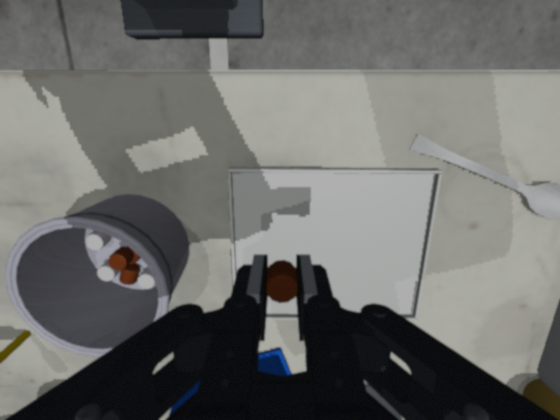

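```bash
python3 -m inch '[[0.9,[-0.18,-0.4,0],[0,0,0]],[0.9,[-0.36,-0.8,0],[0,0,0]],[0.9,[-0.36,-0.8,0],[0,0,0]],[0.9,[-0.36,-0.8,0],[0,0,0]]]';python3 -m inch '[[0.9,[0,-0.4,0],[0,0,0]],[0.9,[0,-0.59,0],[0,0,0]],[0.9,[0,-0.59,0.3],[0,0,0]],[0.9,[0,-0.59,0.7],[0,0,0]],[0.9,[0,-0.59,0.8],[0,0,0]],[0.9,[0,-0.59,0.8],[0,0,0]],[0.9,[0,-0.59,0.8],[0,0,0]],[0.45,[0,-0.59,0.8],[0,0,0]],[0.45,[0,-0.59,0.8],[0,0,0]],[0.45,[0,-0.59,0.8],[0,0,0]],[0.45,[0,-0.59,0.4],[0,0,0]],[0.45,[0,-0.59,0],[0,0,0]],[0.45,[0,-0.59,0],[0,0,0]],[0.45,[0,-0.59,0],[0,0,0]]]'; python3 -c "
from h import *
p,C=browns('w16.png');crop(p,170,390,110,290,3,'w16c.png')"
```

```text
t: 21.5
tcp_pos: [0.4497, 0.1485, 0.1007]
tool_rot: [0.002, 1.0, -0.0, -0.002]
force: [-0.3, 0.3, 0.1]
finger_gap: 0.161
t: 22.9
tcp_pos: [0.4512, 0.0904, 0.1033]
tool_rot: [0.0, 1.0, -0.0, 0.002]
force: [0.3, -0.7, -0.6]
finger_gap: 0.272
t 22.90 tcp [0.4512 0.0904 0.1033] q [-0.05  0.48  1.94 -0.    0.72 -1.62] gap 0.272 F [ 0.3 -0.7 -0.6]
```

View pics/w16c.png

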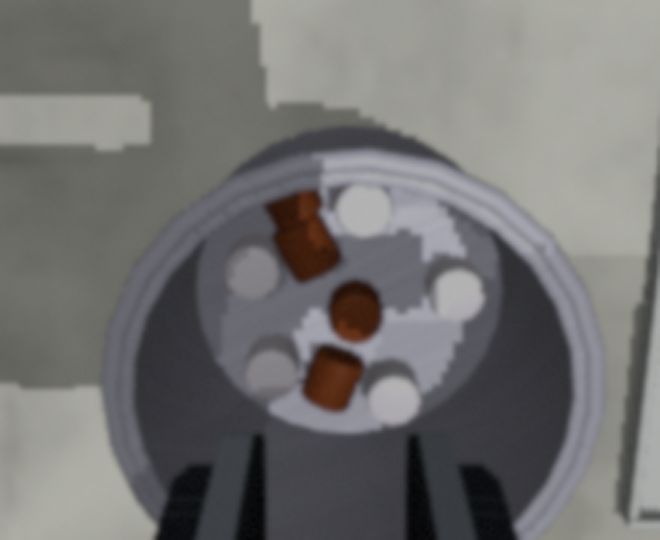

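```bash
python3 - <<'E'
from h import *
import json
c=camera_info("wrist")
W=[onz(c,x/3+170,y/3+110,.021)[:2] for x,y in [(363,210),(457,294),(393,400),(273,372),(253,272)]]
print(np.array(W).round(4)); np.save("whites0.npy",W)
E
python3 -m inch '[[0.45,[0,0,-0.4],[0,0,0]],[0,[-0.3,0.3,-0.9],[0,0,0]],[0,[-0.6,0.6,-0.97],[0,0,0]],[0,[-0.8,0.9,-0.97],[0,0,0]],[0,[-0.8,0.9,-0.97],[0,0,0]],[0,[-0.8,0.9,-0.97],[0,0,0]]]';python3 - <<'E'
from h import *
s=st();c=camera_info("wrist");p,d=snapshot("wrist");cv2.imwrite("pics/w17.png",p);C=cloud(c,d)
X,Y,Z=C[...,0],C[...,1],C[...,2]
m=(p.max(-1)<70)&(Z>.1)&(Z<.19)&(abs(X-.62)<.06)&(abs(Y-.18)<.06)
print(m.sum())
if m.sum():
    P=C[m]
    for a in np.arange(.1,.19,.01):
        k=(P[:,2]>=a)&(P[:,2]<a+.01)
        if k.sum()>3:print(a.round(2),k.sum(),P[k].mean(0).round(4),P[k].min(0).round(4),P[k].max(0).round(4))
E
```

```text
[[0.428  0.0981]
 [0.4517 0.1242]
 [0.4837 0.1072]
 [0.475  0.073 ]
 [0.4453 0.0681]]
t: 23.55
tcp_pos: [0.5292, 0.1807, 0.1971]
tool_rot: [-0.001, 1.0, -0.0, -0.002]
force: [-0.6, 0.1, -0.3]
finger_gap: 0.502
t 23.55 tcp [0.5292 0.1807 0.1971] q [ 0.13  0.45  1.6  -0.    1.09 -1.44] gap 0.502 F [-0.6  0.1 -0.3]
1093
0.1 25 [0.6159 0.1809 0.1051] [0.6151 0.1793 0.1008] [0.6174 0.1831 0.1098]
0.11 14 [0.6133 0.1803 0.1157] [0.6119 0.1758 0.1102] [0.616  0.1839 0.1195]
0.12 104 [0.6121 0.1806 0.1252] [0.6099 0.1733 0.12  ] [0.6214 0.1891 0.13  ]
0.13 126 [0.6122 0.1807 0.1348] [0.6101 0.1734 0.13  ] [0.6203 0.189  0.1398]
0.14 140 [0.6121 0.1808 0.145 ] [0.6104 0.1731 0.1401] [0.6177 0.1885 0.1499]
0.15 168 [0.6124 0.1808 0.1552] [0.6101 0.1732 0.15  ] [0.6213 0.1891 0.1599]
0.16 190 [0.6127 0.1812 0.1653] [0.6104 0.1729 0.1601] [0.6242 0.189  0.17  ]
0.17 326 [0.6175 0.1809 0.1726] [0.6108 0.173  0.17  ] [0.6253 0.1887 0.1749]
```

View pics/w17.png

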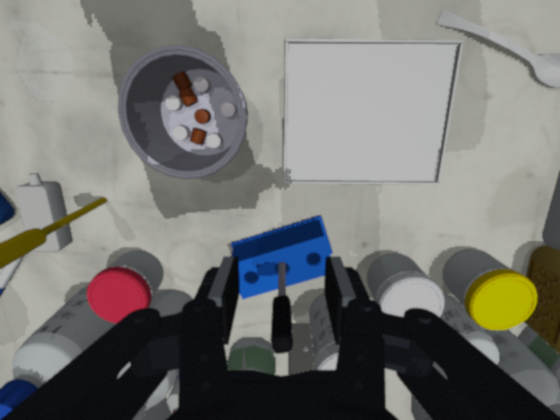

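```bash
python3 - <<'E'
from h import *
s=sense();c=camera_info("wrist");p,d=snapshot("wrist");C=cloud(c,d)
X,Y,Z=C[...,0],C[...,1],C[...,2]
m=(p.max(-1)<70)&(Z>.12)&(Z<.168)&(X<.616)&(abs(Y-.181)<.012)&(X>.6)
P=C[m];k=np.polyfit(P[:,1],P[:,0],1);print("yaw face dx/dy",k[0],np.rad2deg(np.arctan(k[0])))
k=np.linalg.lstsq(np.c_[P[:,1:],np.ones(len(P))],P[:,0],rcond=None)[0];print("x=ay+bz+c",k)
for a,b in ((.12,.13),(.15,.16),(.16,.17)):
    q=P[(P[:,2]>a)&(P[:,2]<b)];print(a,np.percentile(q[:,1],[1,99]))
for n in("scene","side"):
    cc=camera_info(n);pp,dd=snapshot(n);D=cloud(cc,dd)
    m=(D[...,0]>.56)&(D[...,0]<.70)&(D[...,1]>.09)&(D[...,1]<.30)&(D[...,2]>.07)&(D[...,2]<.16)&(pp.max(-1)>80)
    Q=D[m]; H,xe,ye=np.histogram2d(Q[:,0],Q[:,1],bins=[np.arange(.56,.71,.02),np.arange(.09,.31,.02)]);print(n);print(H.astype(int))
E
```

```text
yaw face dx/dy -0.05021376664231818 -2.874622478618315
x=ay+bz+c [-0.05037092  0.0031092   0.62080645]
0.12 [0.17339376 0.1874206 ]
0.15 [0.17325612 0.1879224 ]
0.16 [0.17346941 0.18812775]
scene
[[ 0  0  0  0  0  0  0  0  0  0]
 [ 0  0  0  0  0  0  0  0  0  0]
 [ 0  0  0  2 36  0  0  0  0  0]
 [ 0  0  0  4 12  0  0  0  0  0]
 [ 0  0  0  0  0  0  0  0  0  1]
 [ 0  0  0  0  0  0  2 12  0  2]
 [ 0  0  0  0  0  0 75 46 17  5]]
side
[[ 0  0  0  0  0  0  0  0  0  0]
 [ 0  0  0  0  0  0  0  0  0  0]
 [ 0  0  0  0 10  0  0  0  0  0]
 [ 0  0  0  0  5  0  0  0  0  0]
 [ 0  0  0  0  0  0  0  0  0  2]
 [ 0  0  0  0  0  0  0  6 13  0]
 [ 0  0  0  0  0  0 17 52 55 54]]
```

```bash
python3 -m inch '[[0,[-0.4,0,0],[0,0,-0.008]],[0,[-0.8,0,0],[0,0,-0.008]],[0,[-0.89,0,0],[0,0,-0.008]],[0,[-0.89,0,0],[0,0,-0.008]],[0,[-0.89,0,0],[0,0,-0.008]]]';python3 - <<'E'
from h import *
s=st();c=camera_info("wrist");p,d=snapshot("wrist");cv2.imwrite("pics/w18.png",p);C=cloud(c,d)
X,Y,Z=C[...,0],C[...,1],C[...,2]
m=(p.max(-1)<70)&(Z>.17)&(Z<.178)&(abs(X-.62)<.02)&(abs(Y-.18)<.02)
P=C[m];print(len(P),P.mean(0),P.min(0),P.max(0))
E
```

```text
t: 24.25
tcp_pos: [0.6176, 0.1798, 0.1984]
tool_rot: [-0.025, 1.0, -0.0, -0.002]
force: [-0.8, -0.2, 0.0]
finger_gap: 0.504
t 24.25 tcp [0.6176 0.1798 0.1984] q [ 0.11  0.56  1.39  0.    1.2  -1.51] gap 0.504 F [-0.8 -0.2  0. ]
434 [0.61820235 0.18076446 0.17281403] [0.61141197 0.17337953 0.17000792] [0.62620295 0.18855468 0.17527099]
```

View pics/w18.png

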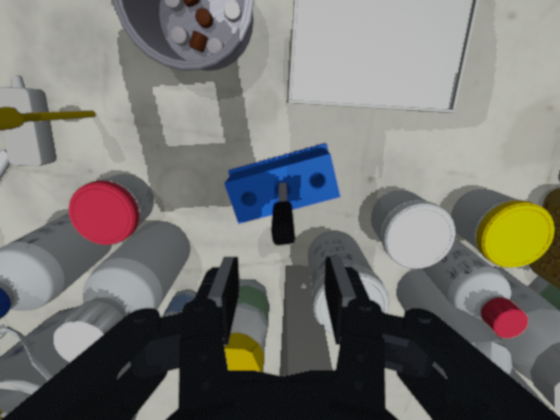

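```bash
python3 - <<'E'
from h import *
c=camera_info("wrist");p,d=snapshot("wrist");C=cloud(c,d)
for u,v in ((350,290),(345,250),(240,345),(420,230),(370,310),(290,290),(250,199),(317,181)): print(u,v,C[v,u].round(3))
print(onz(c,250,199,.056),onz(c,317,181,.056))
E
python3 -m inch '[[0,[0,0.01,0.2],[0,0,0]],[0,[0,0.01,0.5],[0,0,0]],[0,[0,0.01,0.8],[0,0,0]],[0,[0,0.01,1],[0,0,0]],[0,[0,0.01,1],[0,0,0]],[0,[0,0.01,1],[0,0,0]]]'; python3 - <<'E'
from h import *
s=st();c=camera_info("wrist");p,d=snapshot("wrist");cv2.imwrite("pics/w19.png",p)
E
```

```text
350 290 [0.605 0.206 0.259]
345 250 [0.681 0.251 0.06 ]
240 345 [0.756 0.148 0.121]
420 230 [0.651 0.322 0.069]
370 310 [0.604 0.21  0.272]
290 290 [0.733 0.195 0.06 ]
250 199 [0.638 0.146 0.03 ]
317 181 [0.615 0.219 0.029]
[0.63061438 0.14855609 0.056     ] [0.60847742 0.21525976 0.056     ]
t: 24.95
tcp_pos: [0.6189, 0.1815, 0.0995]
tool_rot: [-0.025, 1.0, -0.0, -0.0]
force: [0.3, 0.2, -0.4]
finger_gap: 0.503
t 24.95 tcp [0.6189 0.1815 0.0995] q [ 0.11  0.68  1.47  0.    0.99 -1.51] gap 0.503 F [ 0.3  0.2 -0.4]
```

View pics/w19.png

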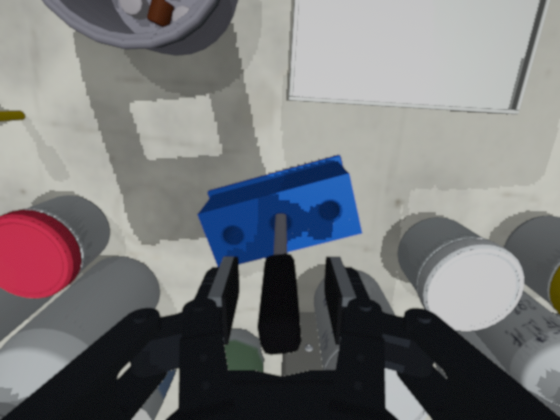

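```bash
python3 -m inch '[[0.9,[0,0,0.02],[0,0,0]],[0.9,[0,0,0.02],[0,0,0]],[0.9,[0,0,0.02],[0,0,0]],[0.9,[0,0,0.02],[0,0,0]],[0.9,[0,0,0.02],[0,0,0]],[0.9,[0,0,-0.1],[0,0,0]],[0.9,[0,0,-0.3],[0,0,0]],[0.9,[0,0,-0.5],[0,0,0]],[0.9,[0,0,-0.7],[0,0,0]],[0.9,[0,0,-0.9],[0,0,0]],[0.9,[0,0,-1],[0,0,0]],[0.9,[0,0,-1],[0,0,0]],[0.9,[0,0,-1],[0,0,0]]]' 90; python3 - <<'E'
from h import *
s=st()
for n in("scene","side","wrist"):
    p,d=snapshot(n);cv2.imwrite(f"pics/r_{n}.png",p);np.save(f"r_{n}.npy",d)
    c=camera_info(n);C=cloud(c,d);X,Y,Z=C[...,0],C[...,1],C[...,2]
    m=(abs(X-s["tcp_pos"][0])<.03)&(abs(Y-s["tcp_pos"][1])<.03)&(Z>.075)&(Z<.215)
    P=C[m];
    for a in np.arange(.07,.22,.01):
        k=(P[:,2]>=a)&(P[:,2]<a+.01)
        if k.sum()>1:print(n,a.round(2),k.sum(),np.median(P[k],0).round(4))
E
```

```text
t: 26.3
tcp_pos: [0.6188, 0.1813, 0.1986]
tool_rot: [-0.025, 1.0, -0.0, -0.001]
force: [-0.2, -0.1, -1.4]
finger_gap: 0.176
t 26.30 tcp [0.6188 0.1813 0.1986] q [ 0.11  0.56  1.39  0.    1.2  -1.51] gap 0.176 F [-0.2 -0.1 -1.4]
scene 0.1 2 [0.6169 0.1772 0.1089]
scene 0.11 7 [0.6152 0.1775 0.1139]
scene 0.12 10 [0.6168 0.1767 0.1239]
scene 0.13 8 [0.6176 0.1764 0.1357]
scene 0.14 8 [0.6172 0.1766 0.1461]
scene 0.15 9 [0.6163 0.1784 0.1554]
scene 0.16 8 [0.6172 0.177  0.1667]
scene 0.17 7 [0.6172 0.1761 0.1771]
scene 0.18 10 [0.6166 0.1768 0.1855]
scene 0.19 7 [0.616  0.178  0.1943]
scene 0.2 8 [0.6162 0.1767 0.205 ]
scene 0.21 4 [0.6165 0.1752 0.2121]
side 0.11 11 [0.6152 0.1828 0.1147]
side 0.12 8 [0.6171 0.1833 0.1245]
side 0.13 10 [0.6169 0.1822 0.134 ]
side 0.14 7 [0.6161 0.1823 0.1427]
side 0.15 11 [0.6161 0.183  0.1547]
side 0.16 9 [0.6175 0.1837 0.1666]
side 0.17 10 [0.6162 0.1824 0.1752]
side 0.18 9 [0.6169 0.1834 0.1848]
side 0.19 8 [0.6168 0.1832 0.1943]
side 0.2 10 [0.6159 0.1826 0.2042]
side 0.21 3 [0.6183 0.1846 0.2137]
wrist 0.1 9 [0.6144 0.1798 0.1083]
wrist 0.11 35 [0.6143 0.1815 0.1144]
wrist 0.12 39 [0.6143 0.1807 0.125 ]
wrist 0.13 43 [0.6145 0.1814 0.135 ]
wrist 0.14 45 [0.6146 0.1807 0.1454]
wrist 0.15 54 [0.6145 0.1807 0.1555]
wrist 0.16 65 [0.6148 0.1807 0.165 ]
wrist 0.17 65 [0.6147 0.1814 0.1756]
wrist 0.18 83 [0.6147 0.1807 0.1853]
wrist 0.19 93 [0.615  0.1808 0.195 ]
wrist 0.2 82 [0.6148 0.1811 0.2039]
wrist 0.21 8 [0.6121 0.1809 0.2139]
```

View pics/r_wrist.png

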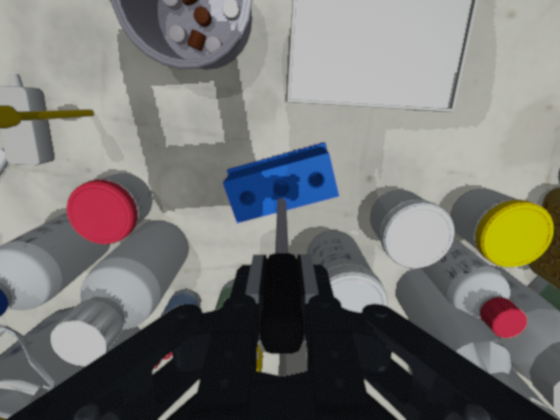

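```bash
python3 -m inch '[[0.9,[0.25,-0.1,-0.05],[0,0,0.008]],[0.9,[0.5,-0.2,-0.05],[0,0,0.008]],[0.9,[0.75,-0.28,-0.05],[0,0,0.008]],[0.9,[0.97,-0.35,-0.05],[0,0,0.008]],[0.9,[0.97,-0.35,-0.05],[0,0,0.008]],[0.9,[0.97,-0.35,-0.05],[0,0,0.008]]]'; python3 -c "
from h import *
s=st();print(R.from_quat(s['tool_rot']).as_matrix().round(3),totool(np.array([.470,.122,.1005])-s['tcp_pos']))"
```

```text
t: 27.05
tcp_pos: [0.5246, 0.1416, 0.2039]
tool_rot: [0.0, 1.0, 0.0, 0.0]
force: [0.5, -0.5, -0.5]
finger_gap: 0.173
t 27.05 tcp [0.5246 0.1416 0.2039] q [ 0.06  0.42  1.64  0.    1.08 -1.51] gap 0.173 F [ 0.5 -0.5 -0.5]
[[-1.     0.001  0.   ]
 [ 0.001  1.     0.   ]
 [-0.     0.    -1.   ]] [ 0.54577154 -0.19662228  1.03354393]
```

```bash
python3 -m inch '[[0.9,[0.25,-0.1,0],[0,0,0]],[0.9,[0.5,-0.19,0],[0,0,0]],[0.9,[0.55,-0.2,0],[0,0,0]],[0.9,[0.55,-0.2,0],[0,0,0]],[0.9,[0.55,-0.2,0.1],[0,0,0]],[0.9,[0.55,-0.2,0.1],[0,0,0]]]'; python3 - <<'E'
from h import *
s=st();c=camera_info("wrist");p,d=snapshot("wrist");cv2.imwrite("pics/w20.png",p)
t=s["tcp_pos"];q=p.copy()
for z in (.021,.1):
  u,v=proj(c,[t[0],t[1],z]).astype(int);cv2.circle(q,(u,v),2,(0,255,0) if z<.05 else (255,0,255),-1)
crop(q,170,390,100,320,2.6,"w20c.png")
C=cloud(c,d);X,Y,Z=C[...,0],C[...,1],C[...,2]
m=(Z>.074)&(Z<.086)&(X>.36)&(X<.56)&(Y>.0)&(Y<.2);P=C[m][:,:2]
for _ in range(4):
    ctr,rr=circfit(P);e=abs(np.linalg.norm(P-ctr,axis=1)-rr);P=P[e<.004]
print(ctr,rr,len(P),totool(np.array([.470,.122,.1005])-t))
E
```

```text
t: 27.65
tcp_pos: [0.47, 0.1218, 0.1929]
tool_rot: [0.0, 1.0, 0.0, -0.001]
force: [-1.0, 0.5, -1.1]
finger_gap: 0.176
t 27.65 tcp [0.47   0.1218 0.1929] q [ 0.02  0.36  1.79  0.    1.   -1.55] gap 0.176 F [-1.   0.5 -1.1]
[0.45747443 0.09462096] 0.051430255776797704 2983 [-8.29836262e-04  1.81083072e-03  9.24113612e-01]
```

View pics/w20c.png

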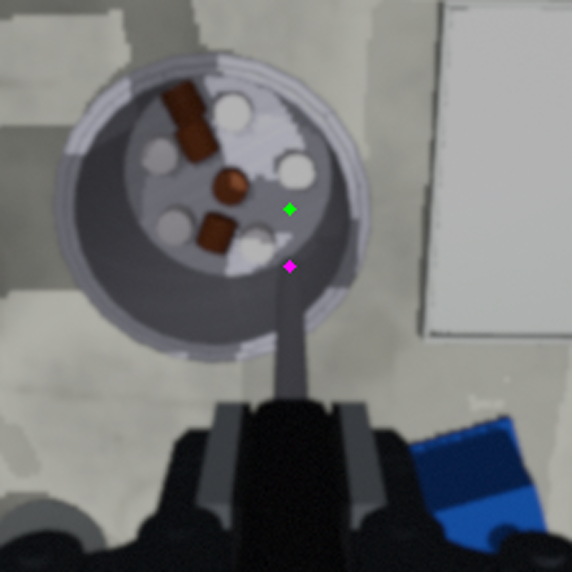

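```bash
python3 -m inch '[[0.9,[-0.02,0,0.25],[0,0,0]],[0.9,[-0.02,0,0.5],[0,0,0]],[0.9,[-0.02,0,0.65],[0,0,0]],[0.9,[-0.02,0,0.75],[0,0,0]],[0.9,[-0.02,0,0.75],[0,0,0]]]'; python3 -m inch '[[0.9,[0,0,0.05],[0,0,0]],[0.9,[0,0,0.1],[0,0,0]],[0.9,[0,0,0.16],[0,0,0]],[0.9,[0,0,0.16],[0,0,0]]]'; python3 - <<'E'
from h import *
s=st();c=camera_info("wrist");p,d=snapshot("wrist");crop(p,100,450,0,350,2,"w21.png")
E
```

```text
t: 28.2
tcp_pos: [0.4709, 0.1217, 0.1179]
tool_rot: [0.0, 1.0, -0.0, -0.001]
force: [1.1, -0.2, -0.3]
finger_gap: 0.172
t: 28.6
tcp_pos: [0.4709, 0.1216, 0.1027]
tool_rot: [0.0, 1.0, -0.0, -0.0]
force: [1.0, -0.5, -0.8]
finger_gap: 0.172
t 28.60 tcp [0.4709 0.1216 0.1027] q [ 0.02  0.51  1.87 -0.    0.76 -1.55] gap 0.172 F [ 1.  -0.5 -0.8]
```

View pics/w21.png

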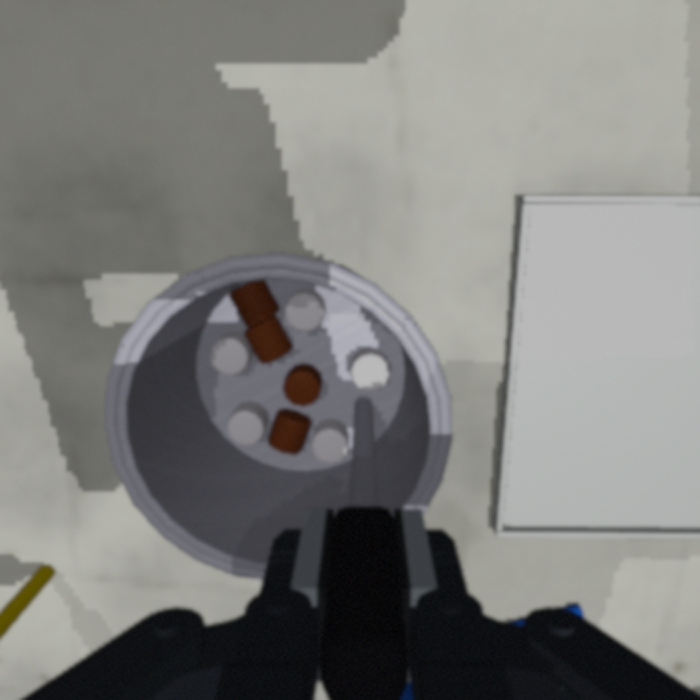

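```bash
python3 - <<'E'
import numpy as np
r=.028;x0,y0=.0134,.0269
for k in range(1,19):
    a=np.deg2rad(63.5+10*k)
    print("[0.9,[%.2f,%.2f,0],[0,0,0]],"%(-(r*np.cos(a)-x0)*10,(r*np.sin(a)-y0)*10),end="")
E
```

```text
[0.9,[0.05,-0.00,0],[0,0,0]],[0.9,[0.10,0.01,0],[0,0,0]],[0.9,[0.15,0.01,0],[0,0,0]],[0.9,[0.20,0.00,0],[0,0,0]],[0.9,[0.25,-0.01,0],[0,0,0]],[0.9,[0.29,-0.04,0],[0,0,0]],[0.9,[0.33,-0.07,0],[0,0,0]],[0.9,[0.36,-0.10,0],[0,0,0]],[0.9,[0.38,-0.14,0],[0,0,0]],[0.9,[0.40,-0.19,0],[0,0,0]],[0.9,[0.41,-0.24,0],[0,0,0]],[0.9,[0.41,-0.29,0],[0,0,0]],[0.9,[0.41,-0.33,0],[0,0,0]],[0.9,[0.39,-0.38,0],[0,0,0]],[0.9,[0.37,-0.42,0],[0,0,0]],[0.9,[0.34,-0.46,0],[0,0,0]],[0.9,[0.30,-0.49,0],[0,0,0]],[0.9,[0.26,-0.52,0],[0,0,0]],
```

First quarter-and-a-bit, then a check of force and pot.

```bash
python3 -m inch '[[0.9,[0.05,0,0],[0,0,0]],[0.9,[0.10,0.01,0],[0,0,0]],[0.9,[0.15,0.01,0],[0,0,0]],[0.9,[0.20,0,0],[0,0,0]],[0.9,[0.25,-0.01,0],[0,0,0]],[0.9,[0.29,-0.04,0],[0,0,0]],[0.9,[0.33,-0.07,0],[0,0,0]],[0.9,[0.36,-0.10,0],[0,0,0]],[0.9,[0.38,-0.14,0],[0,0,0]]]'; cat >> h.py <<'E'
def pot(tag=None):
    s=st();c=camera_info("wrist");p,d=snapshot("wrist")
    C=cloud(c,d);X,Y,Z=C[...,0],C[...,1],C[...,2]
    m=(Z>.074)&(Z<.086)&(abs(X-.457)<.12)&(abs(Y-.095)<.12)&(p.max(-1)>60);P=C[m][:,:2]
    for e0 in (.02,.01,.006,.004,.004):
        ctr,rr=circfit(P);e=abs(np.linalg.norm(P-ctr,axis=1)-rr);P=P[e<e0]
    t=s["tcp_pos"]
    print("pot",ctr.round(4),rr.round(4),len(P),"rod r %.4f ang %.1f"%(np.hypot(*(t[:2]-ctr)),np.rad2deg(np.arctan2(*(t[:2]-ctr)[::-1]))))
    if tag:
        u,v=proj(c,[*ctr,.05]).astype(int);crop(p,max(u-130,0),u+130,max(v-110,0),v+110,3,tag)
    return ctr
E
python3 -c "
from h import *
pot('s1.png')"
```

```text
t: 29.55
tcp_pos: [0.4333, 0.1072, 0.1032]
tool_rot: [0.0, 1.0, -0.0, 0.0]
force: [1.4, -0.6, -0.4]
finger_gap: 0.174
t 29.55 tcp [0.4333 0.1072 0.1032] q [-0.01  0.47  1.97 -0.    0.7  -1.58] gap 0.174 F [ 1.4 -0.6 -0.4]
pot [0.4541 0.0958] 0.0513 3742 rod r 0.0237 ang 151.2
```

View pics/s1.png

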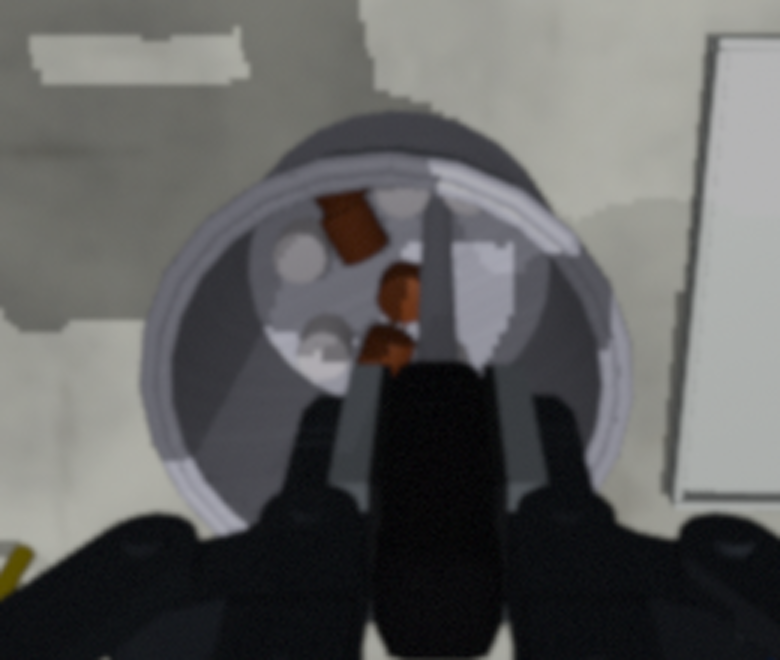

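```bash
cat >> h.py <<'E'
def circ(ctr,r=.027,n=18,step=10):
    t=sense()["tcp_pos"];o=t[:2]-ctr;a0=np.arctan2(o[1],o[0])
    for k in range(1,n+1):
        a=a0+np.deg2rad(step*k);print("%.2f,%.2f"%(-(r*np.cos(a)-o[0])*10,(r*np.sin(a)-o[1])*10),end="  ")
    print()
E
python3 -c "
from h import *
circ(np.array([.4541,.0958]))"
```

```text
0.04,-0.03  0.05,-0.08  0.06,-0.12  0.05,-0.17  0.03,-0.21  0.01,-0.26  -0.02,-0.29  -0.05,-0.33  -0.09,-0.35  -0.13,-0.37  -0.18,-0.38  -0.23,-0.38  -0.27,-0.37  -0.32,-0.36  -0.36,-0.34  -0.40,-0.31  -0.43,-0.27  -0.45,-0.23
```

```bash
python3 -m inch '[[0.9,[0.04,-0.03,0],[0,0,0]],[0.9,[0.05,-0.08,0],[0,0,0]],[0.9,[0.06,-0.12,0],[0,0,0]],[0.9,[0.05,-0.17,0],[0,0,0]],[0.9,[0.03,-0.21,0],[0,0,0]],[0.9,[0.01,-0.26,0],[0,0,0]],[0.9,[-0.02,-0.29,0],[0,0,0]],[0.9,[-0.05,-0.33,0],[0,0,0]],[0.9,[-0.09,-0.35,0],[0,0,0]],[0.9,[-0.13,-0.37,0],[0,0,0]],[0.9,[-0.18,-0.38,0],[0,0,0]],[0.9,[-0.23,-0.38,0],[0,0,0]],[0.9,[-0.27,-0.37,0],[0,0,0]],[0.9,[-0.32,-0.36,0],[0,0,0]],[0.9,[-0.36,-0.34,0],[0,0,0]],[0.9,[-0.40,-0.31,0],[0,0,0]],[0.9,[-0.43,-0.27,0],[0,0,0]],[0.9,[-0.45,-0.23,0],[0,0,0]]]'; python3 -c "
from h import *
circ(pot('s2.png'))"
```

```text
t: 31.4
tcp_pos: [0.4793, 0.085, 0.1033]
tool_rot: [0.0, 1.0, 0.0, 0.001]
force: [-0.6, -0.2, -0.9]
finger_gap: 0.175
t 31.40 tcp [0.4793 0.085  0.1033] q [-0.05  0.51  1.87  0.    0.76 -1.63] gap 0.175 F [-0.6 -0.2 -0.9]
pot [0.4544 0.0936] 0.0512 5691 rod r 0.0264 ang -19.0
-0.02,0.04  -0.02,0.09  -0.01,0.14  0.00,0.18  0.02,0.22  0.05,0.26  0.09,0.29  0.12,0.32  0.17,0.34  0.21,0.35  0.26,0.35  0.31,0.35  0.35,0.33  0.39,0.31  0.43,0.28  0.46,0.25  0.49,0.21  0.51,0.16
```

View pics/s2.png

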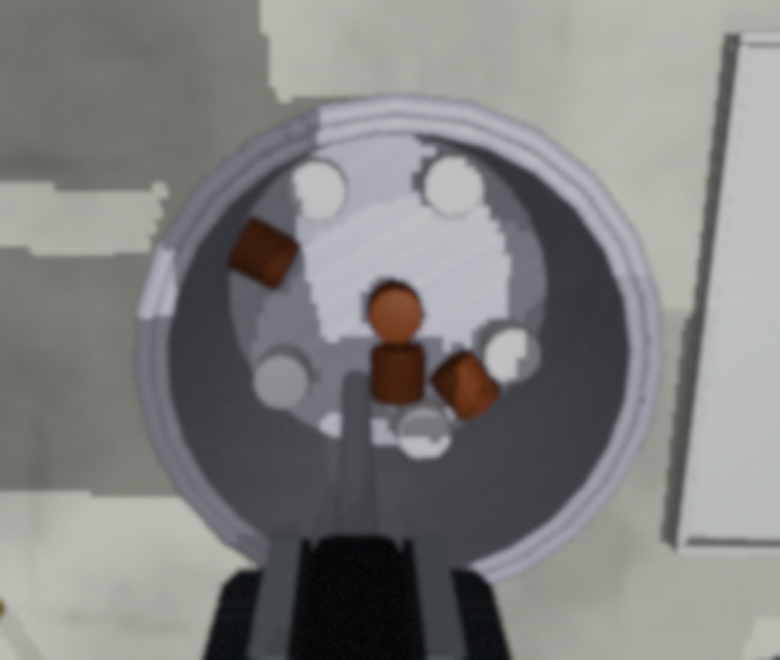

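```bash
python3 -m inch '[[0.9,[-0.02,0.04,0],[0,0,0]],[0.9,[-0.02,0.09,0],[0,0,0]],[0.9,[-0.01,0.14,0],[0,0,0]],[0.9,[0,0.18,0],[0,0,0]],[0.9,[0.02,0.22,0],[0,0,0]],[0.9,[0.05,0.26,0],[0,0,0]],[0.9,[0.09,0.29,0],[0,0,0]],[0.9,[0.12,0.32,0],[0,0,0]],[0.9,[0.17,0.34,0],[0,0,0]],[0.9,[0.21,0.35,0],[0,0,0]],[0.9,[0.26,0.35,0],[0,0,0]],[0.9,[0.31,0.35,0],[0,0,0]],[0.9,[0.35,0.33,0],[0,0,0]],[0.9,[0.39,0.31,0],[0,0,0]],[0.9,[0.43,0.28,0],[0,0,0]],[0.9,[0.46,0.25,0],[0,0,0]],[0.9,[0.49,0.21,0],[0,0,0]],[0.9,[0.51,0.16,0],[0,0,0]]]'; python3 -c "
from h import *
circ(pot('s3.png'))"
```

```text
t: 33.25
tcp_pos: [0.4264, 0.1005, 0.103]
tool_rot: [0.0, 1.0, 0.0, -0.001]
force: [-1.0, 0.3, 0.1]
finger_gap: 0.174
t 33.25 tcp [0.4264 0.1005 0.103 ] q [-0.02  0.46  1.99  0.    0.69 -1.6 ] gap 0.174 F [-1.   0.3  0.1]
pot [0.4529 0.0948] 0.0513 3552 rod r 0.0271 ang 167.9
0.00,-0.05  -0.00,-0.09  -0.01,-0.14  -0.03,-0.18  -0.06,-0.22  -0.09,-0.26  -0.13,-0.28  -0.17,-0.30  -0.22,-0.32  -0.26,-0.32  -0.31,-0.32  -0.36,-0.31  -0.40,-0.29  -0.44,-0.26  -0.47,-0.23  -0.50,-0.19  -0.52,-0.15  -0.53,-0.10
```

View pics/s3.png

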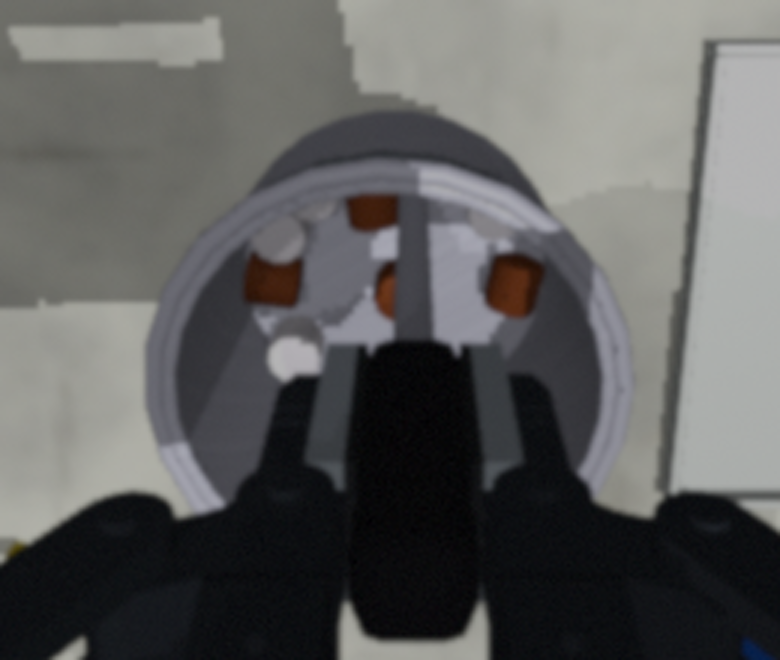

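```bash
python3 -m inch '[[0.9,[0,-0.05,0],[0,0,0]],[0.9,[0,-0.09,0],[0,0,0]],[0.9,[-0.01,-0.14,0],[0,0,0]],[0.9,[-0.03,-0.18,0],[0,0,0]],[0.9,[-0.06,-0.22,0],[0,0,0]],[0.9,[-0.09,-0.26,0],[0,0,0]],[0.9,[-0.13,-0.28,0],[0,0,0]],[0.9,[-0.17,-0.30,0],[0,0,0]],[0.9,[-0.22,-0.32,0],[0,0,0]],[0.9,[-0.26,-0.32,0],[0,0,0]],[0.9,[-0.31,-0.32,0],[0,0,0]],[0.9,[-0.36,-0.31,0],[0,0,0]],[0.9,[-0.40,-0.29,0],[0,0,0]],[0.9,[-0.44,-0.26,0],[0,0,0]],[0.9,[-0.47,-0.23,0],[0,0,0]],[0.9,[-0.50,-0.19,0],[0,0,0]],[0.9,[-0.52,-0.15,0],[0,0,0]],[0.9,[-0.53,-0.10,0],[0,0,0]]]'; python3 -c "
from h import *
circ(pot('s4.png'))"
```

```text
t: 35.1
tcp_pos: [0.4803, 0.091, 0.1031]
tool_rot: [0.0, 1.0, -0.0, -0.0]
force: [-0.5, -0.7, -1.1]
finger_gap: 0.171
t 35.10 tcp [0.4803 0.091  0.1031] q [-0.04  0.51  1.87 -0.    0.77 -1.61] gap 0.171 F [-0.5 -0.7 -1.1]
pot [0.4656 0.1008] 0.0512 5190 rod r 0.0178 ang -33.7
-0.10,-0.01  -0.12,0.04  -0.12,0.08  -0.12,0.13  -0.11,0.18  -0.09,0.22  -0.06,0.26  -0.03,0.29  0.01,0.32  0.05,0.34  0.09,0.36  0.14,0.36  0.19,0.36  0.23,0.35  0.28,0.33  0.32,0.30  0.35,0.27  0.38,0.23
```

View pics/s4.png

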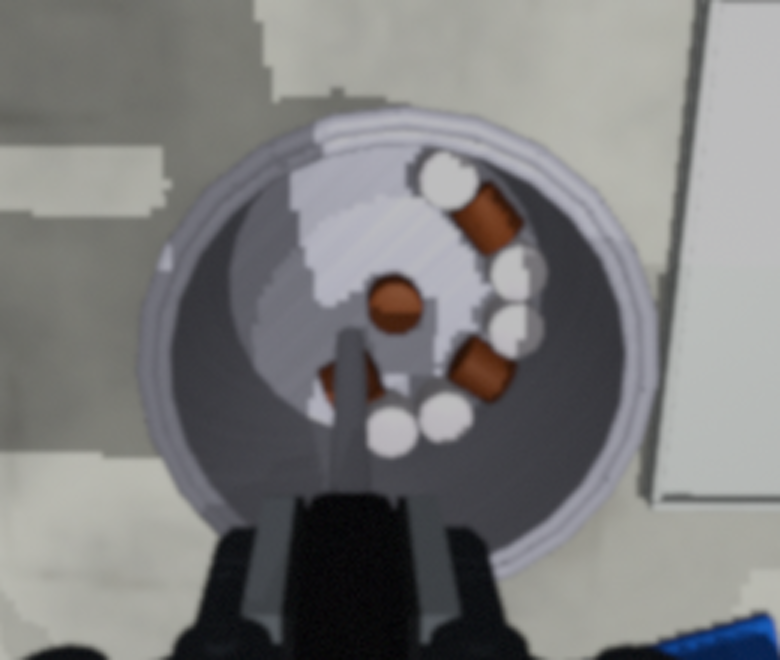

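```bash
python3 -c "
from h import *
circ(np.array([.4656,.1008]),r=.025)"
```

```text
-0.08,-0.00  -0.10,0.04  -0.10,0.08  -0.10,0.13  -0.09,0.17  -0.07,0.21  -0.05,0.25  -0.02,0.28  0.02,0.30  0.06,0.32  0.10,0.34  0.14,0.34  0.18,0.34  0.23,0.33  0.27,0.31  0.30,0.29  0.33,0.26  0.36,0.22
```

```bash
python3 -m inch '[[0.9,[-0.08,0,0],[0,0,0]],[0.9,[-0.10,0.04,0],[0,0,0]],[0.9,[-0.10,0.08,0],[0,0,0]],[0.9,[-0.10,0.13,0],[0,0,0]],[0.9,[-0.09,0.17,0],[0,0,0]],[0.9,[-0.07,0.21,0],[0,0,0]],[0.9,[-0.05,0.25,0],[0,0,0]],[0.9,[-0.02,0.28,0],[0,0,0]],[0.9,[0.02,0.30,0],[0,0,0]],[0.9,[0.06,0.32,0],[0,0,0]]]'; python3 -c "
from h import *
circ(pot('s5.png'),r=.025)"
```

```text
t: 36.15
tcp_pos: [0.4742, 0.1228, 0.1032]
tool_rot: [0.0, 1.0, 0.0, 0.0]
force: [1.0, -0.0, 0.2]
finger_gap: 0.175
t 36.15 tcp [0.4742 0.1228 0.1032] q [ 0.02  0.51  1.86  0.    0.77 -1.55] gap 0.175 F [ 1.  -0.   0.2]
pot [0.477  0.1066] 0.0513 4399 rod r 0.0165 ang 100.0
0.06,0.06  0.10,0.04  0.13,0.02  0.16,-0.02  0.18,-0.05  0.20,-0.10  0.21,-0.14  0.21,-0.18  0.20,-0.22  0.19,-0.27  0.17,-0.30  0.14,-0.34  0.11,-0.37  0.07,-0.39  0.03,-0.40  -0.01,-0.41  -0.06,-0.41  -0.10,-0.41
```

View pics/s5.png

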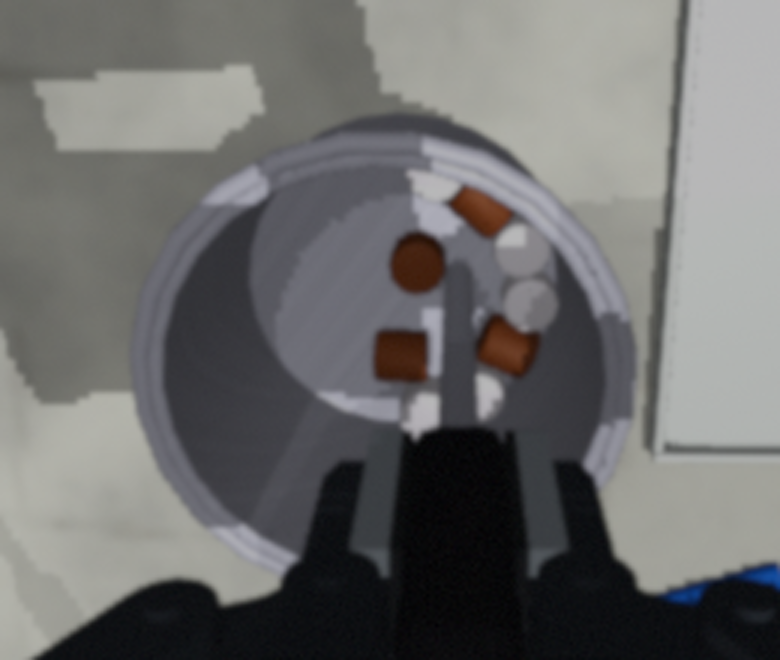

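```bash
python3 - <<'E'
from h import *
ctr=np.array([.477,.1066]);t=sense()["tcp_pos"];o=t[:2]-ctr
for th,r in zip(range(110,301,10),[.018,.0185,.019,.02,.021,.022,.024,.026]+[.028]*12):
    a=np.deg2rad(th);print(th,"%.2f,%.2f"%(-(r*np.cos(a)-o[0])*10,(r*np.sin(a)-o[1])*10),end="  ")
E
```

```text
110 0.02,0.00  120 0.05,-0.00  130 0.08,-0.02  140 0.11,-0.04  150 0.14,-0.06  160 0.17,-0.09  170 0.20,-0.12  180 0.22,-0.16  190 0.24,-0.21  200 0.22,-0.26  210 0.20,-0.30  220 0.17,-0.34  230 0.14,-0.38  240 0.10,-0.41  250 0.06,-0.43  260 0.01,-0.44  270 -0.04,-0.44  280 -0.09,-0.44  290 -0.14,-0.43  300 -0.18,-0.41
```

```bash
python3 -m inch '[[0.9,[0.02,0,0],[0,0,0]],[0.9,[0.05,0,0],[0,0,0]],[0.9,[0.08,-0.02,0],[0,0,0]],[0.9,[0.11,-0.04,0],[0,0,0]],[0.9,[0.14,-0.06,0],[0,0,0]],[0.9,[0.17,-0.09,0],[0,0,0]],[0.9,[0.20,-0.12,0],[0,0,0]],[0.9,[0.22,-0.16,0],[0,0,0]],[0.9,[0.24,-0.21,0],[0,0,0]],[0.9,[0.22,-0.26,0],[0,0,0]],[0.9,[0.20,-0.30,0],[0,0,0]],[0.9,[0.17,-0.34,0],[0,0,0]],[0.9,[0.14,-0.38,0],[0,0,0]],[0.9,[0.10,-0.41,0],[0,0,0]],[0.9,[0.06,-0.43,0],[0,0,0]],[0.9,[0.01,-0.44,0],[0,0,0]],[0.9,[-0.04,-0.44,0],[0,0,0]],[0.9,[-0.09,-0.44,0],[0,0,0]],[0.9,[-0.14,-0.43,0],[0,0,0]],[0.9,[-0.18,-0.41,0],[0,0,0]]]'; python3 -c "
from h import *
circ(pot('s6.png'),r=.025)"
```

```text
t: 38.2
tcp_pos: [0.4928, 0.0818, 0.1031]
tool_rot: [0.0, 1.0, 0.0, 0.0]
force: [0.4, -0.4, -1.1]
finger_gap: 0.175
t 38.20 tcp [0.4928 0.0818 0.1031] q [-0.06  0.52  1.84  0.    0.78 -1.63] gap 0.175 F [ 0.4 -0.4 -1.1]
pot [0.4772 0.1061] 0.0512 5339 rod r 0.0290 ang -57.4
-0.01,0.06  -0.04,0.10  -0.06,0.13  -0.08,0.17  -0.08,0.22  -0.08,0.26  -0.08,0.30  -0.06,0.34  -0.04,0.38  -0.01,0.42  0.02,0.44  0.06,0.47  0.10,0.48  0.14,0.49  0.18,0.49  0.23,0.48  0.27,0.47  0.31,0.45
```

View pics/s6.png

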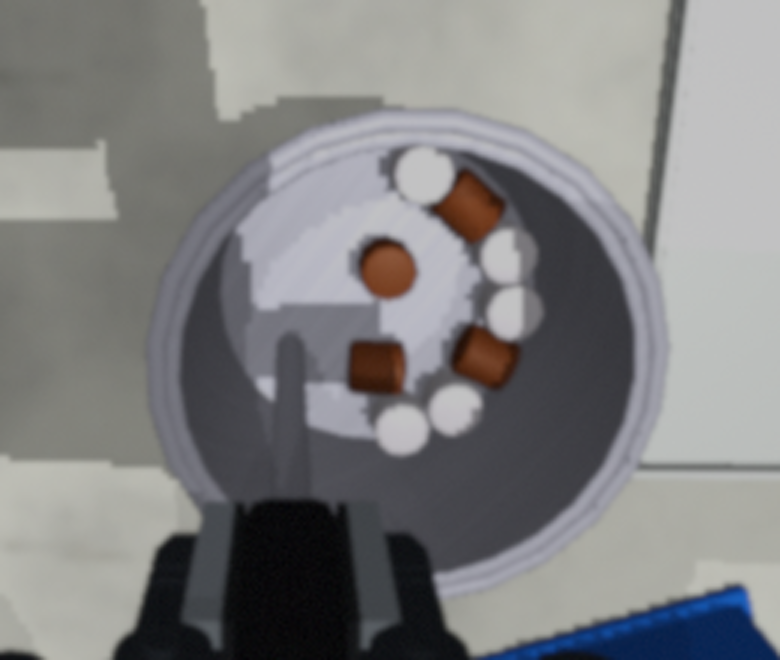

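```bash
python3 -m inch '[[0.9,[-0.01,0.06,0],[0,0,0]],[0.9,[-0.04,0.10,0],[0,0,0]],[0.9,[-0.06,0.13,0],[0,0,0]],[0.9,[-0.08,0.17,0],[0,0,0]],[0.9,[-0.08,0.22,0],[0,0,0]],[0.9,[-0.08,0.26,0],[0,0,0]],[0.9,[-0.08,0.30,0],[0,0,0]],[0.9,[-0.06,0.34,0],[0,0,0]],[0.9,[-0.04,0.38,0],[0,0,0]],[0.9,[-0.01,0.42,0],[0,0,0]]]'; python3 -c "
from h import *
circ(pot('s7.png'),r=.025)"
```

```text
t: 39.25
tcp_pos: [0.4931, 0.1239, 0.1031]
tool_rot: [0.0, 1.0, 0.0, 0.0]
force: [-0.4, -0.3, -1.1]
finger_gap: 0.175
t 39.25 tcp [0.4931 0.1239 0.1031] q [ 0.03  0.53  1.82  0.    0.79 -1.54] gap 0.175 F [-0.4 -0.3 -1.1]
pot [0.4772 0.1067] 0.0513 5272 rod r 0.0234 ang 47.5
0.02,0.04  0.06,0.06  0.11,0.07  0.15,0.07  0.19,0.07  0.23,0.06  0.27,0.04  0.31,0.01  0.34,-0.02  0.37,-0.05  0.38,-0.09  0.39,-0.13  0.40,-0.18  0.39,-0.22  0.38,-0.26  0.37,-0.30  0.34,-0.34  0.31,-0.37
```

View pics/s7.png

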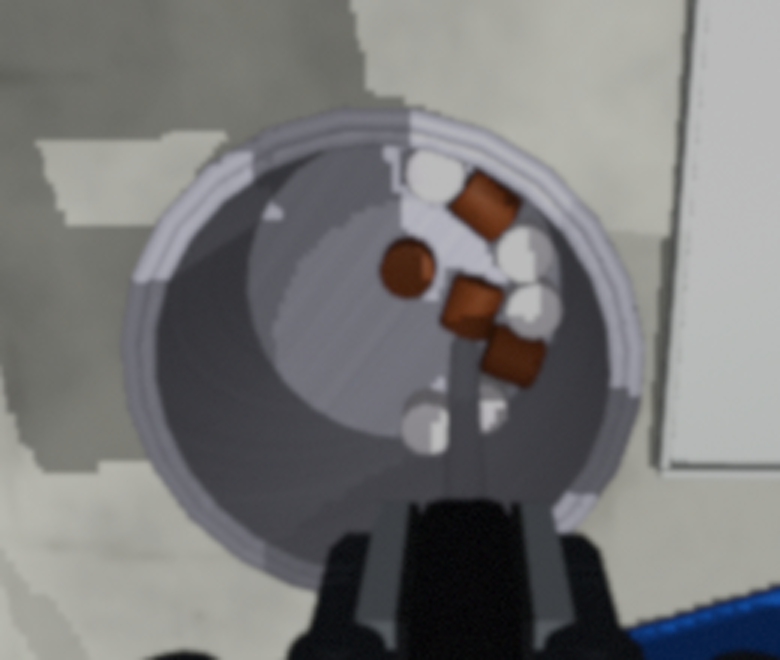

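```bash
python3 -m inch '[[0.9,[0.02,0.04,0],[0,0,0]],[0.9,[0.06,0.06,0],[0,0,0]],[0.9,[0.11,0.07,0],[0,0,0]],[0.9,[0.15,0.07,0],[0,0,0]],[0.9,[0.19,0.07,0],[0,0,0]],[0.9,[0.23,0.06,0],[0,0,0]],[0.9,[0.27,0.04,0],[0,0,0]],[0.9,[0.31,0.01,0],[0,0,0]],[0.9,[0.34,-0.02,0],[0,0,0]],[0.9,[0.37,-0.05,0],[0,0,0]],[0.9,[0.38,-0.09,0],[0,0,0]],[0.9,[0.39,-0.13,0],[0,0,0]],[0.9,[0.40,-0.18,0],[0,0,0]],[0.9,[0.39,-0.22,0],[0,0,0]],[0.9,[0.38,-0.26,0],[0,0,0]],[0.9,[0.37,-0.30,0],[0,0,0]],[0.9,[0.34,-0.34,0],[0,0,0]],[0.9,[0.31,-0.37,0],[0,0,0]]]'; python3 -c "
from h import *
circ(pot('s8.png'),r=.026)"
```

```text
t: 41.1
tcp_pos: [0.4624, 0.0863, 0.1031]
tool_rot: [0.0, 1.0, -0.0, -0.0]
force: [0.4, -0.6, -0.8]
finger_gap: 0.175
t 41.10 tcp [0.4624 0.0863 0.1031] q [-0.05  0.49  1.91 -0.    0.74 -1.62] gap 0.175 F [ 0.4 -0.6 -0.8]
pot [0.4598 0.1028] 0.0513 4650 rod r 0.0168 ang -81.2
-0.06,-0.07  -0.10,-0.05  -0.14,-0.02  -0.17,0.01  -0.19,0.05  -0.21,0.09  -0.22,0.13  -0.22,0.18  -0.22,0.22  -0.21,0.27  -0.18,0.31  -0.16,0.34  -0.12,0.37  -0.09,0.40  -0.04,0.42  -0.00,0.43  0.04,0.43  0.09,0.42
```

View pics/s8.png

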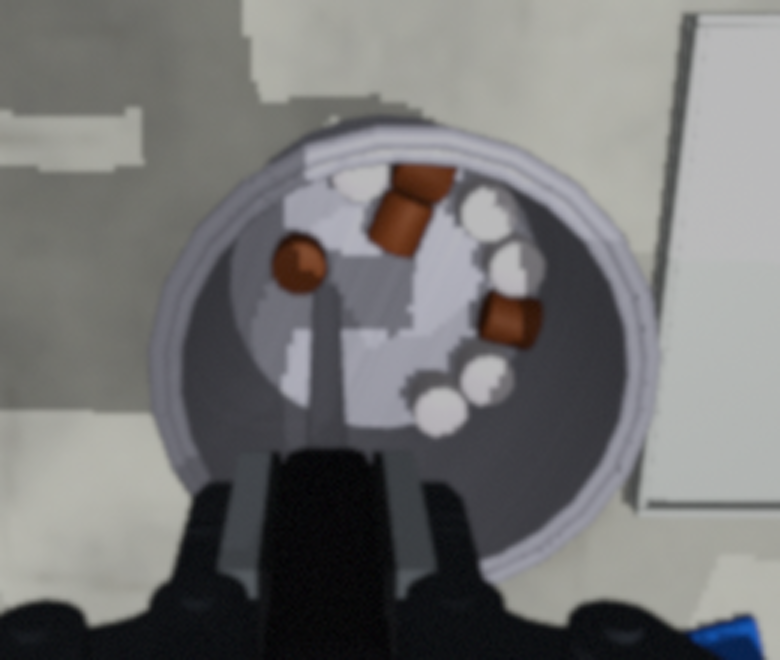

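```bash
python3 -m inch '[[0.9,[0,0,-0.2],[0,0,0]],[0.9,[0,0,-0.5],[0,0,0]],[0.9,[0,0,-0.8],[0,0,0]],[0.9,[0,0,-1],[0,0,0]],[0.9,[0,0,-1],[0,0,0]],[0.9,[0,0,-1],[0,0,0]]]'; python3 - <<'E'
from h import *
ctr=pot('s9.png')
c=camera_info("wrist");u,v=proj(c,[*ctr,.05]).astype(int);print("crop org",max(u-130,0),max(v-110,0))
E
```

```text
t: 41.75
tcp_pos: [0.4621, 0.0866, 0.203]
tool_rot: [0.0, 1.0, 0.0, 0.0]
force: [0.7, 0.8, -2.2]
finger_gap: 0.175
t 41.75 tcp [0.4621 0.0866 0.203 ] q [-0.05  0.32  1.81  0.    1.01 -1.62] gap 0.175 F [ 0.7  0.8 -2.2]
pot [0.4601 0.1028] 0.0514 2716 rod r 0.0163 ang -83.0
crop org 167 74
```

View pics/s9.png

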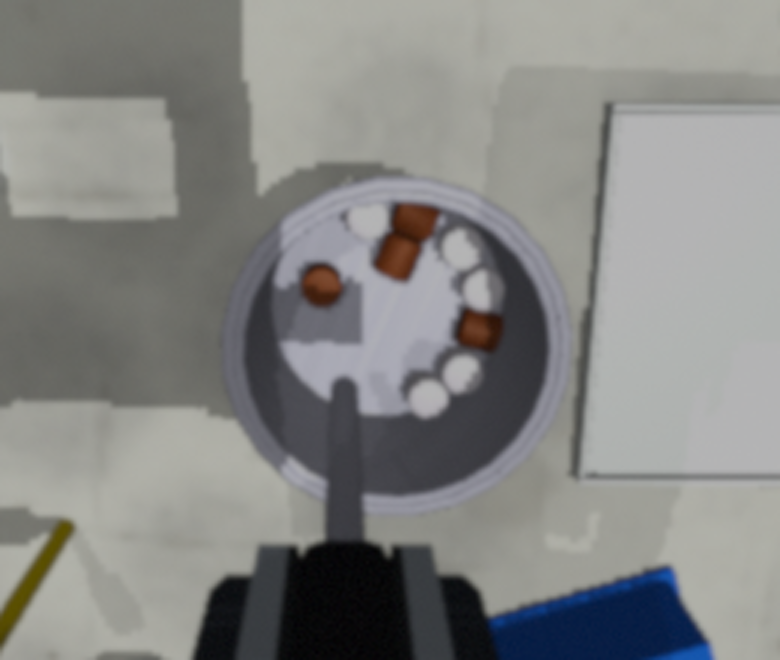

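```bash
python3 - <<'E'
from h import *
c=camera_info("wrist")
F=np.array([onz(c,x/3+167,y/3+74,.021)[:2] for x,y in [(369,217),(461,247),(480,288),(462,371),(427,397)]])-[.460,.1028]
I=np.load("whites0.npy")-[.4572,.095]
print(F.round(3),np.hypot(*F.T).round(3),np.rad2deg(np.arctan2(F[:,1],F[:,0])).round(0))
print(I.round(3));print((np.linalg.norm(F[:,None]-I[None],axis=2)*1000).round(0))
s=st();print(totool(np.array([.6195,.1819,.203])-s["tcp_pos"]))
E
```

```text
[[-0.035 -0.007]
 [-0.024  0.027]
 [-0.009  0.035]
 [ 0.023  0.029]
 [ 0.034  0.016]] [0.036 0.036 0.036 0.037 0.037] [-169.  132.  104.   52.   26.]
[[-0.029  0.003]
 [-0.006  0.029]
 [ 0.026  0.012]
 [ 0.018 -0.022]
 [-0.012 -0.027]]
[[11. 47. 64. 55. 31.]
 [24. 19. 53. 64. 55.]
 [38.  6. 42. 63. 62.]
 [59. 29. 17. 51. 66.]
 [64. 41.  8. 41. 63.]]
t 41.80 tcp [0.4614 0.0867 0.2023] q [-0.05  0.32  1.81  0.    1.01 -1.62] gap 0.176 F [-0.2  0.7 -0.7]
[-1.58031037  0.95299751 -0.00996357]
```

```bash
python3 -m inch '[[0.9,[-0.3,0.2,0],[0,0,0]],[0.9,[-0.6,0.4,0],[0,0,0]],[0.9,[-0.8,0.48,0],[0,0,0]],[0.9,[-0.8,0.48,0],[0,0,0]]]'; python3 -m inch '[[0.9,[-0.3,0.2,0],[0,0,0]],[0.9,[-0.6,0.4,0],[0,0,0]],[0.9,[-0.78,0.47,0],[0,0,0]],[0.9,[-0.78,0.47,0],[0,0,0]],[0.9,[-0.78,0.47,0],[0,0,0]],[0.9,[-0.78,0.47,0],[0,0,0]]]'; cat > rod.py <<'E'
from h import *
import sys
s=st()
for n in("scene","side","wrist"):
    p,d=snapshot(n);cv2.imwrite(f"pics/q_{n}.png",p)
    c=camera_info(n);C=cloud(c,d);X,Y,Z=C[...,0],C[...,1],C[...,2]
    m=(abs(X-s["tcp_pos"][0])<.02)&(abs(Y-s["tcp_pos"][1])<.02)&(Z>.068)&(Z<.22)
    P=C[m];print(n,"zmin",np.sort(P[:,2])[:3].round(4))
    for a in (.08,.11,.12,.14,.16,.18,.2):
        k=(P[:,2]>=a)&(P[:,2]<a+.02)
        if k.sum()>3:print(n,a,k.sum(),np.median(P[k],0).round(4))
    if n=="wrist":
        b,g,r=[p[...,k].astype(int) for k in range(3)]
        u,v=proj(c,[.6195,.1819,.056]).astype(int);crop(p,u-90,u+90,v-60,v+90,4,sys.argv[1])
        print("org",u-90,v-60)
E
python3 rod.py h1.png
```

```text
t: 42.2
tcp_pos: [0.5443, 0.1354, 0.2012]
tool_rot: [-0.0, 1.0, 0.0, -0.0]
force: [-0.1, 0.1, -1.4]
finger_gap: 0.171
t: 42.8
tcp_pos: [0.6182, 0.1808, 0.2021]
tool_rot: [0.0, 1.0, -0.0, -0.002]
force: [-0.5, -0.3, 0.3]
finger_gap: 0.172
t 42.80 tcp [0.6182 0.1808 0.2021] q [ 0.11  0.56  1.38 -0.    1.21 -1.46] gap 0.172 F [-0.5 -0.3  0.3]
scene zmin [0.1102 0.1108 0.1121]
scene 0.11 15 [0.6162 0.1761 0.1198]
scene 0.12 15 [0.6158 0.1758 0.1309]
scene 0.14 16 [0.6152 0.1754 0.1492]
scene 0.16 18 [0.6158 0.1751 0.1694]
scene 0.18 17 [0.6166 0.1777 0.1903]
scene 0.2 16 [0.6165 0.1766 0.209 ]
side zmin [0.1129 0.1142 0.1143]
side 0.11 19 [0.617  0.1815 0.1203]
side 0.12 17 [0.6166 0.1817 0.129 ]
side 0.14 17 [0.6164 0.1819 0.1495]
side 0.16 23 [0.616  0.1819 0.1709]
side 0.18 18 [0.6165 0.183  0.1917]
side 0.2 17 [0.6159 0.1825 0.211 ]
wrist zmin [0.1114 0.1124 0.1126]
wrist 0.11 59 [0.6151 0.1814 0.1214]
wrist 0.12 73 [0.6152 0.1814 0.1309]
wrist 0.14 96 [0.6153 0.1806 0.1506]
wrist 0.16 122 [0.6155 0.181  0.1707]
wrist 0.18 160 [0.6155 0.1807 0.1909]
wrist 0.2 141 [0.6154 0.1813 0.207 ]
org 192 126
```

View pics/h1.png

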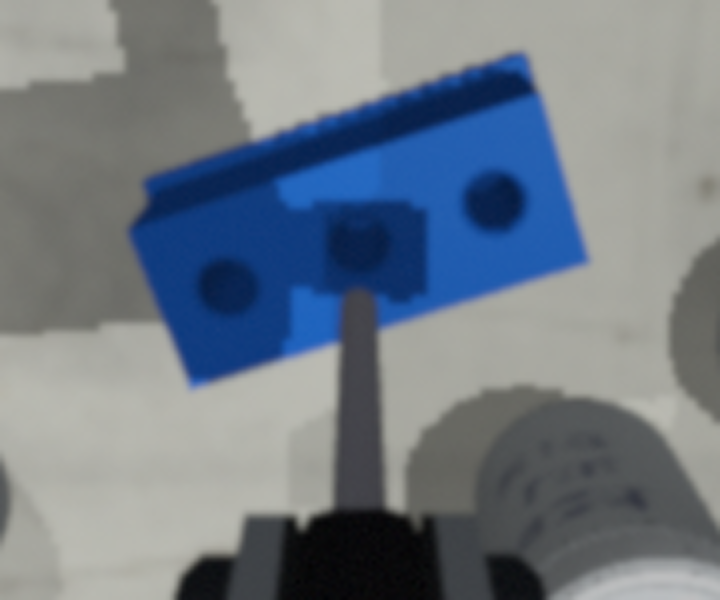

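```bash
python3 - <<'E'
from h import *
s=st();c=camera_info("wrist")
for x,y in((360,243),(229,287),(495,201)): print(onz(c,x/4+192,y/4+126,.056).round(4))
E
```

```text
t 42.95 tcp [0.6192 0.181  0.2031] q [ 0.11  0.56  1.38 -0.    1.2  -1.46] gap 0.168 F [-0.2  0.  -0.5]
[0.6194 0.1815 0.056 ]
[0.6311 0.1476 0.056 ]
[0.6085 0.2157 0.056 ]
```

```bash
python3 -m inch '[[0.9,[0,0.005,0.2],[0,0,0]],[0.9,[0,0.005,0.4],[0,0,0]],[0.9,[0,0.005,0.55],[0,0,0]],[0.9,[0,0.005,0.65],[0,0,0]],[0.9,[0,0.005,0.7],[0,0,0]],[0.9,[0,0.005,0.7],[0,0,0]]]'; python3 -c "
from h import *
st();p,d=snapshot('wrist');crop(p,180,380,100,300,3,'h2.png')"
```

```text
t: 43.55
tcp_pos: [0.62, 0.1819, 0.1328]
tool_rot: [0.0, 1.0, -0.0, -0.0]
force: [-0.1, 0.5, -1.4]
finger_gap: 0.176
t 43.55 tcp [0.62   0.1819 0.1328] q [ 0.11  0.64  1.44 -0.    1.06 -1.46] gap 0.176 F [-0.1  0.5 -1.4]
```

View pics/h2.png

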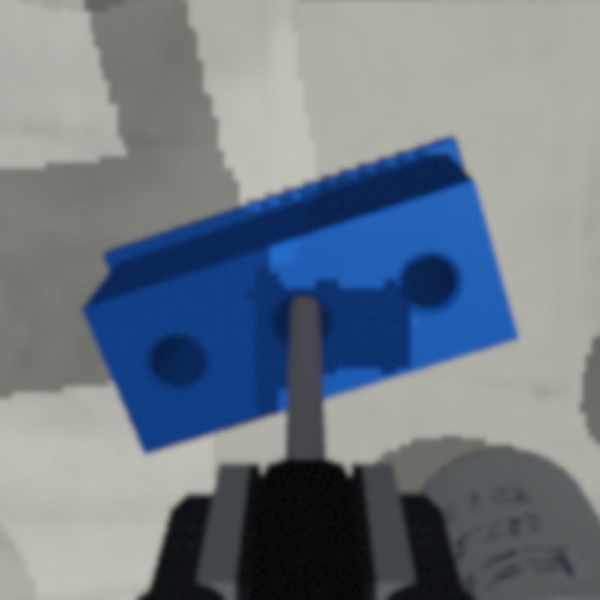

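```bash
python3 -m inch '[[0.9,[0,0,0.1],[0,0,0]],[0.9,[0,0,0.2],[0,0,0]],[0.9,[0,0,0.28],[0,0,0]],[0.9,[0,0,0.33],[0,0,0]],[0.9,[0,0,0.33],[0,0,0]]]'; python3 -c "
from h import *
st()"
```

```text
t: 44.1
tcp_pos: [0.62, 0.182, 0.0993]
tool_rot: [0.0, 1.0, -0.0, -0.001]
force: [0.4, -0.6, 0.4]
finger_gap: 0.176
t 44.10 tcp [0.62   0.182  0.0993] q [ 0.11  0.68  1.46 -0.    1.   -1.46] gap 0.176 F [ 0.4 -0.6  0.4]
```

```bash
python3 -m inch '[[0.9,[0,0,0.01],[0,0,0]],[0.5,[0,0,0.01],[0,0,0]],[0,[0,0,0.01],[0,0,0]],[0,[0,0,0.01],[0,0,0]],[0,[0,0,0.01],[0,0,0]],[0,[0,0,-0.3],[0,0,0]],[0,[0,0,-0.7],[0,0,0]],[0,[0,0,-1],[0,0,0]],[0,[0,0,-1],[0,0,0]],[0,[0,0,-1],[0,0,0]]]'; python3 -c "
from h import *
st();p,d=snapshot('wrist');cv2.imwrite('pics/h3.png',p)
for n in('scene','side'):
  p,d=snapshot(n);cv2.imwrite(f'pics/h3_{n}.png',p);np.save(f'h3_{n}.npy',d)
  C=cloud(camera_info(n),d);X,Y,Z=C[...,0],C[...,1],C[...,2]
  m=(p.max(-1)<75)&(abs(X-.62)<.03)&(abs(Y-.18)<.03)&(Z>.06)&(Z<.2);P=C[m];print(n,len(P),P[:,2].max(),np.median(P[P[:,2]>.15],0),np.median(P[P[:,2]<.13],0))
"
```

```text
t: 45.1
tcp_pos: [0.6205, 0.1821, 0.201]
tool_rot: [0.0, 1.0, 0.0, 0.001]
force: [0.5, 0.7, 0.6]
finger_gap: 0.499
t 45.10 tcp [0.6205 0.1821 0.201 ] q [ 0.11  0.56  1.38 -0.    1.2  -1.46] gap 0.499 F [0.5 0.7 0.6]
scene 50 0.17232089269060835 [0.61600974 0.17354528 0.16282778] [0.61495916 0.17289652 0.129793  ]
side 174 0.17707690488259653 [0.61750748 0.18662199 0.16698037] [0.6184507  0.1841242  0.09973229]
```

View pics/h3.png

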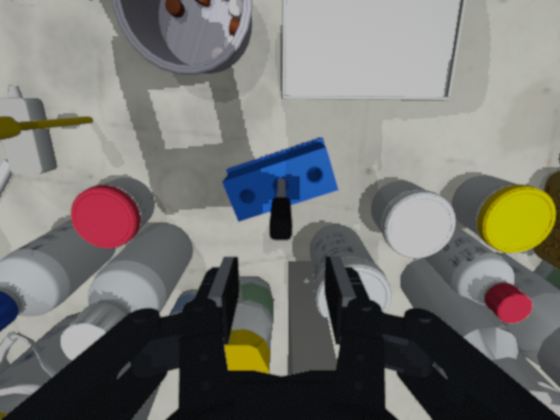

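View pics/h3_side.png

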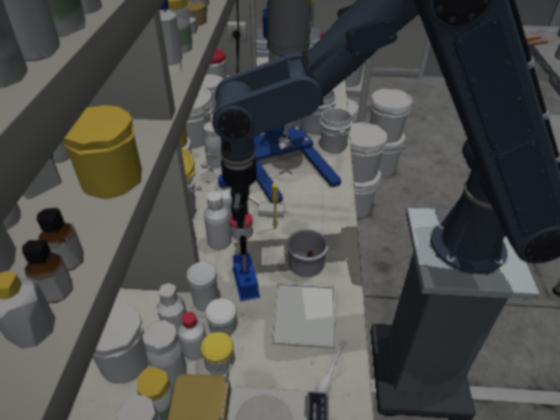

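```bash
python3 -m inch '[[0,[0.2,0,0],[0,0,0.0229]],[0,[0.4,0,0],[0,0,0.0457]],[0,[0.6,0,0],[0,0,0.0686]],[0,[0.8,0.05,0],[0,0,0.0915]],[0,[1,0.1,0],[0,0,0.1143]],[-0.18,[1,0.15,0],[0,0,0.1372]],[-0.18,[1,0.18,0],[0,0,0.16]],[-0.18,[1,0.18,0],[0,0,0.1829]],[-0.18,[1,0.18,0],[0,0,0.2058]],[-0.18,[1,0.18,0],[0,0,0.2286]],[-0.18,[1,0.18,0],[0,0,0.2515]],[-0.18,[1,0.18,0],[0,0,0.2744]],[-0.18,[1,0.18,0],[0,0,0.2744]],[-0.18,[1,0.18,0],[0,0,0.2744]]]'; python3 -c "
from h import *
s=st();print(R.from_quat(s['tool_rot']).as_matrix().round(3))
p,d=snapshot('wrist');cv2.imwrite('pics/p1.png',p)
c=camera_info('wrist');np.save('p1.npy',cloud(c,d))"
```

```text
t: 46.65
tcp_pos: [0.5197, 0.2, 0.1991]
tool_rot: [0.758, 0.652, -0.001, -0.001]
force: [-0.2, 0.3, -0.2]
finger_gap: 0.586
t 46.65 tcp [0.5197 0.2    0.1991] q [ 0.17  0.44  1.61 -0.    1.09  0.32] gap 0.586 F [-0.2  0.3 -0.2]
[[ 0.15   0.989 -0.002]
 [ 0.989 -0.15  -0.   ]
 [-0.001 -0.002 -1.   ]]
```

View pics/p1.png

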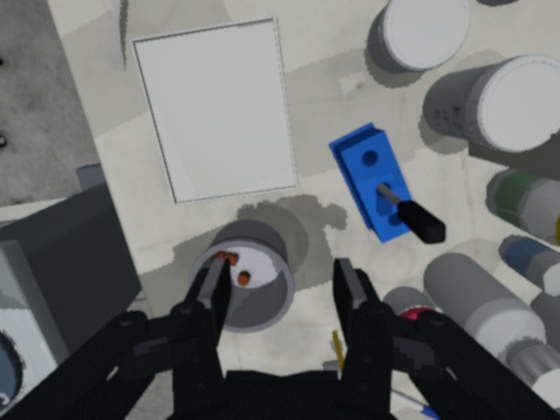

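```bash
python3 -m inch '[[-0.18,[-0.1,-0.2,0.2],[0,-0.02,0]],[-0.18,[-0.2,-0.4,0.5],[0,-0.04,0]],[-0.18,[-0.2,-0.45,0.8],[0,-0.06,0]],[-0.18,[-0.2,-0.45,1],[0,-0.0694,0]],[-0.18,[-0.2,-0.45,1],[0,-0.0694,0]],[-0.18,[-0.2,-0.45,1],[0,-0.0694,0]]]'; python3 -c "
from h import *
s=st();M=R.from_quat(s['tool_rot']).as_matrix();print(M.round(3)); print('tip',s['tcp_pos']-.0295*M[:,2])
print(totool(np.array([.472,.186,.008])-s['tcp_pos']))
p,d=snapshot('wrist');cv2.imwrite('pics/p2.png',p)
p,d=snapshot('side');cv2.imwrite('pics/p2s.png',p)"
```

```text
t: 47.3
tcp_pos: [0.4727, 0.1873, 0.0999]
tool_rot: [0.741, 0.636, -0.165, 0.14]
force: [-0.4, -0.6, 1.4]
finger_gap: 0.593
t 47.30 tcp [0.4727 0.1873 0.0999] q [ 0.39  0.66  1.63 -0.41  1.12  0.77] gap 0.593 F [-0.4 -0.6  1.4]
[[ 0.137  0.988 -0.065]
 [ 0.896 -0.151 -0.417]
 [-0.422 -0.002 -0.906]]
tip [0.47462458 0.19962516 0.12661379]
[ 0.37516989 -0.00349723  0.83876004]
```

View pics/p2.png

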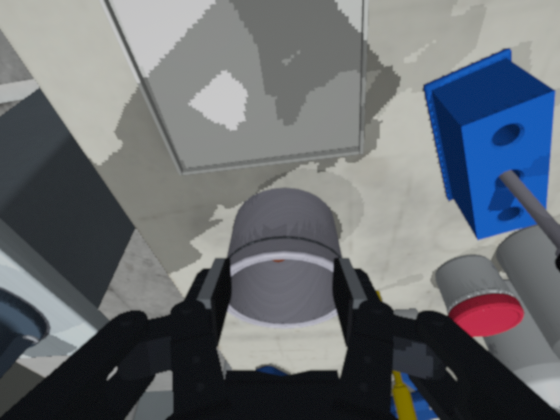

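View pics/p2s.png

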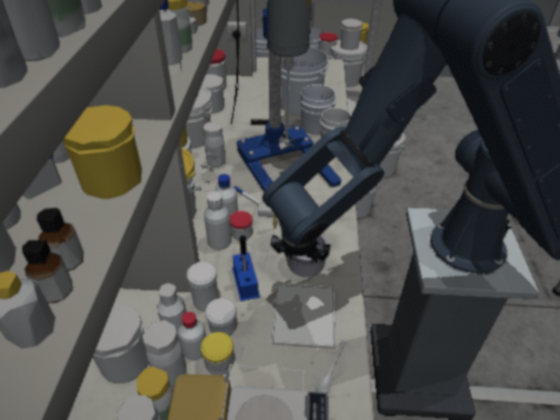

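```bash
python3 -m inch '[[-0.18,[0.15,0,0.3],[0,0,0]],[-0.18,[0.28,0,0.6],[0,0,0]],[-0.18,[0.35,0,0.78],[0,0,0]],[-0.18,[0.38,0,0.84],[0,0,0]],[-0.18,[0.38,0,0.84],[0,0,0]],[-0.18,[0.38,0,0.84],[0,0,0]]]'; cat > push.py <<'E'
from h import *
import sys
s=st();M=R.from_quat(s['tool_rot']).as_matrix()
print('tip',(s['tcp_pos']-.0295*M[:,2]).round(4),"push dir",np.rad2deg(np.arctan2(-M[1,0],-M[0,0])).round(1))
tag=sys.argv[1]
for n in("wrist","side","scene"):
    p,d=snapshot(n);cv2.imwrite(f"pics/{tag}_{n}.png",p);c=camera_info(n);C=cloud(c,d);X,Y,Z=C[...,0],C[...,1],C[...,2]
    b,g,r=[p[...,k].astype(int) for k in range(3)]
    t=s['tcp_pos']
    m=(Z>.073)&(Z<.088)&(X>.34)&(X<.6)&(Y>-.4)&(Y<.2)&(np.hypot(X-t[0],Y-t[1])<.15)&(p.max(-1)>55)&(abs(r-b)<40)
    P=C[m][:,:2];ok=len(P)>50
    if ok:
        for e0 in (.03,.015,.008,.005,.004):
            ctr,rr=circfit(P);e=abs(np.linalg.norm(P-ctr,axis=1)-rr);P=P[e<e0]
            if len(P)<30: break
        print(n,"pot",ctr.round(4),rr.round(4),len(P))
E
python3 push.py a1
```

```text
t: 48.0
tcp_pos: [0.4739, 0.1862, 0.0094]
tool_rot: [0.742, 0.635, -0.163, 0.141]
force: [0.9, -0.1, 0.4]
finger_gap: 0.589
t 48.00 tcp [0.4739 0.1862 0.0094] q [ 0.39  0.81  1.66 -0.46  0.95  0.86] gap 0.589 F [ 0.9 -0.1  0.4]
tip [0.4757 0.1985 0.0362] push dir -98.9
scene pot [0.4598 0.0992] 0.0516 227
```

View pics/a1_wrist.png

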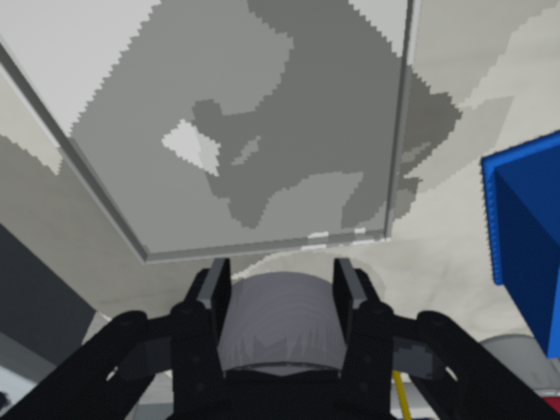

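```bash
python3 -m inch '[[-0.18,[-0.14,0,0.065],[0,0,0]],[-0.18,[-0.27,0,0.126],[0,0,0]],[-0.18,[-0.32,0,0.149],[0,0,0]],[-0.18,[-0.36,0,0.168],[0,0,0]],[-0.18,[-0.42,0,0.196],[0,0,0]],[-0.18,[-0.48,0,0.224],[0,0,0]],[-0.18,[-0.54,0,0.252],[0,0,0]],[-0.18,[-0.60,0,0.279],[0,0,0]],[-0.18,[-0.66,0,0.307],[0,0,0]],[-0.18,[-0.72,0,0.335],[0,0,0]],[-0.18,[-0.78,0,0.363],[0,0,0]],[-0.18,[-0.84,0,0.391],[0,0,0]],[-0.18,[-0.906,0,0.422],[0,0,0]],[-0.18,[-0.906,0,0.422],[0,0,0]]]'; python3 push.py a2
```

```text
t: 49.55
tcp_pos: [0.4565, 0.086, 0.0081]
tool_rot: [0.741, 0.635, -0.165, 0.141]
force: [0.5, 0.4, -0.5]
finger_gap: 0.589
t 49.55 tcp [0.4565 0.086  0.0081] q [ 0.22  0.77  1.83 -0.58  0.8   0.84] gap 0.589 F [ 0.5  0.4 -0.5]
tip [0.4585 0.0984 0.0348] push dir -98.8
wrist pot [0.4657 0.1506] 0.0539 2225
side pot [0.4871 0.0352] 0.0907 47
scene pot [0.4497 0.0537] 0.061 112
```

View pics/a2_wrist.png

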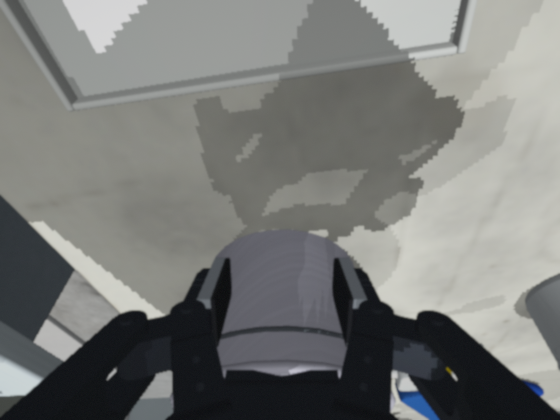

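```bash
python3 -c "
from h import *
p=cv2.imread('pics/a2_scene.png');crop(p,180,340,140,270,4.5,'a2sc.png')"
```

```text
(no output)
```

View pics/a2sc.png

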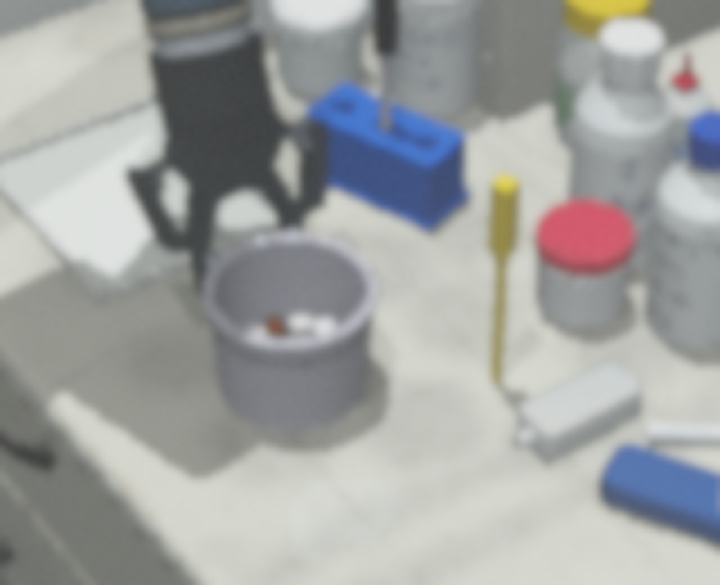

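```bash
python3 - <<'E'
from h import *
c=camera_info("scene")
# rim left/right/top/bottom extents in crop
for x,y in((290,290),(204,290),(380,292),(290,229),(290,349)): print(onz(c,x/4.5+180,y/4.5+140,.08).round(4))
E
```

```text
[0.4483 0.0411 0.08  ]
[0.4041 0.0724 0.08  ]
[0.4935 0.0067 0.08  ]
[0.4822 0.092  0.08  ]
[ 0.4175 -0.0051  0.08  ]
```

```bash
python3 -m inch '[[-0.18,[-0.06,0,0.028],[0,0,0]],[-0.18,[-0.12,0,0.056],[0,0,0]],[-0.18,[-0.18,0,0.084],[0,0,0]],[-0.18,[-0.24,0,0.112],[0,0,0]],[-0.18,[-0.3,0,0.14],[0,0,0]],[-0.18,[-0.36,0,0.168],[0,0,0]],[-0.18,[-0.42,0,0.196],[0,0,0]],[-0.18,[-0.48,0,0.224],[0,0,0]],[-0.18,[-0.54,0,0.252],[0,0,0]],[-0.18,[-0.60,0,0.279],[0,0,0]],[-0.18,[-0.66,0,0.307],[0,0,0]],[-0.18,[-0.72,0,0.335],[0,0,0]],[-0.18,[-0.78,0,0.363],[0,0,0]],[-0.18,[-0.82,0,0.382],[0,0,0]],[-0.18,[-0.82,0,0.382],[0,0,0]]]'; python3 push.py a3;python3 -c "
from h import *
p=cv2.imread('pics/a3_scene.png');crop(p,200,420,180,340,3.5,'a3sc.png')"
```

```text
t: 51.2
tcp_pos: [0.4429, -0.0029, 0.0081]
tool_rot: [0.741, 0.635, -0.165, 0.141]
force: [-0.5, -0.2, 0.9]
finger_gap: 0.59
t 51.20 tcp [ 0.4429 -0.0029  0.0081] q [ 0.05  0.75  1.94 -0.72  0.68  0.82] gap 0.590 F [-0.5 -0.2  0.9]
tip [0.4449 0.0094 0.0348] push dir -98.8
wrist pot [0.4595 0.0399] 0.0351 1967
side pot [ 0.4704 -0.0478] 0.0866 62
scene pot [ 0.4359 -0.0343] 0.0606 127
```

View pics/a3sc.png

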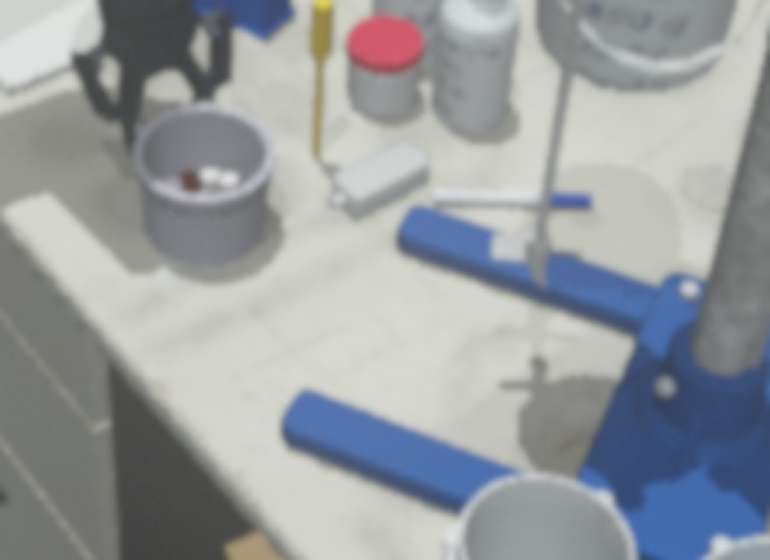

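```bash
python3 - <<'E'
from h import *
from scipy.optimize import minimize_scalar
for n in("scene","side"):
    P=np.load(f"leg_{n}.npy");P=P[abs(P[:,2]-.025)<.0035][:,:2]
    def split(th):
        u=np.array([np.cos(th),np.sin(th)]);v=np.array([-u[1],u[0]]);return P@u,P@v
    def cost(t):
        a,b=split(t);w=0
        for k in (b<.33,b>.33): w+=np.percentile(b[k],97)-np.percentile(b[k],3)
        return w
    ths=np.deg2rad(np.arange(-70,-58,.25));c=[cost(t) for t in ths];th=ths[np.argmin(c)]
    a,b=split(th);print(n,np.rad2deg(th),min(c))
    for k in (b<.33,b>.33): print(" leg v",np.percentile(b[k],[2,50,98]).round(4)," a end",np.percentile(a[k],[.5,1,2,50]).round(4),k.sum())
p=cv2.imread("pics/side0.png");crop(p,225,355,120,210,6,"si_st.png")
p=cv2.imread("pics/scene0.png");crop(p,300,430,220,320,6,"sc_st.png")
E
```

```text
scene -60.5 0.07187324846216789
 leg v [0.1751 0.1938 0.2124]  a end [0.3983 0.3995 0.4008 0.4761] 722
 leg v [0.3846 0.402  0.4231]  a end [0.4063 0.4082 0.41   0.5277] 544
side -63.25 0.061457363427187994
 leg v [0.2054 0.2222 0.2377]  a end [0.386  0.3865 0.3881 0.4826] 284
 leg v [0.4173 0.434  0.4482]  a end [0.3858 0.3885 0.403  0.5042] 235
```

View pics/si_st.png

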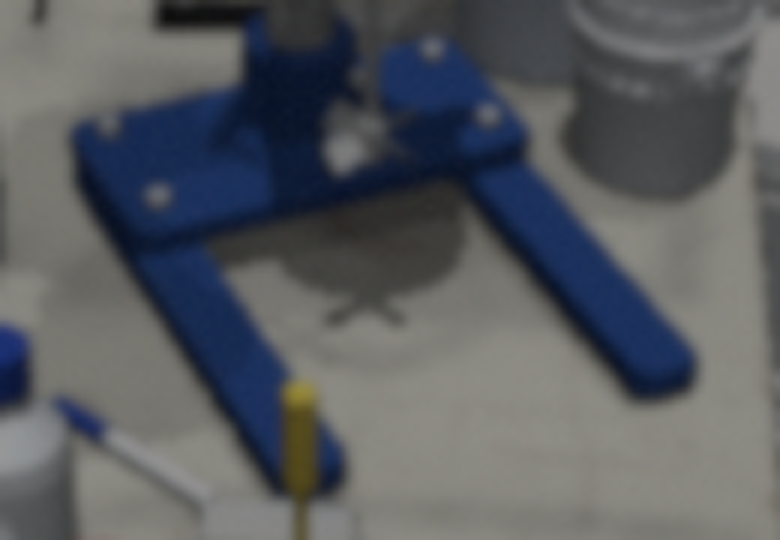

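View pics/sc_st.png

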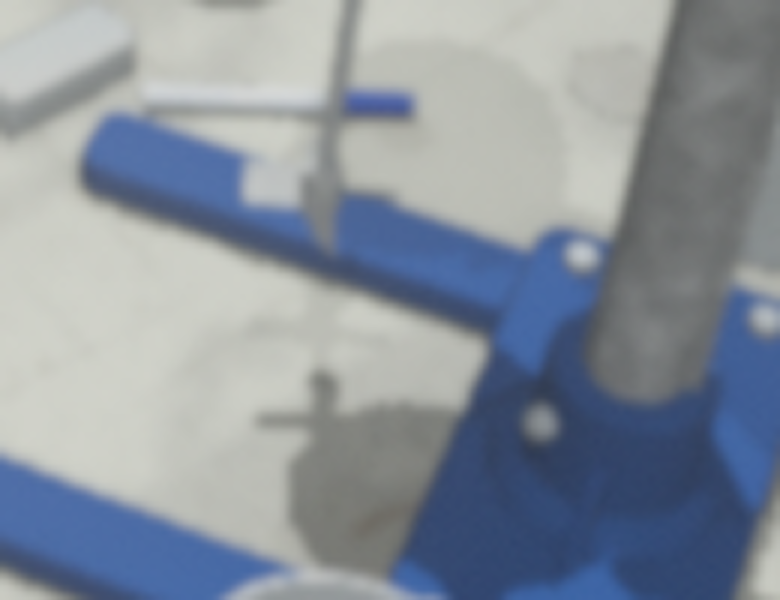

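```bash
python3 -m inch '[[-0.18,[0.18,0,-0.085],[0,0,0]],[-0.18,[0.36,0,-0.17],[0,0,0]],[-0.18,[0.24,0,-0.42],[0,0,0]],[-0.18,[0.1,0,-0.72],[0,0,0.0]],[-0.18,[-0.02,0,-0.985],[0,0.02,0]],[-0.18,[-0.02,0,-0.985],[0,0.04,0]],[-0.18,[-0.02,0,-0.985],[0,0.06,0]],[-0.18,[-0.02,0,-0.985],[0,0.0694,0]],[-0.18,[-0.02,0,-0.985],[0,0.0694,0]]]'; python3 -c "
from h import *
s=st();M=R.from_quat(s['tool_rot']).as_matrix();print(M.round(3)); 
print(totool(np.array([.44,-.13,.22])-s['tcp_pos']))"
```

```text
t: 52.25
tcp_pos: [0.4493, 0.0358, 0.0985]
tool_rot: [0.761, 0.649, -0.0, 0.0]
force: [-0.7, 0.4, -0.5]
finger_gap: 0.592
t 52.25 tcp [0.4493 0.0358 0.0985] q [-0.17  0.48  1.96 -0.    0.7  -0.01] gap 0.592 F [-0.7  0.4 -0.5]
[[ 0.157  0.988 -0.   ]
 [ 0.988 -0.157 -0.   ]
 [-0.    -0.    -1.   ]]
[-1.65211344  0.16872908 -1.21514677]
```

```bash
python3 -m inch '[[-0.18,[0,0,-0.4],[0,0,0]],[-0.18,[-0.1,0,-0.8],[0,0,0]],[-0.18,[-0.4,0.05,-1],[0,0,-0.02]],[-0.18,[-0.7,0.1,-1],[0,0,-0.04]],[-0.18,[-0.9,0.15,-1],[0,0,-0.06]],[-0.18,[-1,0.15,-1],[0,0,-0.08]],[-0.18,[-1,0.15,-1],[0,0,-0.0986]],[-0.18,[-1,0.15,-1],[0,0,-0.0986]],[-0.18,[-1,0.15,-1],[0,0,-0.0986]]]'; python3 -c "
from h import *
s=st();M=R.from_quat(s['tool_rot']).as_matrix();print(M.round(3)); 
p,d=snapshot('wrist');cv2.imwrite('pics/v1.png',p)"
```

```text
t: 53.15
tcp_pos: [0.4488, -0.0631, 0.1978]
tool_rot: [0.525, 0.851, -0.001, -0.0]
force: [0.2, -0.4, -0.0]
finger_gap: 0.59
t 53.15 tcp [ 0.4488 -0.0631  0.1978] q [-0.39  0.31  1.86 -0.    0.98 -0.85] gap 0.590 F [ 0.2 -0.4 -0. ]
[[-0.448  0.894 -0.001]
 [ 0.894  0.448 -0.   ]
 [ 0.    -0.001 -1.   ]]
```

View pics/v1.png

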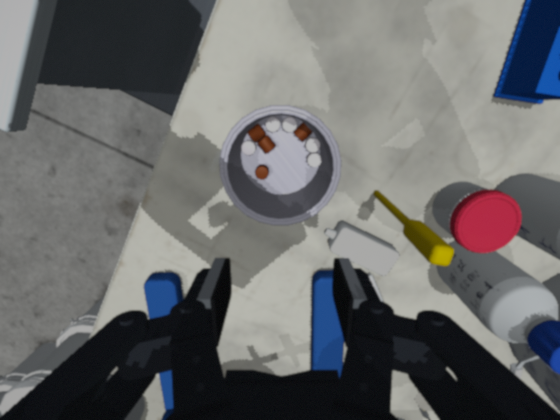

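```bash
python3 - <<'E'
from h import *
s=sense();c=camera_info("wrist");p,d=snapshot("wrist");C=cloud(c,d);X,Y,Z=C[...,0],C[...,1],C[...,2]
b,g,r=[p[...,k].astype(int) for k in range(3)]
m=(b-r>40)&(abs(Z-.025)<.004)&(Y<-.1);Q=C[m][:,:2]
for th in (-61,-62,-62.5,-63,-63.5,-64,-65):
    t=np.deg2rad(th);u=np.array([np.cos(t),np.sin(t)]);v=np.array([-u[1],u[0]]);a=Q@u;w=Q@v
    out=[]
    for k in(w<w.mean(),w>w.mean()):
        # edges as function of a
        q=[]
        for a0 in np.arange(a[k].min()+.012,a[k].max()-.01,.01):
            kk=k&(abs(a-a0)<.005)
            if kk.sum()>8:q.append((a0,w[kk].min(),w[kk].max()))
        q=np.array(q);out.append((np.polyfit(q[:,0],q[:,1],1)[0].round(3),np.polyfit(q[:,0],q[:,2],1)[0].round(3),q[:,1].mean().round(4),q[:,2].mean().round(4),a[k].min().round(4),len(q)))
    print(th,out)
P=C[(Z>.074)&(Z<.086)&(X>.34)&(X<.56)&(Y>-.13)&(Y<.05)][:,:2]
for e0 in(.02,.01,.006,.004,.004):
    ctr,rr=circfit(P);e=abs(np.linalg.norm(P-ctr,axis=1)-rr);P=P[e<e0]
print("pot",ctr,rr,len(P))
cs=camera_info("scene");ci=camera_info("side")
print("imp hub",two(cs,(353.3,253.3),ci,(283.7,143.3)))
E
```

```text
-61 [(np.float64(-0.025), np.float64(-0.172), np.float64(0.1822), np.float64(0.2062), np.float64(0.3904), 12), (np.float64(-0.024), np.float64(0.133), np.float64(0.3931), np.float64(0.4269), np.float64(0.396), 14)]
-62 [(np.float64(-0.007), np.float64(-0.155), np.float64(0.1909), np.float64(0.2149), np.float64(0.3869), 12), (np.float64(-0.007), np.float64(0.15), np.float64(0.4012), np.float64(0.4351), np.float64(0.3888), 14)]
-62.5 [(np.float64(0.002), np.float64(-0.146), np.float64(0.1953), np.float64(0.2193), np.float64(0.3851), 12), (np.float64(0.002), np.float64(0.158), np.float64(0.4053), np.float64(0.4392), np.float64(0.3851), 14)]
-63 [(np.float64(0.011), np.float64(-0.137), np.float64(0.1998), np.float64(0.2236), np.float64(0.3833), 12), (np.float64(0.011), np.float64(0.167), np.float64(0.4093), np.float64(0.4433), np.float64(0.3815), 14)]
-63.5 [(np.float64(0.02), np.float64(-0.128), np.float64(0.2041), np.float64(0.2279), np.float64(0.3815), 12), (np.float64(0.019), np.float64(0.177), np.float64(0.4132), np.float64(0.4473), np.float64(0.3777), 14)]
-64 [(np.float64(0.029), np.float64(-0.12), np.float64(0.2084), np.float64(0.2322), np.float64(0.3796), 12), (np.float64(0.028), np.float64(0.185), np.float64(0.4172), np.float64(0.4515), np.float64(0.374), 14)]
-65 [(np.float64(0.046), np.float64(-0.101), np.float64(0.217), np.float64(0.2407), np.float64(0.3756), 12), (np.float64(0.046), np.float64(0.201), np.float64(0.4249), np.float64(0.4593), np.float64(0.3664), 14)]
pot [ 0.43561254 -0.04242415] 0.051433252639999774 3141
imp hub (array([ 0.54249122, -0.30613605,  0.12170036]), np.float64(0.008892199441717099))
```

```bash
python3 -m inch '[[-0.18,[0.3,0,0],[0,-0.02,0]],[-0.18,[0.6,0,0],[0,-0.04,0]],[-0.18,[0.9,0,0],[0,-0.06,0]],[-0.18,[1,0,0],[0,-0.0694,0]],[-0.18,[1,0,0],[0,-0.0694,0]],[-0.18,[1,0,0],[0,-0.0694,0]]]'; python3 -c "
from h import *
s=st();M=R.from_quat(s['tool_rot']).as_matrix();print(M.round(3)); 
print(totool(np.array([.402,.0245,.009])-s['tcp_pos']))"
```

```text
t: 53.85
tcp_pos: [0.4027, 0.0275, 0.1977]
tool_rot: [0.511, 0.832, -0.114, 0.184]
force: [-0.7, 0.0, 0.5]
finger_gap: 0.59
t 53.85 tcp [0.4027 0.0275 0.1977] q [ 0.11  0.26  2.07 -0.62  0.75  0.08] gap 0.590 F [-0.7  0.   0.5]
[[-0.411  0.892  0.19 ]
 [ 0.808  0.453 -0.377]
 [-0.422 -0.002 -0.907]]
[ 0.77462516 -0.01640401  1.72035695]
```

```bash
python3 -m inch '[[-0.18,[0.13,0,0.29],[0,0,0]],[-0.18,[0.26,0,0.58],[0,0,0]],[-0.18,[0.39,0,0.86],[0,0,0]],[-0.18,[0.39,0,0.86],[0,0,0]]]';python3 -m inch '[[-0.18,[0.13,0,0.29],[0,0,0]],[-0.18,[0.26,0,0.58],[0,0,0]],[-0.18,[0.39,0,0.86],[0,0,0]],[-0.18,[0.39,0,0.86],[0,0,0]],[-0.18,[0.39,0,0.86],[0,0,0]]]'; python3 push.py b1
```

```text
t: 54.25
tcp_pos: [0.4034, 0.0238, 0.1008]
tool_rot: [0.512, 0.831, -0.116, 0.181]
force: [-0.4, 0.6, 0.7]
finger_gap: 0.591
t: 54.75
tcp_pos: [0.4095, 0.0261, 0.0144]
tool_rot: [0.512, 0.831, -0.116, 0.182]
force: [-0.5, -1.2, 0.1]
finger_gap: 0.591
t 54.75 tcp [0.4095 0.0261 0.0144] q [ 0.11  0.73  2.2  -1.43  0.41  1.02] gap 0.591 F [-0.5 -1.2  0.1]
tip [0.4041 0.0373 0.0411] push dir -63.2
wrist pot [0.3992 0.0524] 0.0507 282
side pot [ 0.4351 -0.0424] 0.0515 203
scene pot [ 0.4228 -0.0205] 0.0731 83
```

View pics/b1_wrist.png

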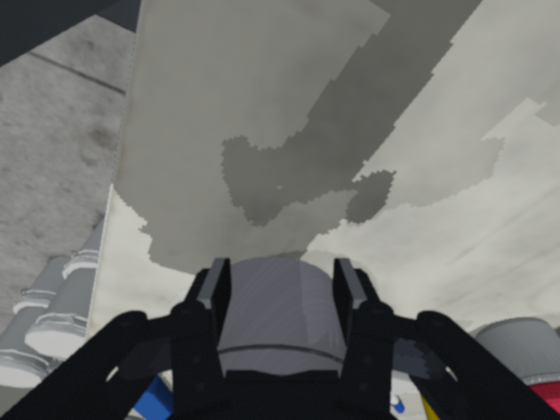

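```bash
cat >> h.py <<'E'
TH=np.deg2rad(-62.4);U=np.array([np.cos(TH),np.sin(TH),0]);V=np.array([-U[1],U[0],0])
IMP=np.array([.5405,-.3014])
def aw(p): p=np.r_[p[:2],0]; return np.array([p@U,p@V])
def wp(l):
    s=sense()
    for a,w,z in l: print((a,w,z),totool(a*U+w*V+np.array([0,0,z]),s).round(3))
E
python3 -c "
from h import *
wp([(.03,-.009,-.003),(.06,-.021,-.004),(.09,-.033,-.004),(.101,-.037,-.004)])"
```

```text
(0.03, -0.009, -0.003) [-0.261 -0.085  0.155]
(0.06, -0.021, -0.004) [-0.53  -0.199  0.292]
(0.09, -0.033, -0.004) [-0.804 -0.314  0.419]
(0.101, -0.037, -0.004) [-0.904 -0.352  0.466]
```

```bash
python3 -c "
from h import *
wp([(.01,-.001,0),(.02,-.002,0),(.03,-.003,0),(.04,-.007,0),(.05,-.011,0),(.06,-.015,0),(.07,-.019,0),(.08,-.023,0),(.09,-.027,0),(.103,-.031,0)])"
```

```text
(0.01, -0.001, 0) [-0.091 -0.008  0.042]
(0.02, -0.002, 0) [-0.182 -0.016  0.085]
(0.03, -0.003, 0) [-0.272 -0.025  0.127]
(0.04, -0.007, 0) [-0.364 -0.063  0.169]
(0.05, -0.011, 0) [-0.455 -0.101  0.212]
(0.06, -0.015, 0) [-0.546 -0.139  0.255]
(0.07, -0.019, 0) [-0.637 -0.178  0.297]
(0.08, -0.023, 0) [-0.729 -0.216  0.34 ]
(0.09, -0.027, 0) [-0.82  -0.254  0.383]
(0.103, -0.031, 0) [-0.938 -0.292  0.438]
```

```bash
python3 -m inch '[[-0.18,[-0.09,-0.01,0.042],[0,0,0]],[-0.18,[-0.18,-0.02,0.085],[0,0,0]],[-0.18,[-0.27,-0.025,0.127],[0,0,0]],[-0.18,[-0.32,-0.045,0.148],[0,0,0]],[-0.18,[-0.36,-0.06,0.169],[0,0,0]],[-0.18,[-0.41,-0.08,0.19],[0,0,0]],[-0.18,[-0.455,-0.1,0.212],[0,0,0]],[-0.18,[-0.5,-0.12,0.233],[0,0,0]],[-0.18,[-0.546,-0.14,0.255],[0,0,0]],[-0.18,[-0.59,-0.16,0.276],[0,0,0]],[-0.18,[-0.637,-0.178,0.297],[0,0,0]],[-0.18,[-0.68,-0.197,0.318],[0,0,0]],[-0.18,[-0.73,-0.216,0.34],[0,0,0]],[-0.18,[-0.775,-0.235,0.361],[0,0,0]],[-0.18,[-0.82,-0.254,0.383],[0,0,0]],[-0.18,[-0.88,-0.274,0.41],[0,0,0]],[-0.18,[-0.938,-0.292,0.438],[0,0,0]],[-0.18,[-0.938,-0.292,0.438],[0,0,0]]]';python3 push.py b2; python3 -c "
from h import *
p=cv2.imread('pics/b2_scene.png');crop(p,200,420,180,340,3.5,'b2sc.png')
p=cv2.imread('pics/b2_side.png');crop(p,200,380,100,260,4,'b2si.png')"
```

```text
t: 56.7
tcp_pos: [0.4396, -0.075, 0.0265]
tool_rot: [0.516, 0.83, -0.12, 0.171]
force: [1.0, -0.7, 0.8]
finger_gap: 0.593
t 56.70 tcp [ 0.4396 -0.075   0.0265] q [-0.17  0.69  2.17 -1.43  0.36  0.75] gap 0.593 F [ 1.  -0.7  0.8]
tip [ 0.4349 -0.0639  0.0534] push dir -63.4
wrist pot [ 0.4249 -0.0432] 0.0289 1380
side pot [ 0.4609 -0.1163] 0.0452 81
scene pot [ 0.455  -0.1143] 0.0524 242
```

View pics/b2sc.png

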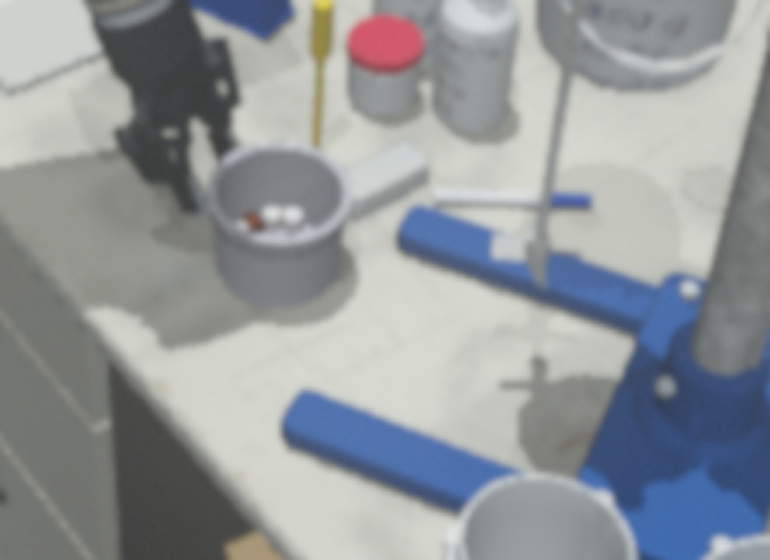

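View pics/b2si.png

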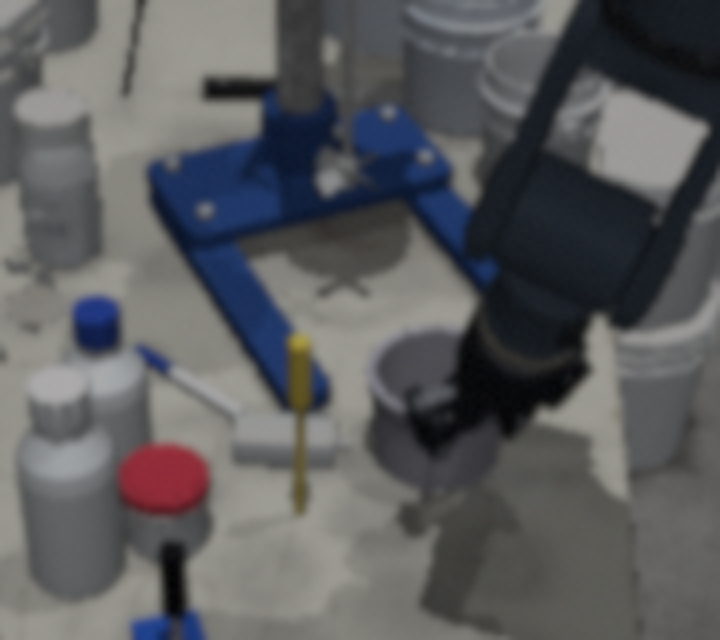

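```bash
python3 -m inch '[[-0.18,[0.14,0,-0.06],[0,0,0]],[-0.18,[0.27,0,-0.12],[0,0,0]],[-0.18,[0.2,0,-0.4],[0,0.02,0]],[-0.18,[0.05,0,-0.7],[0,0.04,0]],[-0.18,[-0.05,0,-0.9],[0,0.06,0]],[-0.18,[-0.05,0,-0.95],[0,0.0694,0]],[-0.18,[-0.05,0,-0.95],[0,0.0694,0]],[-0.18,[-0.05,0,-0.95],[0,0.0694,0]]]'; python3 - <<'E'
from h import *
s=st();M=R.from_quat(s['tool_rot']).as_matrix();print(M.round(3))
c=camera_info("wrist");p,d=snapshot("wrist");cv2.imwrite("pics/v2.png",p);C=cloud(c,d);X,Y,Z=C[...,0],C[...,1],C[...,2]
P=C[(Z>.074)&(Z<.086)&(X>.34)&(X<.56)&(Y>-.2)&(Y<.05)&(p.max(-1)>55)][:,:2]
for e0 in(.02,.01,.006,.004,.004):
    ctr,rr=circfit(P);e=abs(np.linalg.norm(P-ctr,axis=1)-rr);P=P[e<e0]
print("pot",ctr,rr,len(P),aw(ctr),"imp",aw(IMP),"tcp",aw(s["tcp_pos"]))
E
```

```text
t: 57.65
tcp_pos: [0.4222, -0.0474, 0.1097]
tool_rot: [0.535, 0.841, -0.065, 0.04]
force: [-0.4, -0.5, -0.4]
finger_gap: 0.589
t 57.65 tcp [ 0.4222 -0.0474  0.1097] q [-0.26  0.44  2.02 -0.24  0.65 -0.51] gap 0.589 F [-0.4 -0.5 -0.4]
[[-0.424  0.906 -0.003]
 [ 0.895  0.419 -0.152]
 [-0.136 -0.067 -0.988]]
pot [ 0.45738811 -0.11015556] 0.05171669495303476 2216 [0.30952635 0.35430434] imp [0.51751327 0.33935561] tcp [0.23756084 0.35220801]
```

View pics/v2.png

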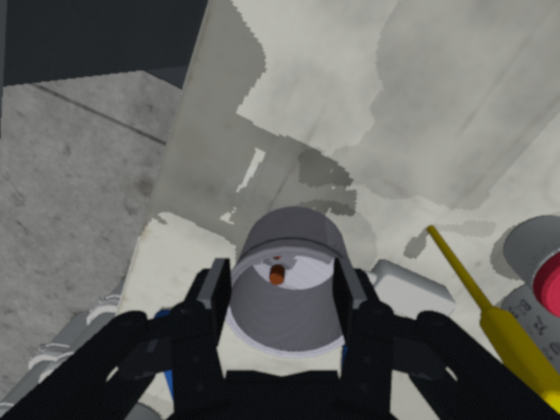

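```bash
python3 -m inch '[[-0.18,[0,0,0],[0,0,0]],[-0.18,[0,0,0],[0,0,0]],[-0.18,[0,0,0],[0,0,0]]]'; python3 - <<'E'
from h import *
s=st();M=R.from_quat(s['tool_rot']).as_matrix();print(M.round(3))
def des(tilt):
    x=-U;z=np.array([0,0,-1.]);y=np.cross(z,x);return R.from_matrix(np.stack([x,y,z],1))*R.from_euler('y',-tilt,degrees=True)
for t in(0,8,15,20): print(t,((R.from_quat(s['tool_rot']).inv()*des(t)).as_rotvec()/(2*np.pi)).round(4))
print(aw(s["tcp_pos"]))
wp([(.23-aw(s["tcp_pos"])[0],.350-aw(s["tcp_pos"])[1],.006-s["tcp_pos"][2])])
E
```

```text
t: 58.0
tcp_pos: [0.4206, -0.0482, 0.1076]
tool_rot: [0.536, 0.841, -0.068, 0.04]
force: [-0.1, 0.3, 0.3]
finger_gap: 0.591
t 58.00 tcp [ 0.4206 -0.0482  0.1076] q [-0.26  0.45  2.03 -0.25  0.65 -0.5 ] gap 0.591 F [-0.1  0.3  0.3]
[[-0.423  0.906 -0.006]
 [ 0.895  0.417 -0.156]
 [-0.139 -0.071 -0.988]]
0 [-0.0119  0.0219 -0.0072]
8 [-0.0124 -0.0003 -0.0064]
15 [-0.0128 -0.0197 -0.0056]
20 [-0.013  -0.0336 -0.0051]
[0.23758709 0.35037712]
(np.float64(-0.007587091454214545), np.float64(-0.0003771165871984117), np.float64(-0.10163614780556854)) [0.216 0.065 0.994]
```

```bash
python3 -m inch '[[-0.18,[0.08,0.02,0.2],[-0.0124,0,-0.0064]],[-0.18,[0.15,0.04,0.5],[-0.0124,0,-0.0064]],[-0.18,[0.2,0.06,0.8],[-0.0124,0,-0.0064]],[-0.18,[0.216,0.065,0.99],[-0.0124,0,-0.0064]],[-0.18,[0.216,0.065,0.99],[-0.0124,0,-0.0064]],[-0.18,[0.216,0.065,0.99],[-0.0124,0,-0.0064]]]'; python3 - <<'E'
from h import *
s=st();M=R.from_quat(s['tool_rot']).as_matrix();print(M.round(3));print(aw(s["tcp_pos"]))
wp([(.02,0,0),(.03,-.004,0),(.06,-.012,0),(.09,-.016,0)])
E
```

```text
t: 58.6
tcp_pos: [0.4178, -0.0415, 0.0068]
tool_rot: [0.517, 0.853, -0.035, 0.059]
force: [-0.8, 0.0, 0.5]
finger_gap: 0.591
t 58.60 tcp [ 0.4178 -0.0415  0.0068] q [-0.29  0.67  2.15 -0.42  0.24 -0.37] gap 0.591 F [-0.8  0.   0.5]
[[-0.459  0.886  0.065]
 [ 0.878  0.464 -0.121]
 [-0.137  0.001 -0.991]]
[0.2303847  0.35105748]
(0.02, 0, 0) [-0.198 -0.     0.027]
(0.03, -0.004, 0) [-0.297 -0.04   0.041]
(0.06, -0.012, 0) [-0.594 -0.12   0.082]
(0.09, -0.016, 0) [-0.892 -0.16   0.123]
```

```bash
python3 -m inch '[[-0.18,[-0.1,0,0.013],[0,0,0]],[-0.18,[-0.2,0,0.027],[0,0,0]],[-0.18,[-0.25,-0.02,0.034],[0,0,0]],[-0.18,[-0.3,-0.04,0.041],[0,0,0]],[-0.18,[-0.35,-0.05,0.048],[0,0,0]],[-0.18,[-0.4,-0.065,0.055],[0,0,0]],[-0.18,[-0.45,-0.08,0.062],[0,0,0]],[-0.18,[-0.5,-0.09,0.069],[0,0,0]],[-0.18,[-0.55,-0.105,0.076],[0,0,0]],[-0.18,[-0.6,-0.12,0.083],[0,0,0]],[-0.18,[-0.65,-0.13,0.09],[0,0,0]],[-0.18,[-0.7,-0.14,0.097],[0,0,0]],[-0.18,[-0.75,-0.15,0.104],[0,0,0]],[-0.18,[-0.8,-0.155,0.111],[0,0,0]],[-0.18,[-0.85,-0.16,0.117],[0,0,0]],[-0.18,[-0.89,-0.16,0.123],[0,0,0]],[-0.18,[-0.89,-0.16,0.123],[0,0,0]]]'; python3 push.py b3; python3 -c "
from h import *
s=sense();print(aw(s['tcp_pos']))
p=cv2.imread('pics/b3_scene.png');crop(p,200,420,180,340,3.5,'b3sc.png')"
```

```text
t: 60.3
tcp_pos: [0.4468, -0.13, 0.0074]
tool_rot: [0.517, 0.853, -0.035, 0.061]
force: [-0.6, 0.3, -0.1]
finger_gap: 0.589
t 60.30 tcp [ 0.4468 -0.13    0.0074] q [-0.47  0.68  2.05 -0.27  0.3  -0.7 ] gap 0.589 F [-0.6  0.3 -0.1]
tip [ 0.4448 -0.1264  0.0366] push dir -62.5
wrist pot [ 0.4681 -0.1731] 0.0521 2991
side pot [ 0.457  -0.1647] 0.0647 61
scene pot [ 0.4669 -0.1782] 0.0519 310
[0.32183153 0.33594078]
```

View pics/b3sc.png

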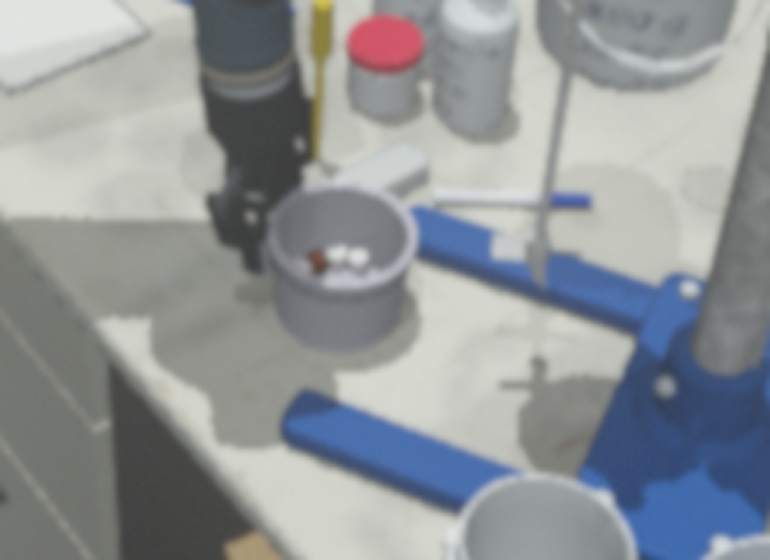

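```bash
python3 -m inch '[[-0.18,[-0.05,0,0.007],[0,0,0]],[-0.18,[-0.1,0,0.014],[0,0,0]],[-0.18,[-0.15,0.01,0.02],[0,0,0]],[-0.18,[-0.2,0.01,0.027],[0,0,0]],[-0.18,[-0.25,0.02,0.034],[0,0,0]],[-0.18,[-0.3,0.02,0.041],[0,0,0]],[-0.18,[-0.35,0.02,0.048],[0,0,0]],[-0.18,[-0.4,0.03,0.055],[0,0,0]],[-0.18,[-0.45,0.03,0.062],[0,0,0]],[-0.18,[-0.5,0.03,0.069],[0,0,0]],[-0.18,[-0.55,0.03,0.076],[0,0,0]],[-0.18,[-0.6,0.04,0.083],[0,0,0]],[-0.18,[-0.65,0.04,0.09],[0,0,0]],[-0.18,[-0.7,0.04,0.097],[0,0,0]],[-0.18,[-0.75,0.04,0.104],[0,0,0]],[-0.18,[-0.79,0.04,0.11],[0,0,0]],[-0.18,[-0.79,0.04,0.11],[0,0,0]]]'; python3 push.py b4; python3 -c "
from h import *
s=sense();print(aw(s['tcp_pos']))
p=cv2.imread('pics/b4_scene.png');crop(p,200,420,180,340,3.5,'b4sc.png')"
```

```text
t: 62.15
tcp_pos: [0.4875, -0.199, 0.0076]
tool_rot: [0.517, 0.853, -0.035, 0.061]
force: [0.4, -0.2, 0.3]
finger_gap: 0.587
t 62.15 tcp [ 0.4875 -0.199   0.0076] q [-0.56  0.7   1.91 -0.17  0.41 -0.89] gap 0.587 F [ 0.4 -0.2  0.3]
tip [ 0.4855 -0.1954  0.0368] push dir -62.5
wrist pot [ 0.5088 -0.242 ] 0.0521 3015
side pot [ 0.5097 -0.2425] 0.0503 70
scene pot [ 0.5079 -0.2469] 0.0517 285
[0.40181461 0.33994385]
```

View pics/b4sc.png

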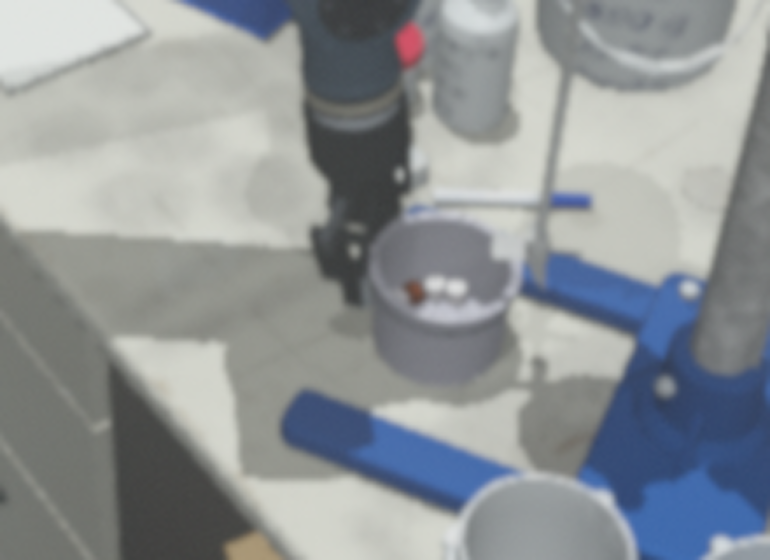

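View pics/b4_wrist.png

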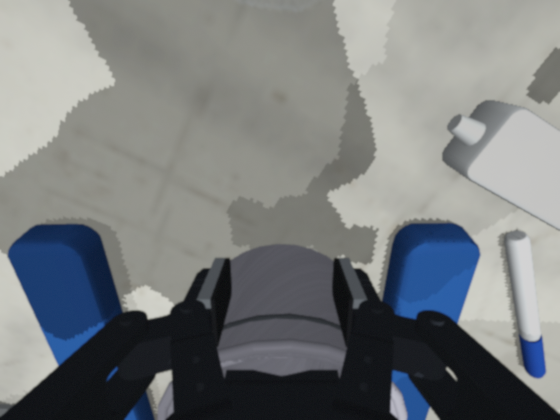

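```bash
python3 -m inch '[[-0.18,[0,0,0],[0,-0.017,0]],[-0.18,[0,0,0],[0,-0.033,0]],[-0.18,[0,0,0],[0,-0.033,0]],[-0.18,[0,0,0],[0,-0.033,0]]]'; python3 - <<'E'
from h import *
s=st();M=R.from_quat(s['tool_rot']).as_matrix();print(M.round(3),aw(s['tcp_pos']),aw(s['tcp_pos']-.0295*M[:,2]))
c=camera_info("wrist");p,d=snapshot("wrist");C=cloud(c,d);X,Y,Z=C[...,0],C[...,1],C[...,2]
b,g,r=[p[...,k].astype(int) for k in range(3)]
m=(b-r>35)&(abs(Z-.025)<.004)&(Y<-.1);Q=C[m][:,:2];A=Q@U[:2];W=Q@V[:2]
for k in(W<.3,W>.36):
    for a0 in np.arange(.38,.47,.01):
        kk=k&(abs(A-a0)<.005)
        if kk.sum()>5: print(a0.round(3),W[kk].min().round(4),W[kk].max().round(4))
    print("amin",np.sort(A[k])[:5].round(4),k.sum())
wp([(.03,0,0),(.06,0,0),(.067,0,0),(.072,0,0),(0.08,0,0)])
p,d=snapshot("scene");c=camera_info("scene");C=cloud(c,d)
# shaft points: above impeller
for v in range(200,262,6):
    row=[(u,C[v,u].round(3).tolist()) for u in range(340,372) if .13<C[v,u,2]<.42 and abs(C[v,u,0]-.54)<.04 and abs(C[v,u,1]+.305)<.04]
    if row: print(v,row[0],row[-1])
E
```

```text
t: 62.7
tcp_pos: [0.486, -0.201, 0.008]
tool_rot: [0.512, 0.842, -0.089, 0.143]
force: [0.3, -0.4, 0.7]
finger_gap: 0.586
t 62.70 tcp [ 0.486 -0.201  0.008] q [-0.49  0.72  2.02 -1.01  0.23  0.  ] gap 0.586 F [ 0.3 -0.4  0.7]
[[-0.435  0.888  0.15 ]
 [ 0.837  0.46  -0.297]
 [-0.333 -0.003 -0.943]] [0.40328922 0.33755974] [0.39347057 0.33768318]
0.39 0.1953 0.2341
0.4 0.1942 0.2348
0.41 0.1943 0.2352
0.42 0.1942 0.2343
0.43 0.1942 0.2354
0.44 0.194 0.2348
0.45 0.1945 0.2339
0.46 0.1943 0.2217
amin [0.3857 0.3858 0.386  0.3861 0.3861] 6850
0.39 0.4055 0.444
0.4 0.4039 0.4445
0.41 0.4042 0.4446
0.42 0.4039 0.4445
0.43 0.4041 0.4447
0.44 0.4044 0.4442
0.45 0.4113 0.4447
amin [0.3856 0.3858 0.3861 0.3861 0.3862] 5407
(0.03, 0, 0) [-0.283  0.001  0.099]
(0.06, 0, 0) [-0.566  0.002  0.199]
(0.067, 0, 0) [-0.632  0.002  0.222]
(0.072, 0, 0) [-0.679  0.002  0.239]
(0.08, 0, 0) [-0.755  0.002  0.265]
200 (361, [0.537, -0.303, 0.29]) (363, [0.536, -0.309, 0.294])
206 (360, [0.533, -0.306, 0.276]) (362, [0.538, -0.308, 0.275])
212 (359, [0.533, -0.306, 0.258]) (361, [0.54, -0.307, 0.255])
218 (358, [0.535, -0.304, 0.238]) (360, [0.538, -0.308, 0.239])
224 (357, [0.536, -0.304, 0.218]) (359, [0.536, -0.309, 0.222])
230 (356, [0.536, -0.304, 0.199]) (358, [0.537, -0.309, 0.202])
236 (355, [0.534, -0.306, 0.182]) (357, [0.538, -0.308, 0.182])
242 (354, [0.533, -0.306, 0.162]) (356, [0.538, -0.308, 0.161])
248 (341, [0.517, -0.282, 0.132]) (357, [0.544, -0.309, 0.139])
254 (352, [0.524, -0.314, 0.134]) (352, [0.524, -0.314, 0.134])
```

```bash
python3 -m inch '[[-0.18,[-0.05,0,0.017],[0,0,0]],[-0.18,[-0.1,0,0.035],[0,0,0]],[-0.18,[-0.14,0,0.049],[0,0,0]],[-0.18,[-0.19,0,0.066],[0,0,0]],[-0.18,[-0.24,0,0.084],[0,0,0]],[-0.18,[-0.283,0,0.099],[0,0,0]],[-0.18,[-0.283,0,0.099],[0,0,0]]]'; python3 push.py b5; python3 -c "
from h import *
s=sense();M=R.from_quat(s['tool_rot']).as_matrix();print(aw(s['tcp_pos']),aw(s['tcp_pos']-.0295*M[:,2]))
p=cv2.imread('pics/b5_scene.png');crop(p,200,420,180,340,3.5,'b5sc.png')"
```

```text
t: 63.5
tcp_pos: [0.4992, -0.2285, 0.0078]
tool_rot: [0.513, 0.842, -0.09, 0.142]
force: [0.2, 0.3, 0.3]
finger_gap: 0.589
t 63.50 tcp [ 0.4992 -0.2285  0.0078] q [-0.52  0.72  1.97 -0.85  0.25 -0.2 ] gap 0.589 F [0.2 0.3 0.3]
tip [ 0.4949 -0.2198  0.0356] push dir -62.6
wrist pot [ 0.518  -0.2554] 0.0454 1194
side pot [ 0.5004 -0.2564] 0.0666 72
scene pot [ 0.5161 -0.2694] 0.0523 220
[0.43346386 0.33675962] [0.42368605 0.33693777]
```

View pics/b5sc.png

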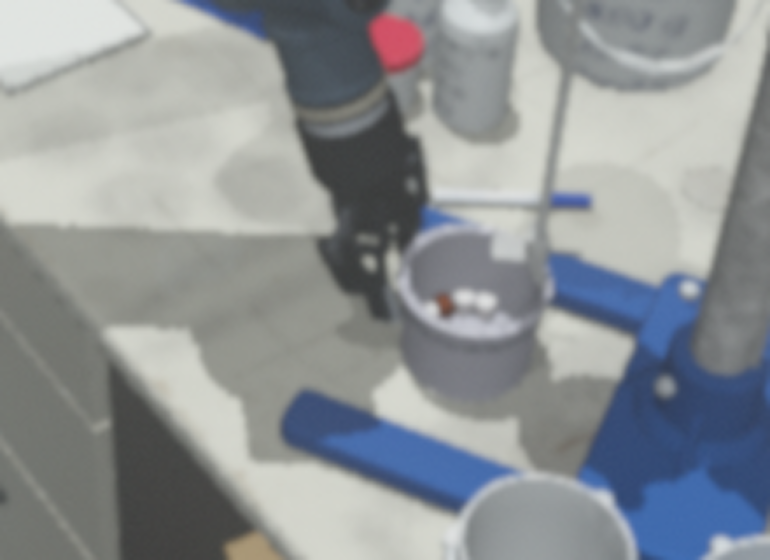

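```bash
python3 -m inch '[[-0.18,[-0.05,0,0.017],[0,0,0]],[-0.18,[-0.1,0.01,0.035],[0,0,0]],[-0.18,[-0.14,0.01,0.049],[0,0,0]],[-0.18,[-0.19,0.02,0.066],[0,0,0]],[-0.18,[-0.24,0.02,0.084],[0,0,0]],[-0.18,[-0.283,0.02,0.099],[0,0,0]],[-0.18,[-0.31,0.02,0.109],[0,0,0]],[-0.18,[-0.31,0.02,0.109],[0,0,0]]]'; python3 push.py b6; python3 -c "
from h import *
s=sense();M=R.from_quat(s['tool_rot']).as_matrix();print(aw(s['tcp_pos']),aw(s['tcp_pos']-.0295*M[:,2]))
p=cv2.imread('pics/b6_scene.png');crop(p,260,420,180,340,4,'b6sc.png')
p=cv2.imread('pics/b6_side.png');crop(p,220,380,80,220,4.5,'b6si.png')"
```

```text
t: 64.45
tcp_pos: [0.5162, -0.2567, 0.0077]
tool_rot: [0.512, 0.842, -0.089, 0.142]
force: [-0.6, 1.1, 0.6]
finger_gap: 0.594
t 64.45 tcp [ 0.5162 -0.2567  0.0077] q [-0.56  0.73  1.9  -0.7   0.27 -0.38] gap 0.594 F [-0.6  1.1  0.6]
tip [ 0.5118 -0.2479  0.0355] push dir -62.6
wrist pot [ 0.535  -0.2845] 0.0462 1248
side pot [ 0.5158 -0.2849] 0.0674 67
scene pot [ 0.5324 -0.297 ] 0.0523 237
[0.46638048 0.33864558] [0.45659642 0.33881963]
```

View pics/b6sc.png

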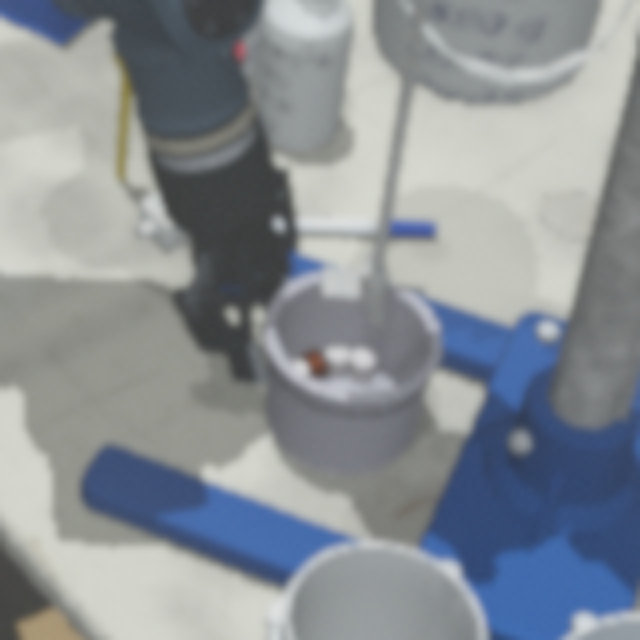

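View pics/b6si.png

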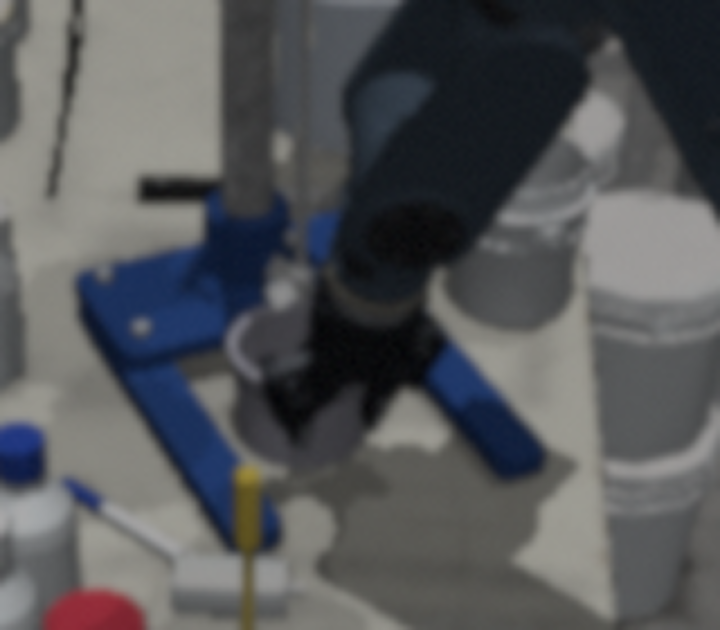

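```bash
python3 -m inch '[[-0.18,[-0.04,0.01,0.014],[0,0,0]],[-0.18,[-0.07,0.02,0.025],[0,0,0]],[-0.18,[-0.095,0.02,0.033],[0,0,0]],[-0.18,[-0.095,0.02,0.033],[0,0,0]],[-0.18,[-0.095,0.02,0.033],[0,0,0]]]'; python3 push.py b7; python3 -c "
from h import *
s=sense();M=R.from_quat(s['tool_rot']).as_matrix();print(aw(s['tcp_pos']),aw(s['tcp_pos']-.0295*M[:,2]))"
```

```text
t: 65.1
tcp_pos: [0.5226, -0.2644, 0.0077]
tool_rot: [0.512, 0.842, -0.089, 0.142]
force: [-1.2, 0.5, -0.6]
finger_gap: 0.593
t 65.10 tcp [ 0.5226 -0.2644  0.0077] q [-0.56  0.74  1.88 -0.66  0.28 -0.43] gap 0.593 F [-1.2  0.5 -0.6]
tip [ 0.5182 -0.2557  0.0356] push dir -62.6
wrist pot [ 0.5414 -0.2923] 0.0461 1248
side pot [ 0.5228 -0.295 ] 0.0671 59
scene pot [ 0.5393 -0.3041] 0.0527 220
[0.47634939 0.34062961] [0.46656817 0.34080291]
```

```bash
python3 -m inch '[[-0.18,[0.1,0,-0.035],[0,0,0]],[-0.18,[0.3,0,-0.105],[0,0,0]],[-0.18,[0.5,0,-0.175],[0,0,0]],[-0.18,[0.7,0,-0.245],[0,0.01,0]],[-0.18,[0.8,0,-0.4],[0,0.02,0]],[-0.18,[0.7,0,-0.7],[0,0.035,0]],[-0.18,[0.6,0,-1],[0,0.055,0]],[-0.18,[0.6,0,-1],[0,0.055,0]],[-0.18,[0.6,0,-1],[0,0.055,0]]]'; python3 push.py c1;  python3 -c "
from h import *
p=cv2.imread('pics/c1_scene.png');crop(p,220,440,180,340,3.5,'c1sc.png')
p=cv2.imread('pics/c1_side.png');crop(p,200,380,80,240,4,'c1si.png')"
```

```text
t: 66.15
tcp_pos: [0.4847, -0.1875, 0.0846]
tool_rot: [0.521, 0.854, -0.0, -0.0]
force: [0.3, -0.4, 0.5]
finger_gap: 0.588
t 66.15 tcp [ 0.4847 -0.1875  0.0846] q [-0.58  0.57  1.8  -0.    0.77 -1.06] gap 0.588 F [ 0.3 -0.4  0.5]
tip [ 0.4847 -0.1875  0.1141] push dir -62.8
wrist pot [ 0.5358 -0.2936] 0.0465 1248
side pot [ 0.5391 -0.3014] 0.0524 70
scene pot [ 0.5385 -0.3047] 0.0506 139
```

View pics/c1sc.png

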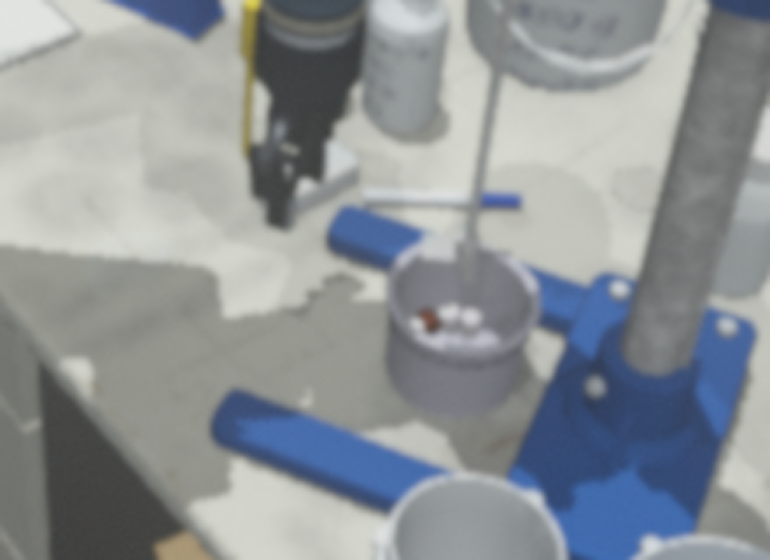

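View pics/c1si.png

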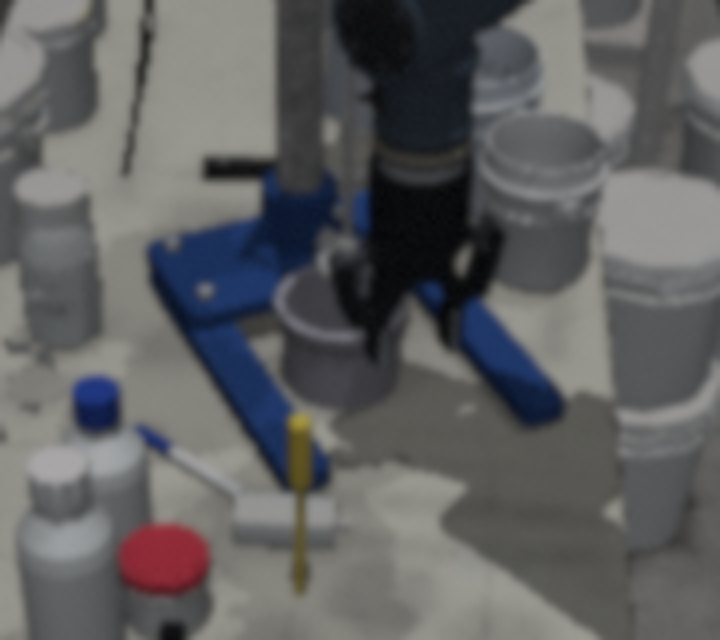

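View pics/c1_wrist.png

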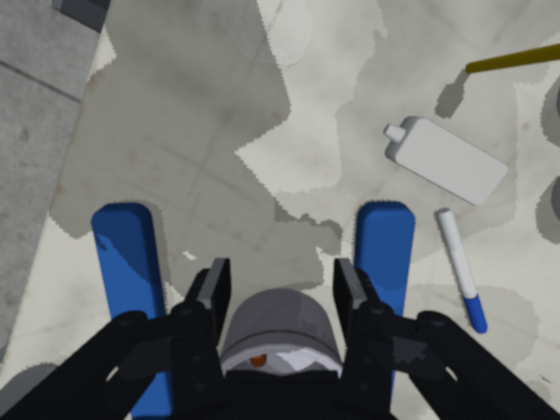

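```bash
python3 -m inch '[[-0.18,[0.2,0,-0.3],[0,0,0]],[-0.18,[0.5,0,-0.6],[0,0,0]],[-0.18,[0.8,0,-0.9],[0,0,0]],[-0.18,[1,0,-1],[0,0,0]],[-0.18,[1,0,-1],[0,0,0]]]'; python3 -m inch '[[-0.18,[0.3,0,-0.2],[0,0,0]],[-0.18,[0.6,0,-0.4],[0,0,0]],[-0.18,[0.9,0,-0.4],[0,0,0]],[-0.18,[0.9,0,-0.4],[0,0,0]],[-0.18,[0.9,0,-0.4],[0,0,0]]]'; python3 -c "
from h import *
s=st()
for n in ('scene','side'):
  p,d=snapshot(n);cv2.imwrite(f'pics/f_{n}.png',p);c=camera_info(n);C=cloud(c,d);X,Y,Z=C[...,0],C[...,1],C[...,2]
  m=(Z>.073)&(Z<.088)&(abs(X-.539)<.08)&(abs(Y+.301)<.08)
  P=C[m][:,:2]
  for e0 in (.03,.015,.008,.005,.004):
    ctr,rr=circfit(P);e=abs(np.linalg.norm(P-ctr,axis=1)-rr);P=P[e<e0]
  print(n,'pot',ctr.round(4),rr.round(4),len(P))
  for z0 in (.16,.2,.25,.3,.36):
    m=(abs(Z-z0)<.012)&(abs(X-.539)<.02)&(abs(Y+.303)<.02); print('shaft',z0,m.sum(),np.median(C[m],0).round(4) if m.sum() else '')
p=cv2.imread('pics/f_scene.png');crop(p,160,440,120,340,2.8,'fsc.png')
p=cv2.imread('pics/f_side.png');crop(p,180,370,100,360,2.3,'fsi.png')"
```

```text
t: 66.8
tcp_pos: [0.4337, -0.0929, 0.1829]
tool_rot: [0.519, 0.855, -0.0, -0.006]
force: [-0.1, -0.4, 0.1]
finger_gap: 0.592
t: 67.3
tcp_pos: [0.3949, -0.0162, 0.2226]
tool_rot: [0.519, 0.855, -0.001, -0.005]
force: [1.0, 0.4, -0.8]
finger_gap: 0.59
t 67.30 tcp [ 0.3949 -0.0162  0.2226] q [-0.33  0.19  1.94  0.    1.02 -0.81] gap 0.590 F [ 1.   0.4 -0.8]
scene pot [ 0.5395 -0.306 ] 0.0518 279
shaft 0.16 23 [ 0.5353 -0.3065  0.1598]
shaft 0.2 27 [ 0.5355 -0.3069  0.1991]
shaft 0.25 26 [ 0.5356 -0.3066  0.2498]
shaft 0.3 28 [ 0.536  -0.3063  0.3011]
shaft 0.36 31 [ 0.5362 -0.3058  0.3583]
side pot [ 0.5395 -0.3008] 0.0511 172
shaft 0.16 17 [ 0.536  -0.3009  0.1632]
shaft 0.2 20 [ 0.5365 -0.3004  0.1983]
shaft 0.25 21 [ 0.5373 -0.2997  0.2474]
shaft 0.3 16 [ 0.5368 -0.3006  0.297 ]
shaft 0.36 24 [ 0.5366 -0.3014  0.3585]
```

View pics/fsc.png

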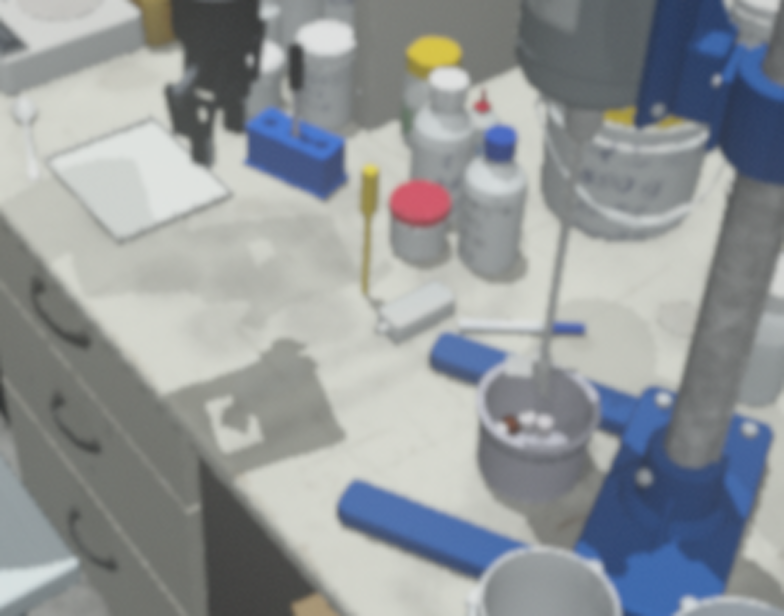

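View pics/fsi.png

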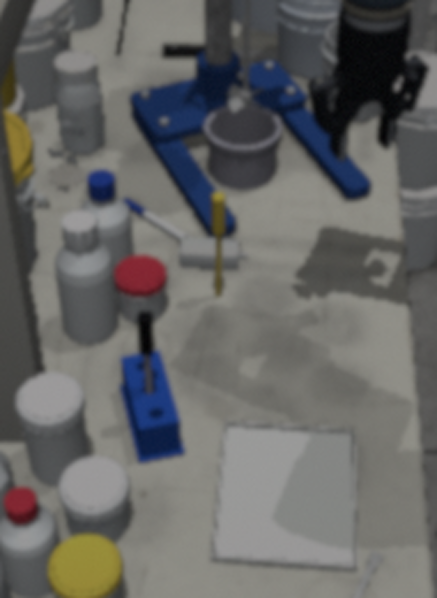

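```bash
python3 -c "
from station import *
print(sign_off())"
```

```text
the job is handed in; nothing more can be done
None
```

The job is done and handed in at about 67 s of robot time. No verdict came back, so the results below rest on my own last checks.

- **Charge:** four brown cylinders were in the tray, and I moved all four into the pot. A wrist view after the first push showed all nine cylinders (5 white, 4 brown) in the pot. Later views looked the same, but I did not count them again after the last push.
- **Stirring:** I went about 3.6 turns around the pot centre with the tip roughly 6 mm above the pot floor. The path was mostly 23–29 mm out from the middle, dropping to 16–18 mm where the cylinders jammed and pushed the pot. From the sequence of views every white moved by several centimetres. That relies on my following each one by order, because they look alike.
- **Rod:** it is back upright in the middle hole of the block, with the handle top at about 174 mm.
- **Pot:** I slid it between the legs in several low pushes, keeping it off the adapter. The final views put its centre within about 2–4 mm of the shaft. My leg-edge and shaft measurements agree to about that, though the scene camera reads about 5 mm low in y.
- **Jars:** I never went near the three lidded jars, and they look unmoved in the final pictures. I did not measure them again.

Three things went off plan:
- **First grasp:** it closed on air because the fingertips sit about 30 mm short of the reported TCP. I measured that offset and worked with it from then on.
- **Knocked cylinder:** one brown cylinder was knocked aside in the tray. I found it again and picked it up.
- **Joint 4 limit:** one push ran joint 4 up to its limit at −1.43 rad. I backed off and repeated it with less tilt. My readings show −1.43 only to two decimals, so I cannot rule out that it slightly passed the range.

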